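# Square up and lock the hair colour sample plates

## Robot

A 6-joint arm with a two-finger parallel gripper is mounted at the origin on the work surface. World frame = base frame: x ahead of the robot, y to its left, z up, the work surface at z = 0. Lengths are in mm, angles in rad, forces in N, time in s.
With the tool pointing down it reaches from about 350 to 775 mm from the base axis. Payload 5.5 kg.
Tool frame: the origin (TCP) lies midway between the tips of the shut fingers; the grasp point (between the pads) lies 19 mm behind it (grasp_offset is the distance from the TCP to the grasp point, in mm); y points along the fingers, z is the direction in which the jaws open and shut, and the axes are right-handed (so a half turn about y gives the same grasp; the last joint's range is limited). The gripper opens to 85 mm and grips with 20 to 120 N. Pads are 22 mm wide; open, the fingers measure 114 mm over their backs; the gripper's body (76 mm by 85 mm) begins 54 mm behind the grasp point. The pads swing forward as they close: fully open they stand 13 mm farther back than shut.
Start: joints at [-1.298, 0.313, 0.046, 1.304, 0, 1.431], TCP at [230.676, -526.745, 231.323] pointing down, gripper open.
Joint ranges: [-2.76, 2.76], [-0.86, 1.69], [-1.03, 1.26], [-2.2, 2.34], [-1.47, 1.5], [-3.14, 3.14]. Speed limits (rad/s): [2.57, 2.57, 3.14, 3.14, 3.14, 3.14].

## Interface

Orientations are given as a unit quaternion [w, x, y, z].
In Python, from workcell import * gives the robot as it stands. The module is installed in compiled form; this text tells all that it offers.
- The arm moves only by the shell command python3 -m inch 'ROWS' [FORCE]. ROWS is JSON, a list of rows, each an object with "twist": the turn, a rotation vector about the tool's x, y, z in rad, a list of three; "travel": the shift along the tool's x, y, z in mm, a list of three; "claw": the opening, from 0 (shut) to 1 (fully open). In form: [{"twist": [wx, wy, wz], "travel": [x, y, z], "claw": claw}, ...]. A call has 1 to 5 rows; each row shifts and turns the pose as measured when the row begins, along the tool's axes as they then stand; what a row does not reach is not made up. A row lasts 1/10 s, in which the tool goes at most 50 mm and 8.59 degrees, less where a joint would pass 70% of its speed; a pose out of reach is approached as far as the arm can. A call is refused whole if a number of a shift passes 50 or a number of a turn 0.15, either way. A call with a gripper value outside its range is refused whole. The fingers move at their own pace and stop on an object; FORCE is the grip in N (left out, the last holds). Time passes only in rows, so rows that do not move let the fingers close. It gives the time, the measured TCP pose, the force and the opening at its end, in the units of the state.
- get_state(): the state, without advancing time (a new reading comes with each control period).
- capture(name): name is "scene" or "top"; returns a dict with "color" (400x640x3 uint8, red, green, blue), "range_z" (400x640 float32, mm along the optical axis (not along the pixel's ray), 0 where there is no reading), "fx", "fy", "cx", "cy" (pixels), "k1" (the pictures are not rectified: a ray, as slopes to the right and down, at radius r is drawn at 1 + k1 r^2 times it, then the intrinsics apply), "pose" (4x4, takes a point from camera to world coordinates). Camera axes: x right, y up, looking along -z (the intrinsics and any distortion apply to the point x, -y, -z); pixel columns grow to the right and rows downward; lengths in mm; the calibration is good to about 2 mm. A picture is of the moment at which its call begins.
- job_done(): hands the job in, once; it reports no verdict.
The state is a dict: "t": time; "joints": joint angles; "joint_velocities": joint speeds; "effort": joint torques, N m; "tool_pos": TCP position; "eef_rot": TCP orientation; "ft_force": force on the tool from outside, world axes, zero at the start; "ft_torque": the same for the moment, N m; "opening": opening from 0.0 (shut) to 1.0 (fully open).
Only numpy, scipy, OpenCV 4.12 (cv2) and the standard library are available. Lean on these libraries where they do the work, as an engineer would, in place of code of your own. Each camera call takes 0.05 s, during which the arm holds its last target.

## Task

The wooden sample holder stands empty and locked: first swing its yellow-knobbed lock arm fully open, then draw the red-finned jaw fully back. Gather all the hair colour plates into one flat pile in the holder, long sides along the far fence, tap the pile until every edge is flush and it sits right in the corner of the two fences, and only then push the jaw fully home against it and turn the lock arm all the way across behind the jaw. Leave the cream jar, spray bottle and wig stand where they stand.

Things in the scene. Friction and masses are not known exactly. Their poses are not given: they have to be found in the camera images.
- plate_black: black hair colour sample plate, flat rigid plastic, 50 mm along its x, 100 mm along its y, 8 mm thick, about 50 g, with a thin white line near each short end; origin at the centre of its underside. From run to run some plates are absent (None)
- plate_brown: brown hair colour sample plate, flat rigid plastic, 50 mm along its x, 100 mm along its y, 8 mm thick, about 50 g, with a thin white line near each short end; origin at the centre of its underside. From run to run some plates are absent (None)
- plate_copper: copper hair colour sample plate, flat rigid plastic, 50 mm along its x, 100 mm along its y, 8 mm thick, about 50 g, with a thin white line near each short end; origin at the centre of its underside. From run to run some plates are absent (None)
- plate_blonde: blonde hair colour sample plate, flat rigid plastic, 50 mm along its x, 100 mm along its y, 8 mm thick, about 50 g, with a thin white line near each short end; origin at the centre of its underside. From run to run some plates are absent (None)
- plate_burgundy: burgundy hair colour sample plate, flat rigid plastic, 50 mm along its x, 100 mm along its y, 8 mm thick, about 50 g, with a thin white line near each short end; origin at the centre of its underside. From run to run some plates are absent (None)
- holder: fixed wooden sample holder: board 12 mm thick, from x -105 to +90, y -73 to +98 mm of its origin (on its underside). Two dark fences rise 45 mm above the board and meet in a corner: far fence (inner face x = +75 mm, y -60 to +58) and side fence (inner face y = +50 mm, x 0 to +85). Open on its -y side; the jaw slides in from -x. z up
- pile_home (a point): point on the board's upper surface (12 mm above the chest top) that lies under the centre of the pile when the pile is tapped fully into the corner, plates with their short (50 mm) side along x: 25 mm from the far fence, 50 mm from the side fence; axes as the holder's
- jaw (a joint): sliding aluminium jaw, 0 (open) to 0.085 m (home: its face 51.5 mm from the far fence, 1.5 mm short of a squared pile); grows towards the holder's +x; 2 N friction, stays where left, starts at 0.070 to 0.085 m. Block 16 mm thick along x, 90 mm wide, 43 mm high above the board, red fin on top.
- jaw_fin (a point): centre of the top of the jaw's red fin, 71 mm above the board; the fin is 16 mm thick along the holder's x, 44 mm wide along y, and rises 28 mm above the jaw's block and 26 mm above the fences. Pinch it to slide the jaw, or push its back
- lock (a joint): swinging lock arm on an upright hinge, 0 (open, arm pointing to the holder's -x) to 1.571 rad (locked, arm pointing to -y, across behind the jaw); grows anticlockwise seen from above, light friction (about 1 N at the knob), stays where left; starts at 1.25 to 1.571 rad, in the way of the jaw
- lock_knob (a point): centre of the top of the yellow knob at the end of the lock arm: an upright round post 12 mm across, 52 mm high above the board, its lowest 14 mm hidden by the arm; 70 mm from the hinge. At the locked end the jaw's back stands 21 mm from the knob's axis on the +x side
- lock_hinge (a point): a point on the lock arm's upright hinge axis, at the height of the knob's top
- cream_jar: closed white jar of hair cream with a green cap, 72 mm across, 70 mm high, beyond the plates; origin under its centre
- spray_bottle: blue spray bottle with a white lever-trigger head, 68 mm across, 186 mm high, to the left; origin under its centre
- wig_head: black plastic wig stand head, 170 mm across the foot, 288 mm high, far left; origin under its centre
Mind the look-alikes: they are no part of the job. Leave any blue or green look-alike of the plate_brown alone.

How it is judged (in metres and radians):
On the way, in this order (a step that is already met when the one before it is completed fails the run):
1. the lock arm is swung open (below 0.4 rad) before the jaw is drawn back (still beyond 50 mm) (value of joint lock below 0.4 rad and value of joint jaw above 0.05 m), for 0.1 s.
2. the jaw is drawn fully back (below 15 mm) (value of joint jaw below 0.015 m), for 0.1 s.
3. all the plates lie piled flat and square in the corner of the fences, the jaw still open (less than 60 mm along its slide) (x of plate_black in the frame of pile_home between -0.003 and 0.003 m and y of plate_black in the frame of pile_home between -0.003 and 0.003 m and z of plate_black in the frame of pile_home between -0.003 and 0.036 m and angle between each of plate_black, plate_brown, plate_copper, plate_blonde, plate_burgundy's own z axis and vertical below 0.06 rad and angle between the x axis of each of plate_black, plate_brown, plate_copper, plate_blonde, plate_burgundy and the x axis of pile_home, either way round below 0.04 rad and x of plate_brown in the frame of pile_home between -0.003 and 0.003 m and y of plate_brown in the frame of pile_home between -0.003 and 0.003 m and z of plate_brown in the frame of pile_home between -0.003 and 0.036 m and x of plate_copper in the frame of pile_home between -0.003 and 0.003 m and y of plate_copper in the frame of pile_home between -0.003 and 0.003 m and z of plate_copper in the frame of pile_home between -0.003 and 0.036 m and x of plate_blonde in the frame of pile_home between -0.003 and 0.003 m and y of plate_blonde in the frame of pile_home between -0.003 and 0.003 m and z of plate_blonde in the frame of pile_home between -0.003 and 0.036 m and x of plate_burgundy in the frame of pile_home between -0.003 and 0.003 m and y of plate_burgundy in the frame of pile_home between -0.003 and 0.003 m and z of plate_burgundy in the frame of pile_home between -0.003 and 0.036 m and value of joint jaw below 0.06 m), for 0.2 s.
4. the jaw is pushed fully home (within 3 mm), the lock arm still open (less than 0.8 rad) (value of joint jaw above 0.082 m and value of joint lock below 0.8 rad), for 0.2 s.
5. the lock arm is turned across behind the jaw (beyond 1.40 rad) (value of joint lock above 1.4 rad), for 0.2 s.
At the end, for the whole second after the job is handed in: every plate present lies flat in the pile, within 3 mm of the fully cornered place in each direction and 0.04 rad of square, at rest; the jaw is home within 3 mm and the lock arm beyond 1.40 rad (x of plate_black in the frame of pile_home between -0.003 and 0.003 m and y of plate_black in the frame of pile_home between -0.003 and 0.003 m and z of plate_black in the frame of pile_home between -0.003 and 0.036 m and angle between each of plate_black, plate_brown, plate_copper, plate_blonde, plate_burgundy's own z axis and vertical below 0.06 rad and angle between the x axis of each of plate_black, plate_brown, plate_copper, plate_blonde, plate_burgundy and the x axis of pile_home, either way round below 0.04 rad and x of plate_brown in the frame of pile_home between -0.003 and 0.003 m and y of plate_brown in the frame of pile_home between -0.003 and 0.003 m and z of plate_brown in the frame of pile_home between -0.003 and 0.036 m and x of plate_copper in the frame of pile_home between -0.003 and 0.003 m and y of plate_copper in the frame of pile_home between -0.003 and 0.003 m and z of plate_copper in the frame of pile_home between -0.003 and 0.036 m and x of plate_blonde in the frame of pile_home between -0.003 and 0.003 m and y of plate_blonde in the frame of pile_home between -0.003 and 0.003 m and z of plate_blonde in the frame of pile_home between -0.003 and 0.036 m and x of plate_burgundy in the frame of pile_home between -0.003 and 0.003 m and y of plate_burgundy in the frame of pile_home between -0.003 and 0.003 m and z of plate_burgundy in the frame of pile_home between -0.003 and 0.036 m and value of joint jaw above 0.082 m and value of joint lock above 1.4 rad and linear speed of each of plate_black, plate_brown, plate_copper, plate_blonde, plate_burgundy below 0.02 m/s); the robot touches nothing.
It fails at once if the cream jar pushed more than 50 mm away or knocked over (distance of cream_jar from where it was at the start of the episode above 0.05 m or angle between cream_jar's own z axis and vertical above 0.5 rad).
It fails at once if the spray bottle pushed more than 50 mm away or knocked over (distance of spray_bottle from where it was at the start of the episode above 0.05 m or angle between spray_bottle's own z axis and vertical above 0.5 rad).
It fails at once if the wig stand head pushed more than 50 mm away or knocked over (distance of wig_head from where it was at the start of the episode above 0.05 m or angle between wig_head's own z axis and vertical above 0.5 rad).
Of plate_black, plate_brown, plate_copper, plate_blonde, plate_burgundy only 3 to 5 are there at a start; the rules pass over those that are not, and their reading is None.
At some moment in a run one of plate_black, plate_brown, plate_copper, plate_blonde, plate_burgundy may be knocked a few centimetres aside while the robot is not near it.
Once in a run the grip may slacken for a moment while it holds something.
It also fails if it takes over 210 s, if anything falls off the work surface, if the arm or the gripper's body presses on something with over 40 N, if the wrist force passes 120 N, or if a joint passes its speed limit or range.

## Working session

There is one attempt and no reset: what is moved stays moved. The work goes in short steps, Python scripts to look and compute and a shell command to move; the robot and the scene stay as the last step left them, time stands still between calls to the robot, and variables do not carry over. Pictures are saved under pics/ and viewed, and the job is handed in when it is done.

```bash
mkdir -p pics; cat > h.py <<'E'
from workcell import *
import numpy as np, cv2
from scipy.spatial.transform import Rotation as R
def snap(cam,fn=None):
    c=capture(cam)
    if fn: cv2.imwrite('pics/'+fn,cv2.cvtColor(c['color'],cv2.COLOR_RGB2BGR))
    return c
def ray(c,u,v):
    x=(u-c['cx'])/c['fx'];y=(v-c['cy'])/c['fy']
    K=np.array([[c['fx'],0,c['cx']],[0,c['fy'],c['cy']],[0,0,1.]])
    p=np.array([x,y]);q=p.copy()
    for _ in range(30): q=p/(1+c['k1']*(q@q))
    d=np.array([q[0],-q[1],-1.])
    P=np.array(c['pose']);return P[:3,3],P[:3,:3]@d
def onz(c,u,v,z):
    o,d=ray(c,u,v);return o+d*(z-o[2])/d[2]
def pt(c,u,v):
    o,d=ray(c,u,v);return o+d*c['range_z'][int(round(v)),int(round(u))]
def cloud(c):
    h,w=c['range_z'].shape;u,v=np.meshgrid(np.arange(w),np.arange(h))
    p=np.stack([(u-c['cx'])/c['fx'],(v-c['cy'])/c['fy']],-1);q=p.copy()
    for _ in range(30): q=p/(1+c['k1']*(q**2).sum(-1,keepdims=True))
    d=np.stack([q[...,0],-q[...,1],-np.ones((h,w))],-1)
    P=np.array(c['pose']);X=(d*c['range_z'][...,None])@P[:3,:3].T+P[:3,3]
    X[c['range_z']==0]=np.nan
    return X
def proj(c,X):
    P=np.array(c['pose']);q=P[:3,:3].T@(np.array(X)-P[:3,3]);s=np.array([q[0],-q[1]])/-q[2]
    s=s*(1+c['k1']*(s@s));return s[0]*c['fx']+c['cx'],s[1]*c['fy']+c['cy']
def st():
    s=get_state();Rm=R.from_quat(np.roll(s['eef_rot'],-1)).as_matrix()
    return s,np.array(s['tool_pos']),Rm
E
python3 - <<'E'
from h import *
for n in('scene','top'):
    c=snap(n,n+'0.png');print(n,c['fx'],c['cx'],c['k1'],np.round(c['pose'],3).tolist())
s,p,Rm=st();print(s['t'],p,Rm.round(3),s['opening'],s['ft_force'])
E
```

```text
scene 467.37647481827605 314.20747506349613 0.04267644101992276 [[-0.594, -0.656, 0.466, 1425.542], [0.804, -0.472, 0.361, 663.487], [-0.017, 0.589, 0.808, 1639.267], [0.0, 0.0, 0.0, 1.0]]
top 395.01257231354816 318.4747739010213 -0.06701488380321942 [[0.025, 0.992, -0.123, 369.244], [-1.0, 0.026, 0.011, -8.179], [0.014, 0.123, 0.992, 1602.262], [0.0, 0.0, 0.0, 1.0]]
0.1 [ 230.55000175 -526.24946855  230.46964733] [[-0.916 -0.     0.401]
 [-0.401  0.002 -0.916]
 [-0.    -1.    -0.002]] 0.9991253554716091 [-0.15319153 -0.80118002  0.4880519 ]
```

View pics/top0.png

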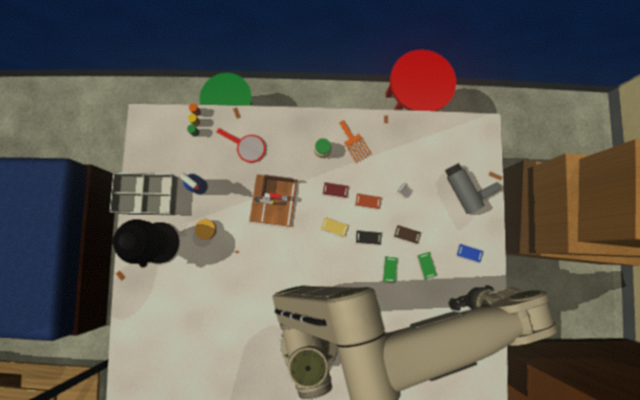

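View pics/scene0.png

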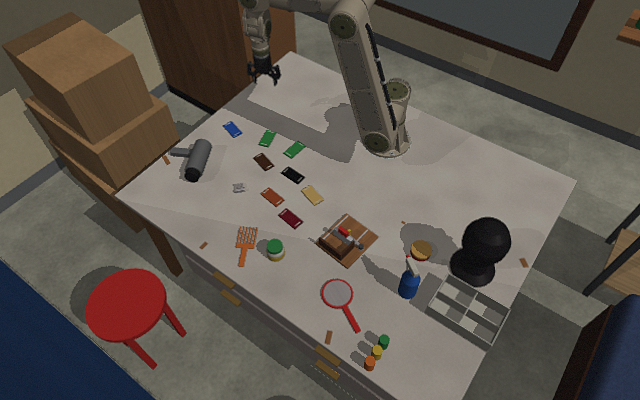

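The top view shows five plates: burgundy (335,189), copper (368,200), blonde (334,227), black (369,238) and brown (407,234). The green and blue look-alikes are at the lower right, and the holder is at (273,200). I'll zoom in.

```bash
python3 - <<'E'
from h import *
t=cv2.imread('pics/top0.png')[160:290,240:490];s=cv2.imread('pics/scene0.png')[200:275,300:400]
cv2.imwrite('pics/topz.png',cv2.resize(t,None,fx=3.2,fy=3.2,interpolation=cv2.INTER_CUBIC))
cv2.imwrite('pics/scz.png',cv2.resize(s,None,fx=8,fy=8,interpolation=cv2.INTER_CUBIC))
c=capture('top');X=cloud(c)
print('range noise',X[240:250,380:384,2].round(1)[:3])
print(X[175:225,262].round(0)[::3].tolist())
E
```

```text
range noise [[  9.8  -2.4  -0.4   4.8]
 [ 13.8  -0.5  -2.4  -2.4]
 [  4.7  -0.3   5.1 -12.1]]
[[670.0, 207.0, 15.0], [657.0, 207.0, 15.0], [647.0, 208.0, 4.0], [634.0, 207.0, 9.0], [614.0, 200.0, 54.0], [602.0, 200.0, 54.0], [589.0, 199.0, 57.0], [582.0, 202.0, 26.0], [569.0, 201.0, 32.0], [558.0, 202.0, 21.0], [547.0, 202.0, 14.0], [534.0, 202.0, 14.0], [522.0, 201.0, 16.0], [511.0, 201.0, 10.0], [498.0, 200.0, 15.0], [486.0, 201.0, 8.0], [475.0, 202.0, -4.0]]
```

View pics/topz.png

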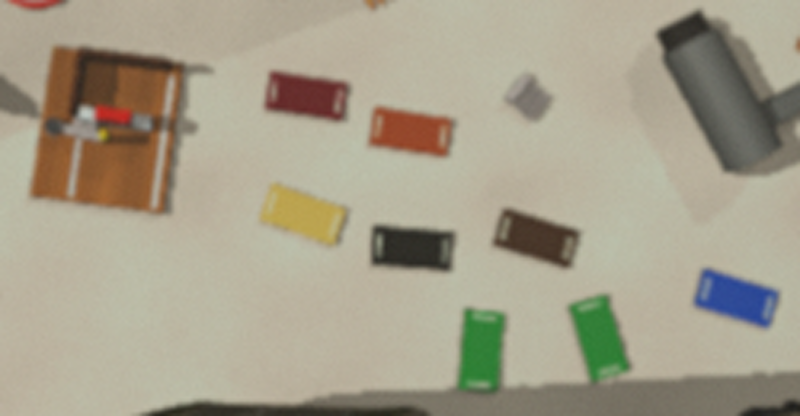

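View pics/scz.png

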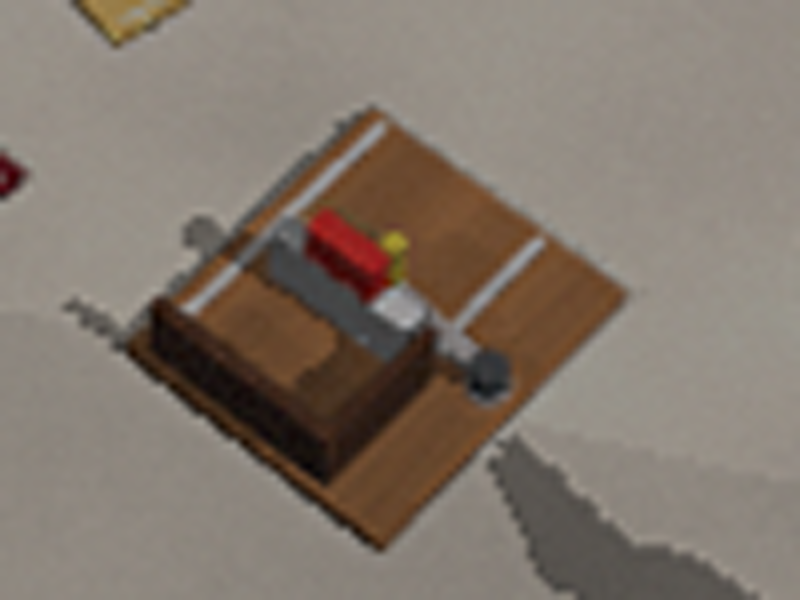

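```bash
cat > det.py <<'E'
from h import *
def hsv(c): return cv2.cvtColor(c['color'],cv2.COLOR_RGB2HSV)
def plates(c,zs={},roi=None):
    H=hsv(c).astype(int);h,s,v=H[...,0],H[...,1],H[...,2]
    m={'burgundy':((h>165)|(h<3))&(s>100)&(v<140),'copper':(h>=3)&(h<14)&(s>130)&(v>110),
       'blonde':(h>=18)&(h<30)&(s>100)&(v>120),'black':(v<60),'brown':((h<18))&(s>60)&(v<100)}
    out={}
    for k,mm in m.items():
        mm=mm.astype(np.uint8)
        n,l,stt,ce=cv2.connectedComponentsWithStats(cv2.morphologyEx(mm,cv2.MORPH_CLOSE,np.ones((3,3))))
        for i in range(1,n):
            if stt[i,4]<80 or stt[i,4]>1500: continue
            ys,xs=np.nonzero(l==i)
            P=np.array([onz(c,a,b,zs.get(k,8))[:2] for a,b in zip(xs,ys)])
            if not(250<P[:,0].mean()<800 and -600<P[:,1].mean()<250):continue
            (cx,cy),(w,hh),a=cv2.minAreaRect(P.astype(np.float32))
            if w>hh: w,hh=hh,w; a+=90
            # a = direction of short axis (deg)
            a=(a+90)%180-90
            if 25<w<75 and 65<hh<130: out.setdefault(k,[]).append((round(cx),round(cy),round(w),round(hh),round(a,1),np.round(P.mean(0)),(int(xs.mean()),int(ys.mean()))))
    return out
E
python3 - <<'E'
from det import *
for n in('top','scene'):
    c=capture(n)
    for k,v in plates(c).items():
        for q in v: print(n,k,q)
    H=hsv(c).astype(int);h,s,v=H[...,0],H[...,1],H[...,2]
    m=((h<16)&(s>90)).astype(np.uint8)
    a=(slice(165,235),slice(235,310)) if n=='top' else (slice(205,275),slice(305,385))
    M=np.zeros_like(m);M[a]=m[a]
    M=cv2.morphologyEx(M,cv2.MORPH_CLOSE,np.ones((5,5)))
    cs,_=cv2.findContours(M,cv2.RETR_EXTERNAL,cv2.CHAIN_APPROX_NONE)
    k=max(cs,key=cv2.contourArea)
    P=np.array([onz(c,*p[0],12)[:2] for p in k],np.float32)
    r=cv2.minAreaRect(P);print(n,'board',r)
    hull=cv2.convexHull(k);ap=cv2.approxPolyDP(hull,4,True)[:,0]
    print([(tuple(p),onz(c,*p,12).round(0)[:2]) for p in ap])
E
```

```text
top burgundy (619, -92, 43, 88, -6.7, array([619., -91.]), (334, 189))
top copper (625, 221, 28, 86, 84.9, array([625., 220.]), (258, 185))
top copper (617, 130, 62, 82, -5.7, array([618., 121.]), (282, 188))
top copper (576, -226, 44, 92, -8.0, array([ 576., -226.]), (367, 200))
top copper (521, 225, 39, 74, 85.3, array([520., 225.]), (256, 211))
top blonde (467, -92, 47, 98, -17.0, array([467., -93.]), (334, 226))
top black (428, -229, 40, 85, -3.4, array([ 428., -229.]), (368, 237))
top brown (445, -389, 45, 94, -17.1, array([ 444., -389.]), (407, 234))
top board ((569.1077270507812, 158.10202026367188), (169.79150390625, 194.486328125), 84.29239654541016)
[((np.int32(256), np.int32(176)), array([665., 232.])), ((np.int32(296), np.int32(180)), array([653.,  68.])), ((np.int32(289), np.int32(226)), array([465.,  90.])), ((np.int32(250), np.int32(220)), array([485., 249.]))]
scene burgundy (622, -91, 51, 101, -7.7, array([622., -90.]), (290, 218))
scene copper (577, -227, 46, 94, -7.5, array([ 577., -228.]), (271, 195))
scene copper (514, 226, 44, 68, 88.0, array([516., 223.]), (366, 238))
scene blonde (469, -90, 48, 100, -17.9, array([469., -90.]), (312, 194))
scene black (450, -385, 49, 100, -14.8, array([ 450., -383.]), (263, 162))
scene black (432, -228, 51, 102, -4.2, array([ 432., -227.]), (292, 174))
scene brown (447, -386, 50, 104, -14.6, array([ 448., -386.]), (263, 161))
scene board ((572.6688232421875, 159.63751220703125), (173.27540588378906, 196.55809020996094), 83.92314910888672)
[((np.int32(345), np.int32(214)), array([472.,  86.])), ((np.int32(377), np.int32(236)), array([486., 252.])), ((np.int32(347), np.int32(268)), array([678., 235.])), ((np.int32(316), np.int32(244)), array([661.,  73.]))]
```

```bash
cat >> det.py <<'E'
YAW=np.radians(-5.9);HO=np.array([577.7,145.8]);HR=np.array([[np.cos(YAW),-np.sin(YAW)],[np.sin(YAW),np.cos(YAW)]])
def toh(p): return HR.T@(np.asarray(p)[:2]-HO)
def fromh(p): return HR@np.asarray(p)+HO
def blob(c,kind,z,win=110):
    H=hsv(c).astype(int);h,s,v=H[...,0],H[...,1],H[...,2]
    m={'red':((h<4)|(h>174))&(s>170)&(v>120),'yellow':(h>=22)&(h<36)&(s>110)&(v>80)}[kind]
    P=[(a,b,*toh(onz(c,a,b,z))) for b,a in zip(*np.nonzero(m))]
    P=np.array([p for p in P if abs(p[2])<win and abs(p[3])<win])
    return P
E
python3 - <<'E'
from det import *
for n in('top','scene'):
    c=capture(n)
    for k,z in(('red',83),('yellow',64)):
        P=blob(c,k,z)
        if len(P): print(n,k,len(P),'px',P[:,:2].min(0),P[:,:2].max(0),'h mean',P[:,2:].mean(0).round(1),P[:,2:].min(0).round(1),P[:,2:].max(0).round(1))
    for q in((1.571),):pass
    # hinge circle candidates: project
    print([np.round(proj(c,[*fromh(p),z]),1).tolist() for p,z in(((75,50),57),((0,50),57),((75,-60),57),((-13.5,70),64))])
    x=cv2.resize(cv2.cvtColor(c['color'],cv2.COLOR_RGB2BGR)[165:240,235:315] if n=='top' else cv2.cvtColor(c['color'],cv2.COLOR_RGB2BGR)[205:275,310:390],None,fx=8,fy=8,interpolation=cv2.INTER_CUBIC)
    o=np.array([235,165]) if n=='top' else np.array([310,205])
    for p,z in(((75,50),57),((0,50),57),((75,-60),57),((-13.5,70),64),((-13.5,0),64),((-105,-73),12),((-105,98),12),((90,-73),12),((90,98),12)):
        u=(np.array(proj(c,[*fromh(p),z]))-o+.5)*8
        cv2.circle(x,tuple(int(i) for i in u),4,(0,255,0),1)
    cv2.imwrite(f'pics/ov_{n}.png',x)
E
```

```text
top red 33 px [271. 194.] [280. 197.] h mean [-0.7 -2.1] [ -7.5 -21. ] [ 5.6 14.7]
top yellow 11 px [271. 200.] [273. 203.] h mean [-23.4   9.3] [-29.2   4.3] [-17.   13.7]
[[265.5, 176.2], [262.7, 194.7], [292.9, 179.7], [257.0, 197.2]]
scene red 33 px [339. 226.] [347. 233.] h mean [2.2 1.3] [ -4.6 -19.1] [ 8.8 22.4]
scene yellow 9 px [348. 229.] [350. 234.] h mean [-18.5  14.6] [-25.6   6.3] [-7.7 24.2]
[[340.3, 252.3], [352.7, 239.9], [319.2, 236.1], [359.0, 239.7]]
```

View pics/ov_top.png

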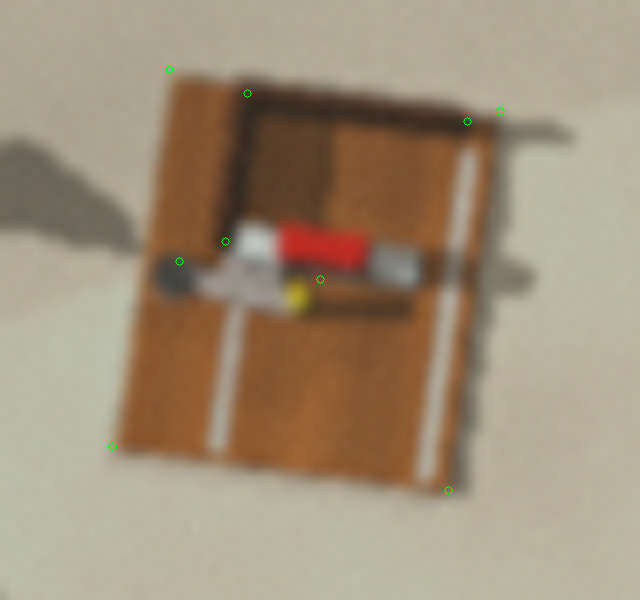

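View pics/ov_scene.png

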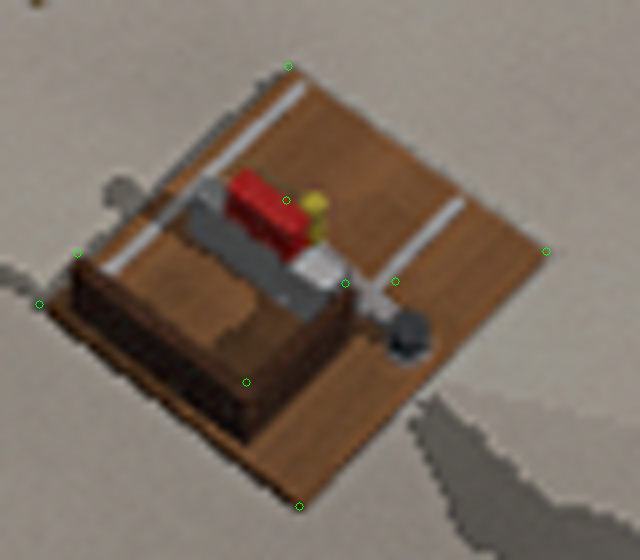

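The board overlay matches both views to a few mm. The jaw is at about 70 mm and the knob is near holder (-21, 10). Next I triangulate the knob and hinge.

```bash
cat >> det.py <<'E'
def tri(ct,pt_,cs,ps):
    o1,d1=ray(ct,*pt_);o2,d2=ray(cs,*ps)
    a,b=np.linalg.lstsq(np.stack([d1,-d2],1),o2-o1,rcond=None)[0]
    p,q=o1+a*d1,o2+b*d2
    return np.r_[toh((p+q)/2),(p+q)[2]/2],np.linalg.norm(p-q)
def plan(xh,yh,z,yawdeg_rel,world=False):
    """needed tool-frame shift to holder point; yaw rel. to holder of tool z axis"""
    s,p,Rm=st()
    w=np.array([xh,yh]) if world else fromh([xh,yh])
    d=Rm.T@(np.array([*w,z])-p)
    yaw=np.degrees(np.arctan2(Rm[1,2],Rm[0,2]));ty=np.degrees(YAW)*(not world)+yawdeg_rel
    dy=(ty-yaw+180)%360-180
    print('t%.1f now h'%s['t'],toh(p).round(1),'z%.1f'%p[2],'w',p[:2].round(1),'yaw rel h %.1f'%(yaw-np.degrees(YAW)),'open%.2f'%s['opening'],'F',np.round(s['ft_force'],1))
    tilt=Rm.T@np.array([0,0,-1.]) ; tw=np.cross([0,1,0],tilt)
    print('   travel',d.round(1),'twist_y rad %.3f'%(-np.radians(dy)),'tilt fix',tw.round(3),'j1,j6',np.round([s['joints'][0],s['joints'][5]],2))
E
python3 - <<'E'
from det import *
a=capture('top');b=capture('scene')
f=lambda o,p:(o[0]+p[0]/8-.5,o[1]+p[1]/8-.5)
print('knob',tri(a,f((235,165),(299,293)),b,f((310,205),(314,200))))
print('hinge',tri(a,f((235,165),(174,277)),b,f((310,205),(409,322))))
print('fin',tri(a,f((235,165),(327,240)),b,f((310,205),(273,203))))
plan(-22,9,200,90)
E
python3 -m inch '[{"twist":[0,-0.15,0],"travel":[0,0,0],"claw":1},{"twist":[0,-0.15,0],"travel":[0,0,0],"claw":0.6},{"twist":[0,-0.15,0],"travel":[0,0,0],"claw":0.45},{"twist":[0,-0.15,0],"travel":[0,0,0],"claw":0.45},{"twist":[0,-0.15,0],"travel":[0,0,0],"claw":0.45}]' 20
```

```text
knob (array([-22.0020452 ,  10.02007733,  65.42541226]), np.float64(1.3113808386085046))
hinge (array([-17.72396953,  77.51926331,  28.43335097]), np.float64(0.43948834912941404))
fin (array([ 2.27308154,  0.17198539, 81.0810218 ]), np.float64(5.986084484176186))
t0.5 now h [-276.1 -704.6] z231.2 w [ 230.7 -526.7] yaw rel h -60.4 open1.00 F [-0.2 -0.2  0.1]
   travel [-573.    31.3 -495.5] twist_y rad -2.626 tilt fix [ 0. -0.  0.] j1,j6 [-1.3   1.43]
t: 0.95
tool_pos: [230.7, -526.7, 231.3]
eef_rot: [-0.39, 0.39, -0.59, 0.59]
ft_force: [0.2, -0.2, -0.8]
opening: 0.449
```

```bash
python3 -m inch '[{"twist":[0,-0.15,0],"travel":[0,0,0],"claw":0.45},{"twist":[0,-0.15,0],"travel":[0,0,0],"claw":0.45},{"twist":[0,-0.15,0],"travel":[0,0,0],"claw":0.45},{"twist":[0,-0.15,0],"travel":[0,0,0],"claw":0.45},{"twist":[0,-0.15,0],"travel":[0,0,0],"claw":0.45}]'>/dev/null;  python3 -m inch '[{"twist":[0,-0.15,0],"travel":[0,0,0],"claw":0.45},{"twist":[0,-0.15,0],"travel":[0,0,0],"claw":0.45},{"twist":[0,-0.15,0],"travel":[0,0,0],"claw":0.45},{"twist":[0,-0.15,0],"travel":[0,0,0],"claw":0.45},{"twist":[0,-0.15,0],"travel":[0,0,0],"claw":0.45}]' >/dev/null
python3 -m inch '[{"twist":[0,-0.15,0],"travel":[0,0,0],"claw":0.45},{"twist":[0,-0.15,0],"travel":[0,0,0],"claw":0.45},{"twist":[0,-0.07,0],"travel":[0,0,0],"claw":0.45}]'
python3 -c "
from det import *
plan(-23,10,130,90)"
```

```text
t: 2.25
tool_pos: [230.7, -526.7, 231.7]
eef_rot: [-0.706, 0.707, -0.034, 0.035]
ft_force: [0.7, -0.9, 0.0]
opening: 0.45
t2.2 now h [-276.1 -704.6] z231.7 w [ 230.7 -526.7] yaw rel h 90.3 open0.45 F [ 0.7 -0.9  0. ]
   travel [256.7 101.3 713.3] twist_y rad 0.005 tilt fix [ 0.001 -0.     0.   ] j1,j6 [-1.3 -1.2]
```

```bash
for i in 1 2; do :; done; python3 -m inch '[{"twist":[0,0,0],"travel":[16,0,46],"claw":0.45},{"twist":[0,0,0],"travel":[16,0,46],"claw":0.45},{"twist":[0,0,0],"travel":[16,0,46],"claw":0.45},{"twist":[0,0,0],"travel":[16,0,46],"claw":0.45},{"twist":[0,0,0],"travel":[16,0,46],"claw":0.45}]'>/dev/null;  python3 -m inch '[{"twist":[0,0,0],"travel":[16,0,46],"claw":0.45},{"twist":[0,0,0],"travel":[16,0,46],"claw":0.45},{"twist":[0,0,0],"travel":[16,0,46],"claw":0.45},{"twist":[0,0,0],"travel":[16,0,46],"claw":0.45},{"twist":[0,0,0],"travel":[16,0,46],"claw":0.45}]'
python3 -c "
from det import *
plan(-23,10,130,90)"
```

```text
t: 3.25
tool_pos: [439.4, -78.8, 230.6]
eef_rot: [-0.704, 0.708, -0.036, 0.041]
ft_force: [1.6, -0.5, -0.3]
opening: 0.45
t3.2 now h [-114.5 -237.6] z230.6 w [439.4 -78.8] yaw rel h 89.6 open0.45 F [ 1.6 -0.5 -0.3]
   travel [ 89.2  99.9 248.7] twist_y rad -0.007 tilt fix [ 0.005 -0.     0.007] j1,j6 [-0.36 -0.25]
```

```bash
python3 -m inch '[{"twist":[0,0,0],"travel":[16,8,46],"claw":0.4},{"twist":[0,0,0],"travel":[16,8,46],"claw":0.4},{"twist":[0,0,0],"travel":[16,8,46],"claw":0.4},{"twist":[0,0,0],"travel":[16,8,46],"claw":0.4},{"twist":[0,0,0],"travel":[16,8,46],"claw":0.4}]'
python3 -c "
from det import *
plan(-23,10,100,90)"
```

```text
t: 3.75
tool_pos: [545.6, 144.8, 193.1]
eef_rot: [-0.704, 0.709, -0.033, 0.044]
ft_force: [1.0, -1.0, 0.1]
opening: 0.4
t3.8 now h [-31.8  -4.3] z193.1 w [545.6 144.8] yaw rel h 89.7 open0.40 F [ 1.  -1.   0.1]
   travel [ 7.4 93.1 15. ] twist_y rad -0.005 tilt fix [ 0.006 -0.     0.015] j1,j6 [0.12 0.23]
```

```bash
python3 -m inch '[{"twist":[0.006,0,0.015],"travel":[4,30,8],"claw":0.4},{"twist":[0,0,0],"travel":[3,30,7],"claw":0.4},{"twist":[0,0,0],"travel":[0,30,0],"claw":0.4},{"twist":[0,0,0],"travel":[0,0,0],"claw":0.4}]'
python3 - <<'E'
from det import *
plan(-24,10,42,90)
for n in('top','scene'):
    c=capture(n);x=cv2.cvtColor(c['color'],cv2.COLOR_RGB2BGR)
    x=x[165:240,235:315] if n=='top' else x[195:270,310:390]
    cv2.imwrite(f'pics/a_{n}.png',cv2.resize(x,None,fx=6,fy=6,interpolation=cv2.INTER_CUBIC))
a=[cv2.imread(f'pics/a_{n}.png') for n in('top','scene')]
cv2.imwrite('pics/a.png',cv2.resize(np.hstack(a),(800,375)))
E
```

```text
t: 4.15
tool_pos: [557.7, 167.6, 99.7]
eef_rot: [0.707, -0.706, 0.033, -0.036]
ft_force: [-0.7, -0.5, -0.1]
opening: 0.401
t4.2 now h [-22.1  19.6] z99.7 w [557.7 167.6] yaw rel h 90.3 open0.40 F [-0.7 -0.5 -0.1]
   travel [-2.1 57.6 -9.7] twist_y rad 0.006 tilt fix [-0.002  0.     0.003] j1,j6 [0.15 0.25]
```

View pics/a.png

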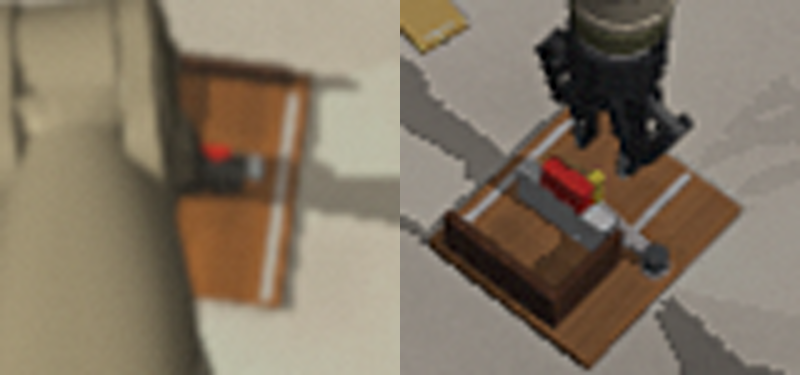

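The fingers straddle the knob but sit 10 mm too far in +y. I'll correct that and go down.

```bash
python3 -m inch '[{"twist":[0,0,0],"travel":[-2,0,-9],"claw":0.4},{"twist":[0,0,0],"travel":[0,0,0],"claw":0.4}]'
python3 -m inch '[{"twist":[0,0,0],"travel":[0,20,0],"claw":0.4},{"twist":[0,0,0],"travel":[0,20,0],"claw":0.4},{"twist":[0,0,0],"travel":[0,16,0],"claw":0.4},{"twist":[0,0,0],"travel":[0,0,0],"claw":0.4}]'
python3 - <<'E'
from det import *
plan(-24,10,42,90)
E
python3 -m inch '[{"twist":[0,0,0],"travel":[0,0,0],"claw":0.2},{"twist":[0,0,0],"travel":[0,0,0],"claw":0.08},{"twist":[0,0,0],"travel":[0,0,0],"claw":0.08},{"twist":[0,0,0],"travel":[0,0,0],"claw":0.08}]' 20
python3 - <<'E'
from det import *
plan(-24,10,42,90)
E
```

```text
t: 4.45
tool_pos: [559.4, 157.9, 107.5]
eef_rot: [0.708, -0.705, 0.03, -0.04]
ft_force: [0.3, -0.2, -0.5]
opening: 0.395
t: 4.85
tool_pos: [565.5, 156.2, 59.4]
eef_rot: [0.708, -0.704, 0.026, -0.046]
ft_force: [-0.9, 0.8, -0.8]
opening: 0.397
t4.8 now h [-13.2   9.1] z59.4 w [565.5 156.2] yaw rel h 90.0 open0.40 F [-0.9  0.8 -0.8]
   travel [-11.3  17.1   0.8] twist_y rad 0.000 tilt fix [-0.008  0.     0.028] j1,j6 [0.13 0.23]
t: 5.25
tool_pos: [566.2, 158.1, 61.9]
eef_rot: [0.711, -0.702, 0.026, -0.047]
ft_force: [0.8, 0.5, -8.5]
opening: 0.107
t5.2 now h [-12.7  11. ] z61.9 w [566.2 158.1] yaw rel h 90.0 open0.11 F [ 0.8  0.5 -8.5]
   travel [-11.9  19.5  -1.3] twist_y rad 0.000 tilt fix [-0.014  0.     0.03 ] j1,j6 [0.13 0.23]
```

```bash
python3 -m inch '[{"twist":[0,0,0],"travel":[0,0,0],"claw":0.4},{"twist":[0,0,0],"travel":[0,-10,0],"claw":0.4},{"twist":[-0.014,0,0.03],"travel":[-6,-10,0],"claw":0.4},{"twist":[0,0,0],"travel":[-6,0,0],"claw":0.4}]'
python3 - <<'E'
from det import *
plan(-24,10,42,90)
for n in('scene',):
    c=capture(n);x=cv2.cvtColor(c['color'],cv2.COLOR_RGB2BGR)
    x=x[195:270,310:390]
    cv2.imwrite(f'pics/a2_{n}.png',cv2.resize(x,None,fx=8,fy=8,interpolation=cv2.INTER_CUBIC))
E
```

```text
t: 5.65
tool_pos: [556.6, 158.6, 87.0]
eef_rot: [0.706, -0.706, 0.035, -0.039]
ft_force: [0.3, -0.3, 0.4]
opening: 0.405
t5.7 now h [-22.4  10.6] z87.0 w [556.6 158.6] yaw rel h 90.0 open0.40 F [ 0.3 -0.3  0.4]
   travel [-1.9 45.  -0.6] twist_y rad -0.001 tilt fix [-0.001  0.     0.006] j1,j6 [0.14 0.24]
```

View pics/a2_scene.png

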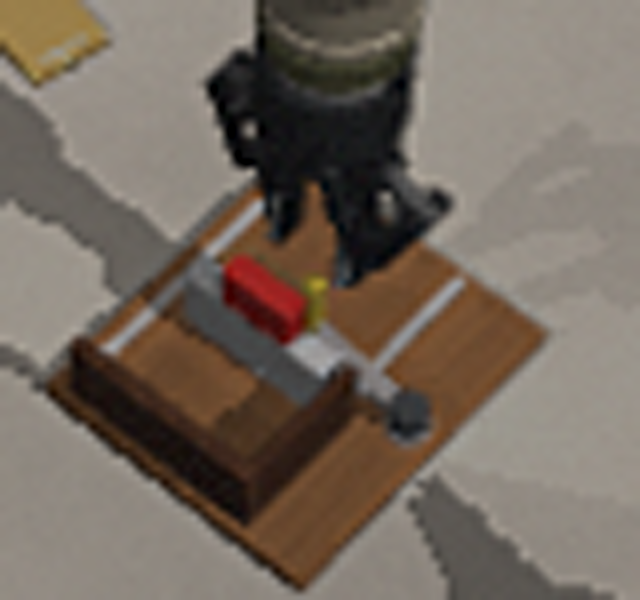

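```bash
python3 -m inch '[{"twist":[0,0,0],"travel":[-1,15,0],"claw":0.4},{"twist":[0,0,0.005],"travel":[-2,12,0],"claw":0.4}]'
python3 - <<'E'
from det import *
plan(-24,10,42,90)
E
```

```text
t: 5.9
tool_pos: [554.2, 159.4, 62.0]
eef_rot: [0.707, -0.705, 0.034, -0.039]
ft_force: [0.1, 0.6, -0.5]
opening: 0.401
t5.9 now h [-24.8  11.1] z62.0 w [554.2 159.4] yaw rel h 90.0 open0.40 F [ 0.1  0.6 -0.5]
   travel [ 0.6 20.  -1.1] twist_y rad -0.000 tilt fix [-0.003  0.     0.007] j1,j6 [0.14 0.24]
```

```bash
python3 -m inch '[{"twist":[0,0,0.007],"travel":[0,10,-1],"claw":0.4},{"twist":[0,0,0.005],"travel":[-1,9,0],"claw":0.4}]'
python3 - <<'E'
from det import *
plan(-24,10,42,90)
E
python3 -m inch '[{"twist":[0,0,0],"travel":[0,0,0],"claw":0.2},{"twist":[0,0,0],"travel":[0,0,0],"claw":0.05},{"twist":[0,0,0],"travel":[0,0,0],"claw":0.05}]' 20
python3 - <<'E'
from det import *
plan(-24,10,42,90)
E
```

```text
t: 6.1
tool_pos: [552.7, 158.4, 41.8]
eef_rot: [0.707, -0.705, 0.038, -0.035]
ft_force: [-0.2, -0.5, -0.2]
opening: 0.399
t6.1 now h [-26.2   9.9] z41.8 w [552.7 158.4] yaw rel h 90.0 open0.40 F [-0.2 -0.5 -0.2]
   travel [ 2.2 -0.2  0.1] twist_y rad -0.000 tilt fix [-0.003  0.    -0.005] j1,j6 [0.14 0.24]
t: 6.4
tool_pos: [552.1, 159.6, 40.2]
eef_rot: [0.708, -0.704, 0.039, -0.034]
ft_force: [-0.4, -2.2, 0.5]
opening: 0.131
t6.4 now h [-26.9  11.1] z40.2 w [552.1 159.6] yaw rel h 90.0 open0.13 F [-0.4 -2.2  0.5]
   travel [ 2.9 -1.8 -1. ] twist_y rad 0.001 tilt fix [-0.005  0.    -0.008] j1,j6 [0.14 0.24]
```

```bash
python3 -m inch '[{"twist":[0,0,0.005],"travel":[-9,0,1],"claw":0.05},{"twist":[0,0,0],"travel":[-9,0,3],"claw":0.05},{"twist":[0,0,0],"travel":[-8,0,4],"claw":0.05},{"twist":[0,0,0],"travel":[-8,0,4],"claw":0.05}]' 40
python3 - <<'E'
from det import *
plan(-59.5,22,40,90)
E
```

```text
t: 6.8
tool_pos: [519.9, 173.4, 40.4]
eef_rot: [0.707, -0.705, 0.041, -0.034]
ft_force: [3.7, 1.8, -5.4]
opening: 0.12
t6.8 now h [-60.4  21.5] z40.4 w [519.9 173.4] yaw rel h 89.8 open0.12 F [ 3.7  1.8 -5.4]
   travel [0.9 0.4 0.5] twist_y rad -0.003 tilt fix [-0.001  0.    -0.009] j1,j6 [0.17 0.28]
```

```bash
python3 -m inch '[{"twist":[0,0,-0.005],"travel":[-7,0,6],"claw":0.05},{"twist":[0,0,0],"travel":[-5,0,7],"claw":0.05},{"twist":[0,0,0],"travel":[-5,0,7],"claw":0.05},{"twist":[0,0,0],"travel":[-4,0,8],"claw":0.05}]' 40
python3 - <<'E'
from det import *
plan(-81.5,49.5,40,90)
E
```

```text
t: 7.2
tool_pos: [494.7, 203.7, 40.2]
eef_rot: [-0.705, 0.707, -0.041, 0.034]
ft_force: [0.8, -3.0, -2.8]
opening: 0.104
t7.2 now h [-88.5  49.1] z40.2 w [494.7 203.7] yaw rel h 89.8 open0.10 F [ 0.8 -3.  -2.8]
   travel [7.  0.2 0.4] twist_y rad -0.004 tilt fix [ 0.003  0.    -0.01 ] j1,j6 [0.24 0.35]
```

```bash
python3 -m inch '[{"twist":[0,0,-0.008],"travel":[3,0,8],"claw":0.05},{"twist":[0,0,0],"travel":[2,0,8],"claw":0.05},{"twist":[0,0,0],"travel":[0,0,7],"claw":0.05},{"twist":[0,0,0],"travel":[0,0,5],"claw":0.05}]' 40
python3 - <<'E'
from det import *
plan(-84.5,80,40,90)
snap('scene','b_s.png')
x=cv2.imread('pics/b_s.png')[195:270,310:390]
cv2.imwrite('pics/b_s2.png',cv2.resize(x,None,fx=8,fy=8,interpolation=cv2.INTER_CUBIC))
E
```

```text
t: 7.6
tool_pos: [484.7, 233.3, 39.9]
eef_rot: [-0.703, 0.709, -0.046, 0.025]
ft_force: [0.8, 0.3, -0.2]
opening: 0.054
t7.6 now h [-101.5   77.5] z39.9 w [484.7 233.3] yaw rel h 90.1 open0.05 F [ 0.8  0.3 -0.2]
   travel [17.  -0.6  2.5] twist_y rad 0.002 tilt fix [ 0.009  0.    -0.029] j1,j6 [0.3 0.4]
```

View pics/b_s2.png

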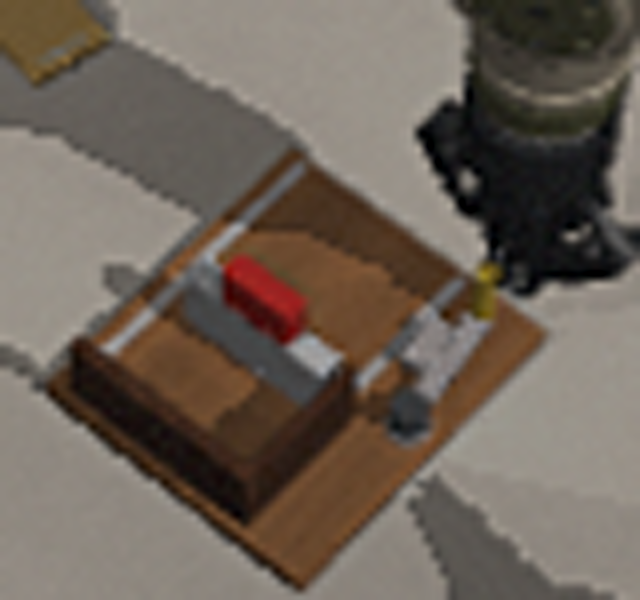

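```bash
cat >> det.py <<'E'
def knob(n='scene'):
    c=capture(n);P=blob(c,'yellow',64,150)
    P=P[(P[:,2]>-130)&(P[:,2]<20)&(P[:,3]>-20)&(P[:,3]<110)]
    # top of the post: project bottom/top ends: use upper part in image for scene
    if n=='scene': P=P[P[:,1]<=P[:,1].min()+1.5]
    k=P[:,2:].mean(0);d=k-np.array([-13.5,80]);print(n,'knob',len(P),k.round(1),'lock angle',np.arctan2(-d[1],-d[0]).round(3))
E
python3 -c "
from det import *
knob();knob('top')"
```

```text
scene knob 3 [-84.1  72.4] lock angle 0.107Traceback (most recent call last):
  File "<string>", line 3, in <module>
    knob();knob('top')
           ~~~~^^^^^^^
  File "det.py", line 48, in knob
    P=P[(P[:,2]>-130)&(P[:,2]<20)&(P[:,3]>-20)&(P[:,3]<110)]
         ~^^^^^
IndexError: too many indices for array: array is 1-dimensional, but 2 were indexed
```

The lock arm is at about 0.1 rad, so it's open. Next I push the fin back from its front side with shut fingers.

```bash
python3 -m inch '[{"twist":[0,0,0],"travel":[-5,-30,0],"claw":0},{"twist":[0.009,0,-0.029],"travel":[0,-40,0],"claw":0},{"twist":[0,0,0],"travel":[40,0,-20],"claw":0},{"twist":[0,0,0],"travel":[40,0,-20],"claw":0},{"twist":[0,0,0],"travel":[40,0,-20],"claw":0}]' 40
python3 -c "
from det import *
plan(34,0,62,90)"
```

```text
t: 8.25
tool_pos: [597.7, 165.2, 114.7]
eef_rot: [0.708, -0.705, 0.03, -0.035]
ft_force: [0.5, 1.2, 0.3]
opening: 0.001
t8.2 now h [17.9 21.3] z114.7 w [597.7 165.2] yaw rel h 90.6 open0.00 F [0.5 1.2 0.3]
   travel [ 15.5  52.7 -21.7] twist_y rad 0.011 tilt fix [-0.004  0.     0.006] j1,j6 [0.14 0.23]
```

```bash
python3 -m inch '[{"twist":[-0.004,0.01,0.006],"travel":[14,0,-19],"claw":0},{"twist":[0,0,0],"travel":[0,0,0],"claw":0},{"twist":[0,0,0],"travel":[0,18,0],"claw":0},{"twist":[0,0,0],"travel":[0,18,0],"claw":0},{"twist":[0,0,0],"travel":[0,12,0],"claw":0}]' 40
python3 -c "
from det import *
plan(34,0,62,90)"
```

```text
t: 8.75
tool_pos: [621.6, 140.8, 68.6]
eef_rot: [0.707, -0.705, 0.033, -0.044]
ft_force: [0.4, 0.4, 0.6]
opening: -0.001
t8.8 now h [44.2 -0.5] z68.6 w [621.6 140.8] yaw rel h 89.6 open-0.00 F [0.4 0.4 0.6]
   travel [-10.3   6.5   0.4] twist_y rad -0.007 tilt fix [-0.005  0.     0.015] j1,j6 [0.1  0.21]
```

```bash
python3 -m inch '[{"twist":[-0.005,-0.007,0.015],"travel":[-6,6,0],"claw":0},{"twist":[0,0,0],"travel":[-15,0,0],"claw":0},{"twist":[0,0,0],"travel":[-15,0,0],"claw":0},{"twist":[0,0,0],"travel":[-15,0,0],"claw":0},{"twist":[0,0,0],"travel":[-15,0,0],"claw":0}]' 40
python3 -c "
from det import *
plan(-50,0,62,90)"
```

```text
t: 9.25
tool_pos: [556.4, 148.4, 61.0]
eef_rot: [-0.705, 0.707, -0.034, 0.036]
ft_force: [3.3, -1.1, -2.6]
opening: -0.002
t9.2 now h [-21.5   0.4] z61.0 w [556.4 148.4] yaw rel h 90.2 open-0.00 F [ 3.3 -1.1 -2.6]
   travel [-28.5  -1.1  -0.4] twist_y rad 0.003 tilt fix [ 0.003 -0.     0.003] j1,j6 [0.12 0.22]
```

```bash
python3 -m inch '[{"twist":[0,0,0],"travel":[-12,0,0],"claw":0},{"twist":[0,0,0],"travel":[-10,0,0],"claw":0},{"twist":[0,0,0],"travel":[-5,0,0],"claw":0},{"twist":[0,0,0],"travel":[-4,0,0],"claw":0}]' 40
python3 -c "
from det import *
plan(-50,0,62,90)"
```

```text
t: 9.65
tool_pos: [527.7, 152.2, 62.7]
eef_rot: [-0.705, 0.708, -0.03, 0.039]
ft_force: [16.7, -4.1, -12.5]
opening: 0.001
t9.7 now h [-50.4   1.2] z62.7 w [527.7 152.2] yaw rel h 90.3 open0.00 F [ 16.7  -4.1 -12.5]
   travel [ 0.4  0.7 -1.2] twist_y rad 0.005 tilt fix [ 0.004 -0.     0.013] j1,j6 [0.14 0.24]
```

The jaw reached its stop (16.7 N at TCP x = -50.4, where -50 was predicted), so the holder calibration is good to about 1 mm. Next I back off, lift and rotate by 90°.

```bash
python3 -m inch '[{"twist":[0,0,0],"travel":[10,0,0],"claw":0},{"twist":[0,0,0],"travel":[4,-35,0],"claw":0},{"twist":[0,0.1,0],"travel":[0,-40,0],"claw":0.3},{"twist":[0,0.15,0],"travel":[0,-40,0],"claw":0.75},{"twist":[0,0.15,0],"travel":[0,0,0],"claw":0.75}]' 40 >/dev/null
python3 -m inch '[{"twist":[0,0.15,0],"travel":[0,0,0],"claw":0.75},{"twist":[0,0.15,0],"travel":[0,0,0],"claw":0.75},{"twist":[0,0.15,0],"travel":[0,0,0],"claw":0.75},{"twist":[0,0.15,0],"travel":[0,0,0],"claw":0.75},{"twist":[0,0.15,0],"travel":[0,0,0],"claw":0.75}]' >/dev/null
python3 -m inch '[{"twist":[0,0.15,0],"travel":[0,0,0],"claw":0.75},{"twist":[0,0.15,0],"travel":[0,0,0],"claw":0.75},{"twist":[0,0.15,0],"travel":[0,0,0],"claw":0.75},{"twist":[0,0.1,0],"travel":[0,0,0],"claw":0.75}]' >/dev/null
python3 - <<'E'
from det import *
plan(468,-91,100,-17.5,True)
for n in('top','scene'):
    c=snap(n,'c_'+n+'.png')
    for k,v in plates(c).items():
        for q in v: print(n,k,q[:5])
    P=blob(c,'red',83)
    if len(P):print('red',P[:,2:].mean(0))
E
```

```text
t11.1 now h [-39.4   5.5] z184.4 w [539.1 155.4] yaw rel h -7.7 open0.75 F [ 0.2 -0.2  0.4]
   travel [256.4  83.7 -11.2] twist_y rad 0.068 tilt fix [ 0.     0.    -0.002] j1,j6 [0.14 1.94]
top burgundy (620, -92, 42, 87, -5.7)
top copper (587, -230, 33, 94, 1.5)
top blonde (468, -92, 49, 99, -19.1)
top black (649, 165, 32, 84, -81.4)
top black (428, -229, 40, 85, -3.4)
top brown (445, -389, 47, 94, -15.7)
red [-73.2500924   -8.99502684]
scene burgundy (622, -90, 50, 100, -7.3)
scene copper (588, -229, 29, 94, -2.1)
scene copper (569, 92, 31, 103, 85.3)
scene blonde (469, -91, 48, 100, -17.9)
scene black (448, -387, 50, 104, -16.7)
scene black (432, -228, 52, 102, -4.2)
scene brown (447, -386, 48, 104, -17.3)
scene brown (566, -223, 33, 105, -3.9)
red [-69.62121104   1.99663724]
```

View pics/c_scene.png

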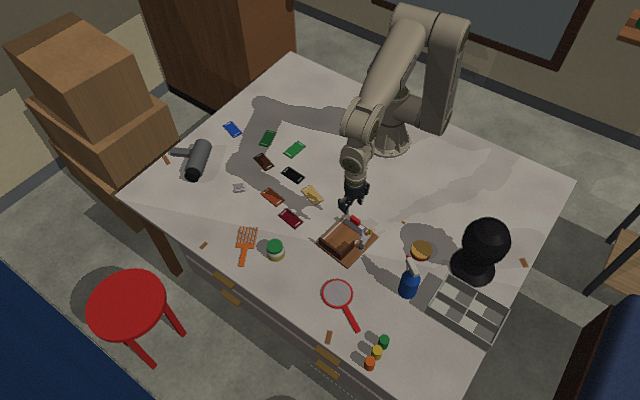

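The jaw is fully back, with the fin at -69.6. The blonde plate is at (468.5, -91).

```bash
python3 -m inch '[{"twist":[0,0,0],"travel":[45,5,-2],"claw":0.75},{"twist":[0,0.07,0],"travel":[45,5,-2],"claw":0.75},{"twist":[0,0,0],"travel":[48,5,-2],"claw":0.75},{"twist":[0,0,0],"travel":[45,5,-2],"claw":0.75},{"twist":[0,0,0],"travel":[40,5,-2],"claw":0.75}]' 40
python3 -c "
from det import *
plan(468.5,-91,60,-18,True)"
```

```text
t: 11.65
tool_pos: [471.9, -57.7, 158.4]
eef_rot: [0.428, -0.424, 0.565, -0.563]
ft_force: [0.6, -0.2, 0.2]
opening: 0.749
t11.7 now h [ -84.3 -213.3] z158.4 w [471.9 -57.7] yaw rel h -10.0 open0.75 F [ 0.6 -0.2  0.2]
   travel [33.6 98.2  5.6] twist_y rad 0.037 tilt fix [-0.002  0.    -0.006] j1,j6 [-0.29  1.55]
```

```bash
python3 -m inch '[{"twist":[0,0.037,-0.006],"travel":[28,30,4],"claw":0.75},{"twist":[0,0,0],"travel":[0,35,0],"claw":0.75},{"twist":[0,0,0],"travel":[0,20,0],"claw":0.75},{"twist":[0,0,0],"travel":[0,0,0],"claw":0.72}]' 40
python3 -c "
from det import *
plan(468.5,-91,20,-18,True)"
```

```text
t: 12.05
tool_pos: [467.3, -92.2, 72.3]
eef_rot: [-0.417, 0.415, -0.571, 0.573]
ft_force: [-0.5, 0.3, -0.1]
opening: 0.716
t12.1 now h [ -85.3 -248.1] z72.3 w [467.3 -92.2] yaw rel h -12.0 open0.72 F [-0.5  0.3 -0.1]
   travel [-1.5 52.3  0.5] twist_y rad 0.002 tilt fix [-0.004  0.    -0.   ] j1,j6 [-0.36  1.52]
```

```bash
python3 -m inch '[{"twist":[0,0,0],"travel":[-1,20,0],"claw":0.72},{"twist":[0,0,0],"travel":[0,20,0],"claw":0.72},{"twist":[0,0,0],"travel":[0,15,0],"claw":0.72},{"twist":[0,0,0],"travel":[0,12,0],"claw":0.72}]' 40
python3 -c "
from det import *
plan(468.5,-91,-2,-18,True)"
```

```text
t: 12.45
tool_pos: [472.2, -91.8, 8.4]
eef_rot: [-0.421, 0.416, -0.567, 0.572]
ft_force: [-0.1, -0.5, -0.6]
opening: 0.719
t12.4 now h [ -80.5 -247.1] z8.4 w [472.2 -91.8] yaw rel h -11.5 open0.72 F [-0.1 -0.5 -0.6]
   travel [ 0.4 10.4 -3.9] twist_y rad 0.011 tilt fix [-0.01   0.    -0.001] j1,j6 [-0.36  1.51]
```

```bash
python3 -m inch '[{"twist":[-0.01,0.01,0],"travel":[0,7,-3],"claw":0.72},{"twist":[0,0,0],"travel":[0,4,-1],"claw":0.72}]' 40
python3 -c "
from det import *
plan(468.5,-91,-2,-18,True)"
```

```text
t: 12.65
tool_pos: [469.0, -90.2, -2.7]
eef_rot: [0.417, -0.416, 0.572, -0.571]
ft_force: [-0.5, 0.5, 0.5]
opening: 0.719
t12.7 now h [ -83.9 -245.9] z-2.7 w [469.  -90.2] yaw rel h -11.9 open0.72 F [-0.5  0.5  0.5]
   travel [ 0.9 -0.7 -0.2] twist_y rad 0.003 tilt fix [ 0.001  0.    -0.001] j1,j6 [-0.36  1.52]
```

No contact yet, so I close.

```bash
python3 -m inch '[{"twist":[0,0,0],"travel":[0,0,0],"claw":0.62},{"twist":[0,0,0],"travel":[0,0,0],"claw":0.5},{"twist":[0,0,0],"travel":[0,0,0],"claw":0.5},{"twist":[0,0,0],"travel":[0,0,0],"claw":0.5}]' 40
python3 -c "
from det import *
plan(468.5,-91,-2,-18,True)"
```

```text
t: 13.05
tool_pos: [470.1, -90.3, -1.1]
eef_rot: [-0.418, 0.416, -0.571, 0.571]
ft_force: [0.3, 0.0, 0.4]
opening: 0.573
t13.1 now h [ -82.7 -245.9] z-1.1 w [470.1 -90.3] yaw rel h -11.9 open0.57 F [0.3 0.  0.4]
   travel [ 1.1  0.9 -1.3] twist_y rad 0.004 tilt fix [-0.002  0.    -0.001] j1,j6 [-0.36  1.52]
```

```bash
python3 -m inch '[{"twist":[0,0,0],"travel":[0,-15,0],"claw":0.5},{"twist":[0,0,0],"travel":[0,-30,0],"claw":0.5},{"twist":[0,-0.1,0],"travel":[0,-35,0],"claw":0.5},{"twist":[0,-0.1,0],"travel":[0,-25,0],"claw":0.5}]' 60
python3 - <<'E'
from det import *
plan(28,-6,100,0)
c=snap('scene','d.png');cv2.imwrite('pics/d2.png',cv2.resize(cv2.imread('pics/d.png')[110:270,230:390],None,fx=3.7,fy=3.7))
E
```

```text
t: 13.45
tool_pos: [466.6, -89.3, 104.0]
eef_rot: [0.473, -0.474, 0.528, -0.523]
ft_force: [1.0, -0.2, -0.3]
opening: 0.56
t13.4 now h [ -86.4 -245.3] z104.0 w [466.6 -89.3] yaw rel h -0.1 open0.56 F [ 1.  -0.2 -0.3]
   travel [-239.4    4.1  114.2] twist_y rad -0.001 tilt fix [ 0.006  0.    -0.003] j1,j6 [-0.36  1.32]
```

View pics/d2.png

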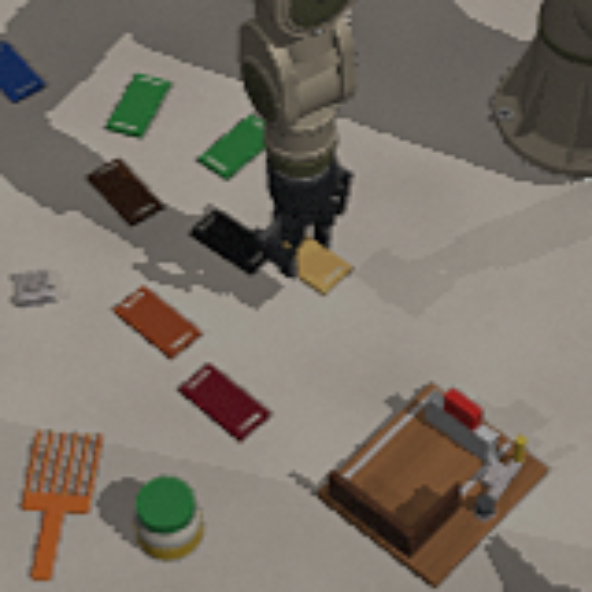

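The plate is held flat in the grip. I carry it to the holder.

```bash
python3 -m inch '[{"twist":[0,0,0],"travel":[-30,0,18],"claw":0.5},{"twist":[0,0,0],"travel":[-42,0,20],"claw":0.5},{"twist":[0,0,0],"travel":[-42,0,20],"claw":0.5},{"twist":[0,0,0],"travel":[-42,0,20],"claw":0.5},{"twist":[0,0,0],"travel":[-40,0,20],"claw":0.5}]' 60
python3 - <<'E'
from det import *
plan(28,-6,60,0)
E
```

```text
t: 14.0
tool_pos: [591.1, 94.9, 112.3]
eef_rot: [-0.472, 0.469, -0.525, 0.53]
ft_force: [0.4, -0.8, 0.4]
opening: 0.563
t14.0 now h [ 18.5 -49.2] z112.3 w [591.1  94.9] yaw rel h -0.6 open0.56 F [ 0.4 -0.8  0.4]
   travel [-43.4  52.3   8.7] twist_y rad -0.010 tilt fix [-0.007  0.     0.001] j1,j6 [0.03 1.71]
```

```bash
python3 -m inch '[{"twist":[-0.007,-0.01,0],"travel":[-25,0,8],"claw":0.5},{"twist":[0,0,0],"travel":[-12,0,0],"claw":0.5},{"twist":[0,0,0],"travel":[0,15,0],"claw":0.5},{"twist":[0,0,0],"travel":[0,15,0],"claw":0.5},{"twist":[0,0,0],"travel":[0,15,0],"claw":0.5}]' 60
python3 - <<'E'
from det import *
plan(28,-6,12,0)
E
```

```text
t: 14.5
tool_pos: [607.4, 138.3, 67.7]
eef_rot: [-0.477, 0.473, -0.522, 0.525]
ft_force: [-0.3, 0.8, 0.1]
opening: 0.56
t14.5 now h [30.3 -4.4] z67.7 w [607.4 138.3] yaw rel h 0.3 open0.56 F [-0.3  0.8  0.1]
   travel [ 1.6 55.7 -2.7] twist_y rad 0.006 tilt fix [-0.007  0.    -0.001] j1,j6 [0.1  1.76]
```

```bash
python3 -m inch '[{"twist":[-0.007,0,0],"travel":[1,18,-2],"claw":0.5},{"twist":[0,0,0],"travel":[0,18,-2],"claw":0.5},{"twist":[0,0,0],"travel":[0,10,-1],"claw":0.5},{"twist":[0,0,0],"travel":[0,3,0],"claw":0.5}]' 60
python3 - <<'E'
from det import *
plan(28,-6,12,0)
E
```

```text
t: 14.9
tool_pos: [598.6, 135.5, 15.0]
eef_rot: [0.473, -0.475, 0.525, -0.524]
ft_force: [-0.4, 0.2, -0.4]
opening: 0.56
t14.9 now h [21.8 -8. ] z15.0 w [598.6 135.5] yaw rel h 0.1 open0.56 F [-0.4  0.2 -0.4]
   travel [-2.   3.   6.2] twist_y rad 0.002 tilt fix [ 0.004 -0.     0.001] j1,j6 [0.09 1.76]
```

```bash
python3 -m inch '[{"twist":[0,0,0],"travel":[0,2,2],"claw":0.5},{"twist":[0,0,0],"travel":[0,0,0],"claw":0.68},{"twist":[0,0,0],"travel":[0,0,0],"claw":0.68}]' 60
python3 -c "
from det import *
plan(24,-8,12,0)"
python3 -m inch '[{"twist":[0,0,0],"travel":[0,-10,0],"claw":0.68},{"twist":[0,0,0],"travel":[0,-35,0],"claw":0.68},{"twist":[0,0,0],"travel":[0,-40,0],"claw":0.68},{"twist":[0,0,0],"travel":[30,-20,-20],"claw":0.75}]'
python3 - <<'E'
from det import *
plan(621,-91,100,-7,True)
c=snap('scene','e.png');cv2.imwrite('pics/e2.png',cv2.resize(cv2.imread('pics/e.png')[110:270,230:390],None,fx=3.7,fy=3.7))
E
```

```text
t: 15.2
tool_pos: [601.4, 134.8, 14.2]
eef_rot: [0.473, -0.475, 0.525, -0.524]
ft_force: [-0.1, -0.4, -0.9]
opening: 0.681
t15.2 now h [24.7 -8.5] z14.2 w [601.4 134.8] yaw rel h 0.1 open0.68 F [-0.1 -0.4 -0.9]
   travel [-0.5  2.2 -0.7] twist_y rad 0.001 tilt fix [ 0.003 -0.     0.001] j1,j6 [0.09 1.76]
t: 15.6
tool_pos: [580.0, 108.5, 123.3]
eef_rot: [0.474, -0.475, 0.525, -0.524]
ft_force: [0.9, -0.9, 1.7]
opening: 0.753
t15.6 now h [  6.1 -36.9] z123.3 w [580.  108.5] yaw rel h 0.2 open0.75 F [ 0.9 -0.9  1.7]
   travel [194.5  23.2  60.6] twist_y rad 0.023 tilt fix [ 0.003 -0.     0.   ] j1,j6 [0.05 1.72]
```

View pics/e2.png

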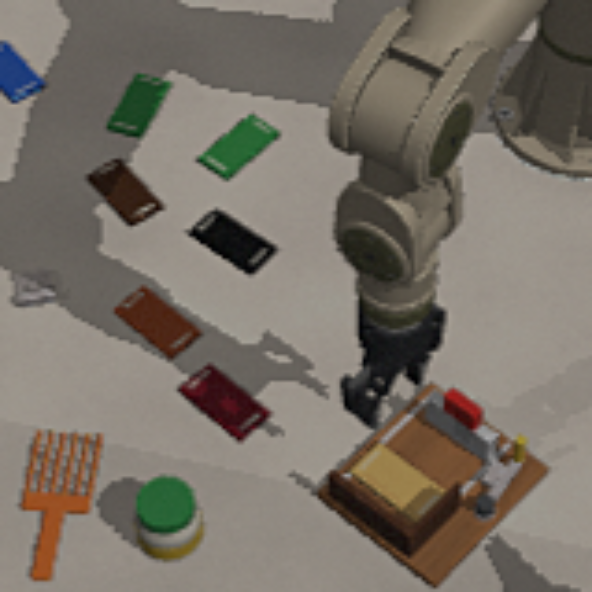

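The blonde plate lies in the holder. Burgundy is next.

```bash
python3 -m inch '[{"twist":[0,0.02,0],"travel":[42,0,13],"claw":0.75},{"twist":[0,0,0],"travel":[42,0,13],"claw":0.75},{"twist":[0,0,0],"travel":[42,0,13],"claw":0.75},{"twist":[0,0,0],"travel":[35,0,10],"claw":0.75},{"twist":[0,0,0],"travel":[12,5,2],"claw":0.75}]' 40
python3 -c "
from det import *
plan(621.5,-91,60,-7,True)"
```

```text
t: 16.15
tool_pos: [610.6, -78.2, 132.9]
eef_rot: [-0.471, 0.468, -0.524, 0.533]
ft_force: [-0.4, 0.4, -0.4]
opening: 0.754
t16.1 now h [  55.8 -219.5] z132.9 w [610.6 -78.2] yaw rel h -0.8 open0.75 F [-0.4  0.4 -0.4]
   travel [11.1 73.1 11.4] twist_y rad 0.004 tilt fix [-0.012  0.     0.004] j1,j6 [-0.26  1.43]
```

```bash
python3 -m inch '[{"twist":[-0.012,0,0.004],"travel":[8,20,8],"claw":0.75},{"twist":[0,0,0],"travel":[0,30,0],"claw":0.75},{"twist":[0,0,0],"travel":[0,25,0],"claw":0.72},{"twist":[0,0,0],"travel":[0,15,0],"claw":0.72}]' 40
python3 -c "
from det import *
plan(621.5,-91,-2,-7,True)"
```

```text
t: 16.55
tool_pos: [621.8, -90.7, 46.4]
eef_rot: [-0.471, 0.466, -0.527, 0.533]
ft_force: [0.5, -0.5, -0.8]
opening: 0.723
t16.6 now h [  68.2 -230.7] z46.4 w [621.8 -90.7] yaw rel h -1.1 open0.72 F [ 0.5 -0.5 -0.8]
   travel [ 0.3 48.4 -0.7] twist_y rad -0.000 tilt fix [-0.01   0.     0.001] j1,j6 [-0.27  1.42]
```

```bash
python3 -m inch '[{"twist":[-0.01,0,0],"travel":[0,18,-2],"claw":0.72},{"twist":[0,0,0],"travel":[0,14,-1],"claw":0.72},{"twist":[0,0,0],"travel":[0,8,-1],"claw":0.72}]' 40
python3 -c "
from det import *
plan(621.5,-91,-2,-7,True)"
```

```text
t: 16.85
tool_pos: [617.1, -88.4, 4.1]
eef_rot: [0.468, -0.469, 0.53, -0.529]
ft_force: [0.5, 0.3, 0.6]
opening: 0.718
t16.9 now h [  63.2 -228.9] z4.1 w [617.1 -88.4] yaw rel h -1.0 open0.72 F [0.5 0.3 0.6]
   travel [2.1 6.1 4.7] twist_y rad 0.001 tilt fix [ 0.002 -0.     0.   ] j1,j6 [-0.27  1.42]
```

```bash
python3 -m inch '[{"twist":[0,0,0],"travel":[2,4,4],"claw":0.72},{"twist":[0,0,0],"travel":[0,2,0],"claw":0.62},{"twist":[0,0,0],"travel":[0,0,0],"claw":0.5},{"twist":[0,0,0],"travel":[0,0,0],"claw":0.5},{"twist":[0,0,0],"travel":[0,0,0],"claw":0.5}]' 40
python3 -c "
from det import *
plan(621.5,-91,-2,-7,True)"
python3 -m inch '[{"twist":[0,0,0],"travel":[0,-15,0],"claw":0.5},{"twist":[0,0,0],"travel":[0,-30,0],"claw":0.5},{"twist":[0,0,0],"travel":[0,-35,0],"claw":0.5},{"twist":[0,0,0],"travel":[-25,-25,-8],"claw":0.5}]' 60
python3 -c "
from det import *
plan(24,-8,60,0)"
```

```text
t: 17.35
tool_pos: [622.2, -90.4, -1.0]
eef_rot: [0.469, -0.469, 0.529, -0.529]
ft_force: [0.2, 0.4, -1.1]
opening: 0.579
t17.4 now h [  68.6 -230.4] z-1.0 w [622.2 -90.4] yaw rel h -1.0 open0.58 F [ 0.2  0.4 -1.1]
   travel [ 0.7  1.  -0.7] twist_y rad 0.002 tilt fix [ 0. -0.  0.] j1,j6 [-0.27  1.42]
t: 17.75
tool_pos: [614.5, -66.0, 103.0]
eef_rot: [0.466, -0.47, 0.532, -0.528]
ft_force: [1.0, -0.1, -1.0]
opening: 0.561
t17.8 now h [  58.4 -206.9] z103.0 w [614.5 -66. ] yaw rel h -1.2 open0.56 F [ 1.  -0.1 -1. ]
   travel [-198.1   43.4  -38.2] twist_y rad -0.021 tilt fix [ 0.009  0.    -0.   ] j1,j6 [-0.24  1.46]
```

```bash
python3 -m inch '[{"twist":[0.009,-0.02,0],"travel":[-42,0,-8],"claw":0.5},{"twist":[0,0,0],"travel":[-42,0,-8],"claw":0.5},{"twist":[0,0,0],"travel":[-42,0,-8],"claw":0.5},{"twist":[0,0,0],"travel":[-35,0,-7],"claw":0.5},{"twist":[0,0,0],"travel":[-10,0,-2],"claw":0.5}]' 60
python3 -c "
from det import *
plan(24,-8,60,0)"
```

```text
t: 18.25
tool_pos: [603.8, 112.3, 111.3]
eef_rot: [-0.476, 0.469, -0.522, 0.53]
ft_force: [0.9, -0.8, 0.4]
opening: 0.559
t18.2 now h [ 29.4 -30.6] z111.3 w [603.8 112.3] yaw rel h -0.2 open0.56 F [ 0.9 -0.8  0.4]
   travel [-22.5  51.2  -6.3] twist_y rad -0.004 tilt fix [-0.014  0.    -0.001] j1,j6 [0.05 1.73]
```

```bash
python3 -m inch '[{"twist":[-0.014,0,0],"travel":[-18,0,-5],"claw":0.5},{"twist":[0,0,0],"travel":[0,20,0],"claw":0.5},{"twist":[0,0,0],"travel":[0,18,0],"claw":0.5}]' 60
python3 -c "
from det import *
plan(24,-8,21,0)"
```

```text
t: 18.55
tool_pos: [603.0, 133.4, 76.4]
eef_rot: [-0.476, 0.471, -0.524, 0.527]
ft_force: [0.3, -0.3, -0.6]
opening: 0.563
t18.6 now h [26.4 -9.8] z76.4 w [603.  133.4] yaw rel h -0.0 open0.56 F [ 0.3 -0.3 -0.6]
   travel [-1.7 55.4 -2.9] twist_y rad -0.000 tilt fix [-0.007  0.    -0.001] j1,j6 [0.09 1.76]
```

```bash
python3 -m inch '[{"twist":[-0.007,0,0],"travel":[-2,18,-1],"claw":0.5},{"twist":[0,0,0],"travel":[0,16,0],"claw":0.5},{"twist":[0,0,0],"travel":[0,10,0],"claw":0.5}]' 60
python3 -c "
from det import *
plan(24,-8,21,0)"
```

```text
t: 18.85
tool_pos: [602.1, 134.3, 29.5]
eef_rot: [0.473, -0.473, 0.526, -0.525]
ft_force: [0.7, 0.7, -0.4]
opening: 0.562
t18.9 now h [25.5 -8.9] z29.5 w [602.1 134.3] yaw rel h -0.1 open0.56 F [ 0.7  0.7 -0.4]
   travel [-0.9  8.5 -1.5] twist_y rad -0.002 tilt fix [ 0.001  0.    -0.001] j1,j6 [0.09 1.76]
```

```bash
python3 -m inch '[{"twist":[0,0,0],"travel":[-1,7,-1],"claw":0.5},{"twist":[0,0,0],"travel":[0,2,0],"claw":0.5},{"twist":[0,0,0],"travel":[0,0,0],"claw":0.68},{"twist":[0,0,0],"travel":[0,0,0],"claw":0.68}]' 60
python3 -c "
from det import *
plan(24,-8,20,0)"
python3 -m inch '[{"twist":[0,0,0],"travel":[0,-10,0],"claw":0.68},{"twist":[0,0,0],"travel":[0,-35,0],"claw":0.68},{"twist":[0,0,0],"travel":[0,-40,0],"claw":0.68},{"twist":[0,0,0],"travel":[30,-15,-5],"claw":0.75}]' 40
python3 - <<'E'
from det import *
plan(577,-227,100,-7.5,True)
c=snap('scene','f.png');cv2.imwrite('pics/f2.png',cv2.resize(cv2.imread('pics/f.png')[110:270,230:390],None,fx=3.7,fy=3.7))
for k,v in plates(c).items():
    for q in v: print(k,q[:5])
E
```

```text
t: 19.25
tool_pos: [600.6, 134.1, 18.6]
eef_rot: [0.472, -0.474, 0.527, -0.525]
ft_force: [0.5, -0.0, -0.3]
opening: 0.677
t19.2 now h [24.  -9.2] z18.6 w [600.6 134.1] yaw rel h -0.2 open0.68 F [ 0.5 -0.  -0.3]
   travel [-1.2 -1.4  0. ] twist_y rad -0.003 tilt fix [ 0.004 -0.     0.   ] j1,j6 [0.09 1.77]
t: 19.65
tool_pos: [592.7, 106.6, 123.2]
eef_rot: [0.473, -0.475, 0.526, -0.524]
ft_force: [0.2, -1.1, 0.2]
opening: 0.752
t19.6 now h [ 18.9 -37.4] z123.2 w [592.7 106.6] yaw rel h 0.0 open0.75 F [ 0.2 -1.1  0.2]
   travel [333.5  23.1  18.7] twist_y rad 0.028 tilt fix [ 0.004  0.    -0.   ] j1,j6 [0.04 1.72]
burgundy (590, 127, 51, 104, -6.1)
copper (534, 136, 48, 109, -12.4)
black (449, -386, 50, 102, -17.3)
black (431, -228, 51, 102, -3.7)
brown (447, -386, 48, 104, -17.3)
brown (580, -225, 51, 103, -7.5)
```

View pics/f2.png

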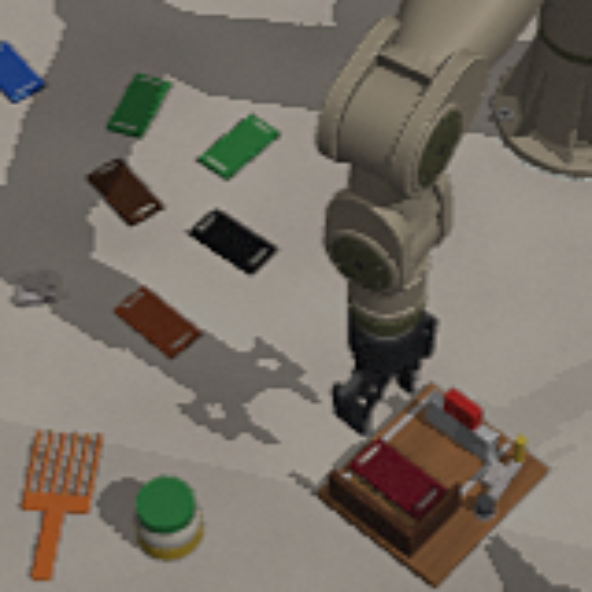

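Burgundy lies on blonde. Copper is at about (579, -226).

```bash
python3 -m inch '[{"twist":[0,0.028,0],"travel":[45,0,3],"claw":0.75},{"twist":[0,0,0],"travel":[46,0,3],"claw":0.75},{"twist":[0,0,0],"travel":[46,0,3],"claw":0.75},{"twist":[0,0,0],"travel":[46,0,3],"claw":0.75},{"twist":[0,0,0],"travel":[46,0,3],"claw":0.75}]' 40 >/dev/null
python3 -m inch '[{"twist":[0,0,0],"travel":[40,0,3],"claw":0.75},{"twist":[0,0,0],"travel":[25,5,2],"claw":0.75},{"twist":[0,0,0],"travel":[0,10,0],"claw":0.75}]' 40 >/dev/null
python3 -c "
from det import *
plan(579,-226,60,-7.5,True)"
```

```text
t20.5 now h [  38.1 -349.7] z127.1 w [ 579.6 -206. ] yaw rel h -1.8 open0.75 F [-0.4 -0.1  1. ]
   travel [19.4 67.3  0.5] twist_y rad -0.003 tilt fix [-0.023  0.     0.008] j1,j6 [-0.47  1.23]
```

```bash
python3 -m inch '[{"twist":[-0.023,0,0.008],"travel":[18,20,0],"claw":0.75},{"twist":[0,0,0],"travel":[0,30,0],"claw":0.75},{"twist":[0,0,0],"travel":[0,20,0],"claw":0.72},{"twist":[0,0,0],"travel":[0,15,0],"claw":0.72}]' 40 >/dev/null
python3 -c "
from det import *
plan(579,-226,-2,-7.5,True)"
```

```text
t20.9 now h [  40.7 -368.6] z44.6 w [ 580.3 -225.1] yaw rel h -1.9 open0.72 F [1.  0.3 1.3]
   travel [ 1.  46.6 -1.5] twist_y rad -0.005 tilt fix [-0.008  0.     0.001] j1,j6 [-0.5   1.21]
```

```bash
python3 -m inch '[{"twist":[-0.008,0,0],"travel":[0,18,-2],"claw":0.72},{"twist":[0,0,0],"travel":[0,14,0],"claw":0.72},{"twist":[0,0,0],"travel":[0,7,1],"claw":0.72}]' 40 >/dev/null
python3 -c "
from det import *
plan(579,-226,-2,-7.5,True)"
```

```text
t21.2 now h [  39.  -365.3] z4.0 w [ 579.  -221.5] yaw rel h -1.8 open0.72 F [-0.5  0.4  0.1]
   travel [4.4 6.  0.7] twist_y rad -0.003 tilt fix [ 0.002 -0.     0.   ] j1,j6 [-0.49  1.21]
```

```bash
python3 -m inch '[{"twist":[0,0,0],"travel":[4,4,0],"claw":0.72},{"twist":[0,0,0],"travel":[0,2,0],"claw":0.62},{"twist":[0,0,0],"travel":[0,0,0],"claw":0.5},{"twist":[0,0,0],"travel":[0,0,0],"claw":0.5},{"twist":[0,0,0],"travel":[0,0,0],"claw":0.5}]' 40 >/dev/null
python3 -c "
from det import *
plan(579,-226,-2,-7.5,True)"
python3 -m inch '[{"twist":[0,0,0],"travel":[0,-15,0],"claw":0.5},{"twist":[0,0,0],"travel":[0,-30,0],"claw":0.5},{"twist":[0,0,0],"travel":[0,-35,0],"claw":0.5},{"twist":[0,0,0],"travel":[-25,-25,0],"claw":0.5}]' 60 >/dev/null
python3 -c "
from det import *
plan(24,-8,70,0)"
```

```text
t21.7 now h [  40.4 -368.4] z-0.1 w [ 580.  -224.8] yaw rel h -1.7 open0.57 F [-0.4  0.2 -0.6]
   travel [ 1.4  1.9 -0.8] twist_y rad -0.001 tilt fix [-0.001  0.     0.001] j1,j6 [-0.5  1.2]
t22.1 now h [  38.1 -344.4] z104.1 w [ 580.2 -200.7] yaw rel h -1.9 open0.56 F [ 1.4  1.  -0.7]
   travel [-335.7   34.7  -25. ] twist_y rad -0.033 tilt fix [ 0.007  0.    -0.001] j1,j6 [-0.46  1.24]
```

```bash
python3 -m inch '[{"twist":[0.007,-0.03,0],"travel":[-44,0,-3],"claw":0.5},{"twist":[0,0,0],"travel":[-44,0,-3],"claw":0.5},{"twist":[0,0,0],"travel":[-44,0,-3],"claw":0.5},{"twist":[0,0,0],"travel":[-44,0,-3],"claw":0.5},{"twist":[0,0,0],"travel":[-44,0,-3],"claw":0.5}]' 60 >/dev/null
python3 -c "
from det import *
plan(24,-8,70,0)"
```

```text
t22.6 now h [  30.8 -122.7] z112.4 w [595.8  20.6] yaw rel h -0.7 open0.56 F [ 0.6  0.8 -1.1]
   travel [-114.7   42.    -8.9] twist_y rad -0.012 tilt fix [-0.017  0.     0.002] j1,j6 [-0.1   1.59]
```

```bash
python3 -m inch '[{"twist":[-0.017,-0.01,0],"travel":[-44,0,-3],"claw":0.5},{"twist":[0,0,0],"travel":[-35,0,-3],"claw":0.5},{"twist":[0,0,0],"travel":[-15,5,-2],"claw":0.5},{"twist":[0,0,0],"travel":[0,12,0],"claw":0.5}]' 60 >/dev/null
python3 -c "
from det import *
plan(24,-8,28,0)"
```

```text
t23.0 now h [ 23.5 -19.2] z97.9 w [599.1 124.3] yaw rel h 0.3 open0.56 F [-1.  -0.8  0. ]
   travel [-11.2  69.9   0.2] twist_y rad 0.006 tilt fix [-0.006  0.     0.   ] j1,j6 [0.07 1.74]
```

```bash
python3 -m inch '[{"twist":[-0.006,0,0],"travel":[-10,10,0],"claw":0.5},{"twist":[0,0,0],"travel":[-1,18,0],"claw":0.5},{"twist":[0,0,0],"travel":[0,18,0],"claw":0.5},{"twist":[0,0,0],"travel":[0,10,0],"claw":0.5}]' 60 >/dev/null
python3 -c "
from det import *
plan(24,-8,28,0)"
```

```text
t23.4 now h [ 23.4 -11.4] z37.1 w [599.8 132.1] yaw rel h 0.1 open0.56 F [-0.3 -0.8 -0.7]
   travel [-3.4  9.1  0.6] twist_y rad 0.001 tilt fix [ 0.003 -0.     0.002] j1,j6 [0.09 1.76]
```

```bash
python3 -m inch '[{"twist":[0,0,0],"travel":[-3,6,1],"claw":0.5},{"twist":[0,0,0],"travel":[0,2,0],"claw":0.5},{"twist":[0,0,0],"travel":[0,0,0],"claw":0.68},{"twist":[0,0,0],"travel":[0,0,0],"claw":0.68}]' 60 >/dev/null
python3 -c "
from det import *
plan(24,-8,28,0)"
python3 -m inch '[{"twist":[0,0,0],"travel":[0,-10,0],"claw":0.68},{"twist":[0,0,0],"travel":[0,-35,0],"claw":0.68},{"twist":[0,0,0],"travel":[0,-40,0],"claw":0.68},{"twist":[0,0,0],"travel":[30,-10,-10],"claw":0.75}]' 40 >/dev/null
python3 - <<'E'
from det import *
plan(431,-228,100,-4,True)
c=snap('scene','g.png');cv2.imwrite('pics/g2.png',cv2.resize(cv2.imread('pics/g.png')[110:270,230:390],None,fx=3.7,fy=3.7))
for k,v in plates(c).items():
    for q in v: print(k,q[:5])
E
```

```text
t23.8 now h [ 24.3 -10.9] z26.7 w [600.8 132.4] yaw rel h -0.2 open0.68 F [-0.4 -0.3  0.3]
   travel [-2.9 -1.3 -0.3] twist_y rad -0.003 tilt fix [ 0.006 -0.     0.003] j1,j6 [0.09 1.76]
t24.2 now h [ 15.3 -39. ] z127.0 w [588.9 105.4] yaw rel h 0.0 open0.74 F [ 0.2 -1.1 -0.3]
   travel [ 347.8   28.4 -122.7] twist_y rad -0.033 tilt fix [ 0.005 -0.     0.002] j1,j6 [0.04 1.72]
black (448, -387, 50, 104, -17.0)
black (432, -228, 51, 102, -4.2)
brown (447, -386, 50, 104, -14.8)
```

View pics/g2.png

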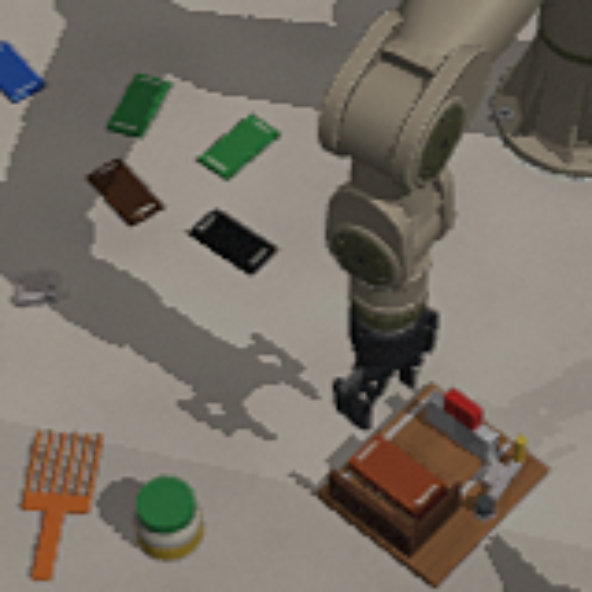

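Copper is stacked. Black is next.

```bash
python3 -m inch '[{"twist":[0,-0.033,0],"travel":[43,0,-15],"claw":0.75},{"twist":[0,0,0],"travel":[44,0,-15],"claw":0.75},{"twist":[0,0,0],"travel":[44,0,-15],"claw":0.75},{"twist":[0,0,0],"travel":[44,0,-15],"claw":0.75},{"twist":[0,0,0],"travel":[44,0,-15],"claw":0.75}]' 40 >/dev/null
python3 -m inch '[{"twist":[0,0,0],"travel":[44,0,-15],"claw":0.75},{"twist":[0,0,0],"travel":[30,0,-12],"claw":0.75},{"twist":[0,0,0],"travel":[8,5,-4],"claw":0.75}]' 40 >/dev/null
python3 -c "
from det import *
plan(431.5,-228,60,-4,True)"
```

```text
t25.1 now h [ -82.2 -358.9] z137.7 w [ 459.  -202.8] yaw rel h 2.0 open0.75 F [-0.3  0.9 -0.1]
   travel [ 26.1  77.6 -26.9] twist_y rad 0.001 tilt fix [-0.016  0.     0.012] j1,j6 [-0.57  1.07]
```

```bash
python3 -m inch '[{"twist":[-0.016,0,0.012],"travel":[23,10,-23],"claw":0.75},{"twist":[0,0,0],"travel":[0,30,0],"claw":0.75},{"twist":[0,0,0],"travel":[0,25,0],"claw":0.72},{"twist":[0,0,0],"travel":[0,20,0],"claw":0.72}]' 40 >/dev/null
python3 -c "
from det import *
plan(431.5,-228,-2,-4,True)"
```

```text
t25.4 now h [-101.  -386.9] z56.3 w [ 437.5 -228.7] yaw rel h 1.7 open0.72 F [-0.1  0.1 -0.6]
   travel [-0.6 58.2 -6.6] twist_y rad -0.003 tilt fix [-0.011  0.     0.006] j1,j6 [-0.64  1.  ]
```

```bash
python3 -m inch '[{"twist":[-0.011,0,0.006],"travel":[0,20,-6],"claw":0.72},{"twist":[0,0,0],"travel":[0,20,0],"claw":0.72},{"twist":[0,0,0],"travel":[0,11,0],"claw":0.72}]' 40 >/dev/null
python3 -c "
from det import *
plan(431.5,-228,-2,-4,True)"
```

```text
t25.8 now h [-106.3 -385.2] z3.8 w [ 432.4 -226.4] yaw rel h 1.8 open0.72 F [0.3 0.3 0.1]
   travel [ 1.6  5.8 -0.8] twist_y rad -0.002 tilt fix [-0.001  0.    -0.   ] j1,j6 [-0.65  0.99]
```

```bash
python3 -m inch '[{"twist":[0,0,0],"travel":[1,4,-1],"claw":0.72},{"twist":[0,0,0],"travel":[0,1,0],"claw":0.62},{"twist":[0,0,0],"travel":[0,0,0],"claw":0.5},{"twist":[0,0,0],"travel":[0,0,0],"claw":0.5},{"twist":[0,0,0],"travel":[0,0,0],"claw":0.5}]' 40 >/dev/null
python3 -c "
from det import *
plan(431.5,-228,-2,-4,True)"
python3 -m inch '[{"twist":[0,0,0],"travel":[0,-15,0],"claw":0.5},{"twist":[0,0,0],"travel":[0,-30,0],"claw":0.5},{"twist":[0,0,0],"travel":[0,-35,0],"claw":0.5},{"twist":[0,0,0],"travel":[-25,-25,8],"claw":0.5}]' 60 >/dev/null
python3 -c "
from det import *
plan(24,-8,70,0)"
```

```text
t26.2 now h [-105.6 -385.6] z0.4 w [ 433.  -226.9] yaw rel h 1.9 open0.57 F [-0.6  0.7 -0.2]
   travel [ 1.2  2.4 -1.5] twist_y rad 0.000 tilt fix [-0.003  0.     0.001] j1,j6 [-0.65  0.99]
t26.6 now h [-100.8 -360.7] z106.6 w [ 440.3 -202.6] yaw rel h 1.7 open0.56 F [ 0.4  0.5 -0.7]
   travel [-348.8   37.   135.3] twist_y rad 0.030 tilt fix [ 0.002  0.    -0.002] j1,j6 [-0.6   1.05]
```

```bash
python3 -m inch '[{"twist":[0,0.03,0],"travel":[-42,0,16],"claw":0.5},{"twist":[0,0,0],"travel":[-42,0,17],"claw":0.5},{"twist":[0,0,0],"travel":[-42,0,17],"claw":0.5},{"twist":[0,0,0],"travel":[-42,0,17],"claw":0.5},{"twist":[0,0,0],"travel":[-42,0,17],"claw":0.5}]' 60 >/dev/null
python3 -c "
from det import *
plan(24,-8,70,0)"
```

```text
t27.1 now h [ -10.2 -148.4] z115.7 w [552.3  -0.8] yaw rel h -0.7 open0.56 F [ 0.6 -0.8 -0.3]
   travel [-141.    45.7   31.9] twist_y rad -0.012 tilt fix [-0.014  0.     0.004] j1,j6 [-0.14  1.54]
```

```bash
python3 -m inch '[{"twist":[-0.014,-0.01,0],"travel":[-43,0,9],"claw":0.5},{"twist":[0,0,0],"travel":[-43,0,9],"claw":0.5},{"twist":[0,0,0],"travel":[-30,0,5],"claw":0.5},{"twist":[0,0,0],"travel":[-10,5,2],"claw":0.5},{"twist":[0,0,0],"travel":[0,10,0],"claw":0.5}]' 60 >/dev/null
python3 -c "
from det import *
plan(24,-9,36,0)"
```

```text
t27.6 now h [ 20.  -11.2] z103.3 w [596.4 132.6] yaw rel h 0.3 open0.56 F [-0.5 -0.7 -0.8]
   travel [-2.3 67.3  3.5] twist_y rad 0.006 tilt fix [-0.009  0.     0.002] j1,j6 [0.09 1.76]
```

```bash
python3 -m inch '[{"twist":[-0.009,0,0],"travel":[-2,15,3],"claw":0.5},{"twist":[0,0,0],"travel":[0,20,1],"claw":0.5},{"twist":[0,0,0],"travel":[0,15,0],"claw":0.5}]' 60 >/dev/null
python3 -c "
from det import *
plan(24,-9,36,0)"
```

```text
t27.9 now h [ 24.2 -12.7] z50.2 w [600.4 130.7] yaw rel h 0.2 open0.56 F [-0.2  0.3 -0.3]
   travel [-3.7 14.1 -0.1] twist_y rad 0.003 tilt fix [ 0.001 -0.     0.003] j1,j6 [0.09 1.76]
```

```bash
python3 -m inch '[{"twist":[0,0,0],"travel":[-3,9,0],"claw":0.5},{"twist":[0,0,0],"travel":[0,3,0],"claw":0.5},{"twist":[0,0,0],"travel":[0,0,0],"claw":0.5}]' 60 >/dev/null
python3 -c "
from det import *
plan(24,-9,36,0)"
```

```text
t28.2 now h [ 22.4 -12.9] z34.9 w [598.6 130.6] yaw rel h -0.1 open0.56 F [-0.4  2.7  5.5]
   travel [-3.9 -1.1  1.6] twist_y rad -0.002 tilt fix [ 0.007 -0.     0.002] j1,j6 [0.08 1.76]
```

Contact was felt at 5.5 N, so I release.

```bash
python3 -m inch '[{"twist":[0,0,0],"travel":[0,-1,0],"claw":0.6},{"twist":[0,0,0],"travel":[0,0,0],"claw":0.68},{"twist":[0,0,0],"travel":[0,-10,0],"claw":0.68},{"twist":[0,0,0],"travel":[0,-35,0],"claw":0.68},{"twist":[0,0,0],"travel":[0,-40,0],"claw":0.68}]' 40 >/dev/null
python3 - <<'E'
from det import *
plan(447.5,-386,100,-16.5,True)
c=snap('scene','i.png');cv2.imwrite('pics/i2.png',cv2.resize(cv2.imread('pics/i.png')[110:270,230:390],None,fx=3.7,fy=3.7))
for k,v in plates(c).items():
    for q in v: print(k,q[:5])
E
```

```text
t28.8 now h [ 19.1 -16.1] z118.3 w [595.  127.9] yaw rel h -0.3 open0.68 F [ 0.5 -0.8  0.6]
   travel [526.7  22.7 -90.5] twist_y rad 0.179 tilt fix [ 0.019 -0.     0.005] j1,j6 [0.08 1.76]
copper (536, 142, 35, 93, -3.2)
black (448, -387, 51, 104, -17.0)
brown (448, -387, 49, 104, -17.3)
```

View pics/i2.png

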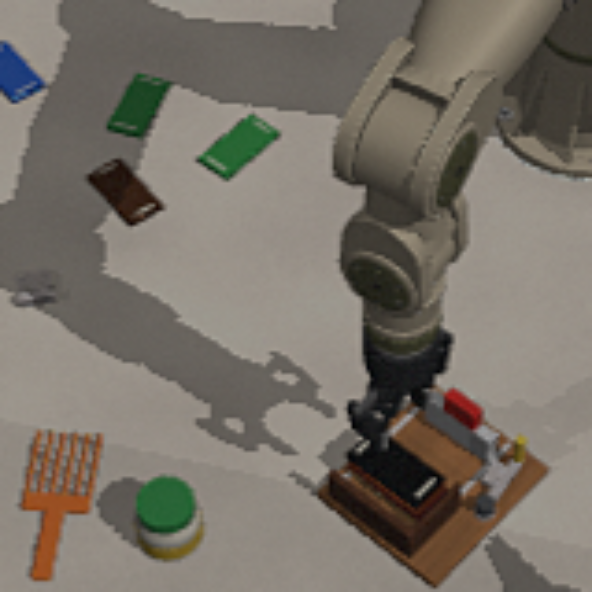

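Four plates are stacked. Brown is the last one, at (448, -386.5).

```bash
python3 -m inch '[{"twist":[0.019,0,0],"travel":[43,0,-7],"claw":0.75},{"twist":[0,0,0],"travel":[46,0,-8],"claw":0.75},{"twist":[0,0,0],"travel":[46,0,-8],"claw":0.75},{"twist":[0,0,0],"travel":[46,0,-8],"claw":0.75},{"twist":[0,0,0],"travel":[46,0,-8],"claw":0.75}]' 40 >/dev/null
python3 -m inch '[{"twist":[0,0,0],"travel":[46,0,-8],"claw":0.75},{"twist":[0,0,0],"travel":[46,0,-8],"claw":0.75},{"twist":[0,0,0],"travel":[46,0,-8],"claw":0.75},{"twist":[0,0,0],"travel":[46,0,-8],"claw":0.75},{"twist":[0,0,0],"travel":[46,0,-8],"claw":0.75}]' 40 >/dev/null
python3 -c "
from det import *
plan(448,-386.5,60,-17,True)"
```

```text
t29.8 now h [ -51.7 -484.2] z140.5 w [ 476.5 -330.5] yaw rel h 0.4 open0.75 F [ 1.5  0.1 -0.4]
   travel [ 57.8  80.  -26. ] twist_y rad 0.200 tilt fix [-0.037  0.     0.008] j1,j6 [-0.75  0.91]
```

```bash
python3 -m inch '[{"twist":[0,0.1,0],"travel":[0,0,0],"claw":0.75},{"twist":[0,0.1,0],"travel":[0,0,0],"claw":0.75},{"twist":[0,0,0],"travel":[0,0,0],"claw":0.75}]' 40 >/dev/null
python3 -c "
from det import *
plan(448,-386.5,60,-17,True)"
```

```text
t30.1 now h [ -53.  -494.1] z142.9 w [ 474.2 -340.2] yaw rel h -12.1 open0.75 F [ 0.6  0.3 -0.3]
   travel [ 51.8  82.6 -14. ] twist_y rad -0.018 tilt fix [-0.042  0.     0.004] j1,j6 [-0.77  1.12]
```

```bash
python3 -m inch '[{"twist":[-0.042,-0.01,0],"travel":[40,20,-10],"claw":0.75},{"twist":[0,0,0],"travel":[8,30,-2],"claw":0.75},{"twist":[0,0,0],"travel":[0,20,0],"claw":0.72},{"twist":[0,0,0],"travel":[0,8,0],"claw":0.72}]' 40 >/dev/null
python3 -c "
from det import *
plan(448,-386.5,-2,-17,True)"
```

```text
t30.5 now h [ -71.5 -542. ] z67.7 w [ 450.8 -386. ] yaw rel h -10.8 open0.72 F [0.1 0.  0.3]
   travel [ 0.7 69.7 -3.1] twist_y rad 0.004 tilt fix [-0.007  0.     0.009] j1,j6 [-0.84  1.02]
```

```bash
python3 -m inch '[{"twist":[-0.007,0,0.009],"travel":[0,20,-3],"claw":0.72},{"twist":[0,0,0],"travel":[0,20,0],"claw":0.72},{"twist":[0,0,0],"travel":[0,16,0],"claw":0.72},{"twist":[0,0,0],"travel":[0,5,0],"claw":0.72}]' 40 >/dev/null
python3 -c "
from det import *
plan(448,-386.5,-2,-17,True)"
```

```text
t30.9 now h [ -72.5 -540.6] z7.4 w [ 450.  -384.4] yaw rel h -10.3 open0.72 F [-0.   0.1 -0.6]
   travel [ 2.5  9.4 -1.4] twist_y rad 0.014 tilt fix [-0.003  0.     0.001] j1,j6 [-0.84  1.01]
```

```bash
python3 -m inch '[{"twist":[0,0.01,0],"travel":[2,6,-1],"claw":0.72},{"twist":[0,0,0],"travel":[0,3,0],"claw":0.62},{"twist":[0,0,0],"travel":[0,0,0],"claw":0.5},{"twist":[0,0,0],"travel":[0,0,0],"claw":0.5},{"twist":[0,0,0],"travel":[0,0,0],"claw":0.5}]' 40 >/dev/null
python3 -c "
from det import *
plan(448,-386.5,-2,-17,True)"
python3 -m inch '[{"twist":[0,0,0],"travel":[0,-15,0],"claw":0.5},{"twist":[0,0,0],"travel":[0,-30,0],"claw":0.5},{"twist":[0,-0.1,0],"travel":[0,-35,0],"claw":0.5},{"twist":[0,-0.09,0],"travel":[0,-25,0],"claw":0.5}]' 60 >/dev/null
python3 -c "
from det import *
plan(24,-8,70,0)"
```

```text
t31.4 now h [ -71.8 -542.8] z1.2 w [ 450.4 -386.8] yaw rel h -10.7 open0.57 F [ 0.7 -0.1 -0.8]
   travel [ 0.4  3.1 -2.4] twist_y rad 0.008 tilt fix [-0.006  0.     0.003] j1,j6 [-0.84  1.02]
t31.8 now h [ -75.  -540.1] z105.5 w [ 447.6 -383.8] yaw rel h 0.6 open0.56 F [ 1.1 -0.8 -1.5]
   travel [-531.1   36.2  104.2] twist_y rad 0.010 tilt fix [ 0.001  0.    -0.001] j1,j6 [-0.85  0.82]
```

```bash
python3 -m inch '[{"twist":[0,0.01,0],"travel":[-42,-3,8],"claw":0.5},{"twist":[0,0,0],"travel":[-45,0,9],"claw":0.5},{"twist":[0,0,0],"travel":[-45,0,9],"claw":0.5},{"twist":[0,0,0],"travel":[-45,0,9],"claw":0.5},{"twist":[0,0,0],"travel":[-45,0,9],"claw":0.5}]' 60 >/dev/null
python3 -m inch '[{"twist":[0,0,0],"travel":[-45,0,9],"claw":0.5},{"twist":[0,0,0],"travel":[-45,0,9],"claw":0.5},{"twist":[0,0,0],"travel":[-45,0,9],"claw":0.5},{"twist":[0,0,0],"travel":[-45,0,9],"claw":0.5}]' 60 >/dev/null
python3 -c "
from det import *
plan(24,-8,70,0)"
```

```text
t32.7 now h [  13.7 -134.8] z117.0 w [577.4  10.4] yaw rel h -0.6 open0.56 F [ 1.1 -0.3 -0.4]
   travel [-127.3   45.8    8.1] twist_y rad -0.011 tilt fix [-0.018  0.     0.01 ] j1,j6 [-0.12  1.57]
```

```bash
python3 -m inch '[{"twist":[-0.018,-0.01,0.01],"travel":[-43,0,2],"claw":0.5},{"twist":[0,0,0],"travel":[-40,0,2],"claw":0.5},{"twist":[0,0,0],"travel":[-20,0,0],"claw":0.5},{"twist":[0,0,0],"travel":[-3,5,0],"claw":0.5},{"twist":[0,0,0],"travel":[0,8,0],"claw":0.5}]' 60 >/dev/null
python3 -c "
from det import *
plan(24,-9,46,0)"
```

```text
t33.2 now h [ 19.9 -17.3] z105.6 w [595.7 126.5] yaw rel h 0.5 open0.56 F [ 0.2 -0.1 -0.3]
   travel [-8.2 59.7  3.8] twist_y rad 0.009 tilt fix [-0.006  0.    -0.002] j1,j6 [0.08 1.74]
```

```bash
python3 -m inch '[{"twist":[-0.006,0,0],"travel":[-7,12,3],"claw":0.5},{"twist":[0,0,0],"travel":[-1,18,1],"claw":0.5},{"twist":[0,0,0],"travel":[0,12,0],"claw":0.5}]' 60 >/dev/null
python3 -c "
from det import *
plan(24,-9,46,0)"
```

```text
t33.5 now h [ 24.7 -11.6] z61.2 w [601.1 131.7] yaw rel h 0.3 open0.56 F [-0.2 -1.6 -0.5]
   travel [-2.6 15.2 -0.7] twist_y rad 0.005 tilt fix [-0.     0.    -0.001] j1,j6 [0.08 1.75]
```

```bash
python3 -m inch '[{"twist":[0,0,0],"travel":[-2,9,-1],"claw":0.5},{"twist":[0,0,0],"travel":[0,4,0],"claw":0.5},{"twist":[0,0,0],"travel":[0,1,0],"claw":0.5}]' 60 >/dev/null
python3 -c "
from det import *
plan(24,-9,46,0)"
```

```text
t33.8 now h [ 22.5 -11.8] z43.7 w [598.9 131.8] yaw rel h 0.1 open0.56 F [-2.9  1.2 10.4]
   travel [-2.8 -2.3  1.5] twist_y rad 0.001 tilt fix [ 0.004  0.    -0.001] j1,j6 [0.08 1.76]
```

```bash
python3 -m inch '[{"twist":[0,0,0],"travel":[0,-1,0],"claw":0.6},{"twist":[0,0,0],"travel":[0,0,0],"claw":0.68},{"twist":[0,0,0],"travel":[0,-10,0],"claw":0.68},{"twist":[0,0,0],"travel":[0,-35,0],"claw":0.68},{"twist":[0,0,0],"travel":[0,-40,0],"claw":0.68}]' 40 >/dev/null
python3 -m inch '[{"twist":[0,0,0],"travel":[45,0,-10],"claw":0.68},{"twist":[0,0,0],"travel":[45,0,-10],"claw":0.68},{"twist":[0,0,0],"travel":[40,0,-10],"claw":0.68}]' 40 >/dev/null
python3 - <<'E'
from det import *
plan(24,-9,60,0)
for n,a in(('scene',(slice(195,270),slice(305,385))),('top',(slice(165,240),slice(235,315)))):
    c=snap(n,f'j_{n}.png');cv2.imwrite(f'pics/j2_{n}.png',cv2.resize(cv2.imread(f'pics/j_{n}.png')[a],None,fx=7,fy=7,interpolation=cv2.INTER_CUBIC))
E
```

```text
t34.6 now h [  -2.8 -140.8] z140.5 w [560.5   6. ] yaw rel h 0.6 open0.68 F [ 0.1 -0.5 -0.8]
   travel [-131.4   80.9   27.5] twist_y rad 0.011 tilt fix [-0.008  0.    -0.001] j1,j6 [-0.13  1.53]
```

View pics/j2_scene.png

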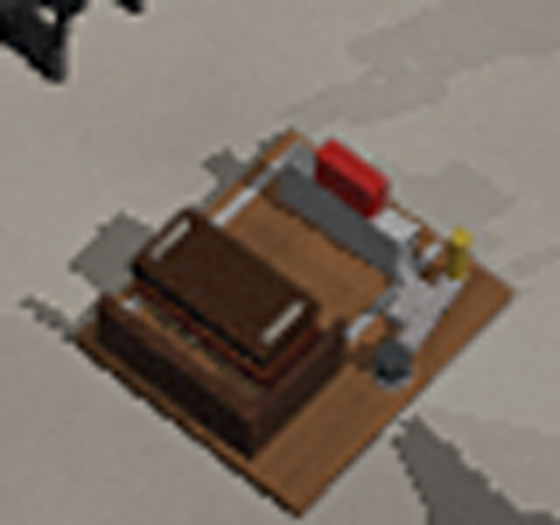

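View pics/j2_top.png

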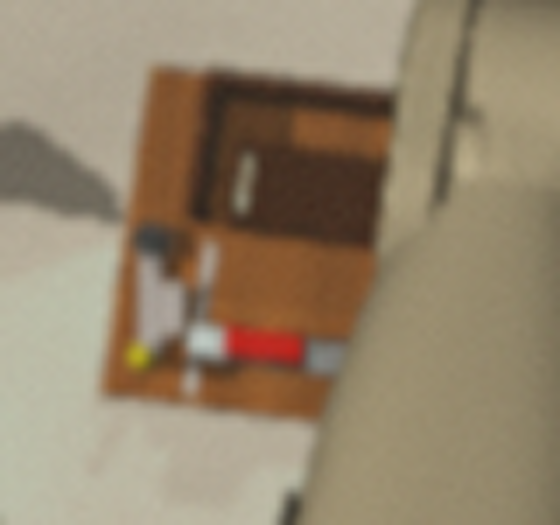

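All five are stacked and roughly square. I rotate so the spread fingers lie along the long side and push the pile towards the far fence.

```bash
python3 -m inch '[{"twist":[0,-0.15,0],"travel":[0,0,0],"claw":0.8},{"twist":[0,-0.15,0],"travel":[0,0,0],"claw":0.8},{"twist":[0,-0.15,0],"travel":[0,0,0],"claw":0.8},{"twist":[0,-0.15,0],"travel":[0,0,0],"claw":0.8},{"twist":[0,-0.15,0],"travel":[0,0,0],"claw":0.8}]' 40 >/dev/null
python3 -m inch '[{"twist":[0,-0.15,0],"travel":[0,0,0],"claw":0.8},{"twist":[0,-0.15,0],"travel":[0,0,0],"claw":0.8},{"twist":[0,-0.15,0],"travel":[0,0,0],"claw":0.8},{"twist":[0,-0.15,0],"travel":[0,0,0],"claw":0.8},{"twist":[0,-0.15,0],"travel":[0,0,0],"claw":0.8}]' 40 >/dev/null
python3 -m inch '[{"twist":[0,-0.06,0],"travel":[0,0,0],"claw":0.8},{"twist":[0,0,0],"travel":[-2,0,30],"claw":0.8},{"twist":[0,0,0],"travel":[-4,0,40],"claw":0.8},{"twist":[0,0,0],"travel":[-3,0,30],"claw":0.8},{"twist":[0,0,0],"travel":[0,0,5],"claw":0.8}]' 40 >/dev/null
python3 - <<'E'
from det import *
plan(-17,-11,60,90)
E
```

```text
t36.2 now h [ -7.  -30.6] z156.4 w [567.6 116.1] yaw rel h 90.2 open0.80 F [1.1 0.1 0.5]
   travel [-12.4  96.1  19.3] twist_y rad 0.004 tilt fix [-0.003  0.     0.026] j1,j6 [0.06 0.16]
```

```bash
python3 -m inch '[{"twist":[0,0,0.026],"travel":[-11,10,16],"claw":0.8},{"twist":[0,0,0],"travel":[-2,25,0],"claw":0.8},{"twist":[0,0,0.005],"travel":[-2,25,0],"claw":0.8},{"twist":[0,0,0],"travel":[-1,10,0],"claw":0.8}]' 40 >/dev/null
python3 - <<'E'
from det import *
plan(-17,-11,8,90)
E
```

```text
t36.6 now h [-19.6 -10.6] z90.0 w [557.1 137.3] yaw rel h 90.5 open0.80 F [-0.2  0.2 -0.1]
   travel [ 2.2 82.  -0.8] twist_y rad 0.008 tilt fix [-0.005  0.     0.005] j1,j6 [0.1  0.19]
```

```bash
python3 -m inch '[{"twist":[0,0.008,0.005],"travel":[1,20,0],"claw":0.8},{"twist":[0,0,0],"travel":[-1,20,0],"claw":0.8},{"twist":[0,0,0.005],"travel":[-1,12,0],"claw":0.8}]' 40 >/dev/null
python3 - <<'E'
from det import *
plan(-17,-11,8,90)
E
```

```text
t36.9 now h [-18.5 -10.4] z39.0 w [558.3 137.3] yaw rel h 90.0 open0.80 F [-1.3 -0.5  0.8]
   travel [ 1.5 31.  -0.7] twist_y rad -0.000 tilt fix [-0.005  0.    -0.001] j1,j6 [0.1 0.2]
```

```bash
python3 -m inch '[{"twist":[0,0,0],"travel":[0,12,0],"claw":0.8},{"twist":[0,0,0],"travel":[0,9,0],"claw":0.8},{"twist":[0,0,0],"travel":[0,5,0],"claw":0.8}]' 40 >/dev/null
python3 - <<'E'
from det import *
plan(-17,-11,8,90)
E
```

```text
t37.2 now h [-17.5 -10.7] z12.1 w [559.2 136.9] yaw rel h 89.9 open0.80 F [0.  0.3 0.1]
   travel [ 0.5  4.1 -0.3] twist_y rad -0.001 tilt fix [-0.005  0.    -0.   ] j1,j6 [0.1 0.2]
```

```bash
python3 -m inch '[{"twist":[0,0,0],"travel":[0,3,0],"claw":0.8},{"twist":[0,0,0],"travel":[0,3,0],"claw":0.8},{"twist":[0,0,0],"travel":[0,0,0],"claw":0.8}]' 40 >/dev/null
python3 - <<'E'
from det import *
plan(-17,-11,8,90)
E
```

```text
t37.5 now h [-17.  -10.7] z6.0 w [559.7 136.9] yaw rel h 89.9 open0.80 F [-0.4  0.4 -0.1]
   travel [-0.  -2.  -0.3] twist_y rad -0.001 tilt fix [-0.005  0.     0.   ] j1,j6 [0.1 0.2]
```

```bash
python3 -m inch '[{"twist":[0,0,0],"travel":[7,0,0],"claw":0.8},{"twist":[0,0,0],"travel":[7,0,0],"claw":0.8},{"twist":[0,0,0],"travel":[6,0,0],"claw":0.8},{"twist":[0,0,0],"travel":[4,0,0],"claw":0.8}]' 40 >/dev/null
python3 - <<'E'
from det import *
plan(14,-11,6,90)
E
```

```text
t37.9 now h [  8.1 -10.6] z6.5 w [584.7 134.5] yaw rel h 89.9 open0.80 F [-1.6 -0.4 -0.1]
   travel [ 5.9  0.5 -0.4] twist_y rad -0.001 tilt fix [-0.005  0.    -0.001] j1,j6 [0.09 0.19]
```

```bash
python3 -m inch '[{"twist":[0,0,0],"travel":[3,0,0],"claw":0.8},{"twist":[0,0,0],"travel":[2,0,0],"claw":0.8},{"twist":[0,0,0],"travel":[1,0,0],"claw":0.8}]' 40 >/dev/null
python3 - <<'E'
from det import *
plan(14,-11,6,90)
E
python3 -m inch '[{"twist":[0,0,0],"travel":[1.5,0,0],"claw":0.8},{"twist":[0,0,0],"travel":[1,0,0],"claw":0.8}]' 40 >/dev/null
python3 - <<'E'
from det import *
plan(14,-11,6,90)
E
```

```text
t38.2 now h [ 13.9 -10.6] z6.5 w [590.4 133.8] yaw rel h 89.9 open0.80 F [-7.1  1.2  4.1]
   travel [ 0.1  0.5 -0.4] twist_y rad -0.001 tilt fix [-0.006  0.    -0.003] j1,j6 [0.09 0.19]
t38.4 now h [ 13.7 -10.6] z6.5 w [590.3 133.8] yaw rel h 90.0 open0.80 F [-3.6  0.   1.6]
   travel [ 0.3  0.5 -0.4] twist_y rad -0.001 tilt fix [-0.005  0.    -0.008] j1,j6 [0.09 0.19]
```

The pile met the fence right where predicted (x = 13.8, 7 N). Next is the end push towards the side fence.

```bash
python3 -m inch '[{"twist":[0,0,0],"travel":[-8,0,0],"claw":0.8},{"twist":[0,0,0],"travel":[0,-25,0],"claw":0.8},{"twist":[0,0,0],"travel":[0,-40,0],"claw":0.8},{"twist":[0,0,0],"travel":[0,-35,0],"claw":0.4},{"twist":[0,0,0],"travel":[10,0,-25],"claw":0}]' 40 >/dev/null
python3 -m inch '[{"twist":[0,0,0],"travel":[14,0,-30],"claw":0},{"twist":[0,0,0],"travel":[12,0,-20],"claw":0},{"twist":[0,0,0],"travel":[0,0,0],"claw":0}]' 40 >/dev/null
python3 - <<'E'
from det import *
plan(50,-90,14,90)
for n,a in(('scene',(slice(195,270),slice(305,385))),):
    c=snap(n,f'k_{n}.png');cv2.imwrite(f'pics/k2_{n}.png',cv2.resize(cv2.imread(f'pics/k_{n}.png')[a],None,fx=7,fy=7,interpolation=cv2.INTER_CUBIC))
E
```

```text
t39.2 now h [ 46.  -87.3] z112.1 w [614.5  54.2] yaw rel h 90.2 open-0.00 F [-0.  -0.1  0.5]
   travel [ 3.4 98.1 -3.1] twist_y rad 0.003 tilt fix [-0.004  0.     0.006] j1,j6 [-0.04  0.06]
```

View pics/k2_scene.png

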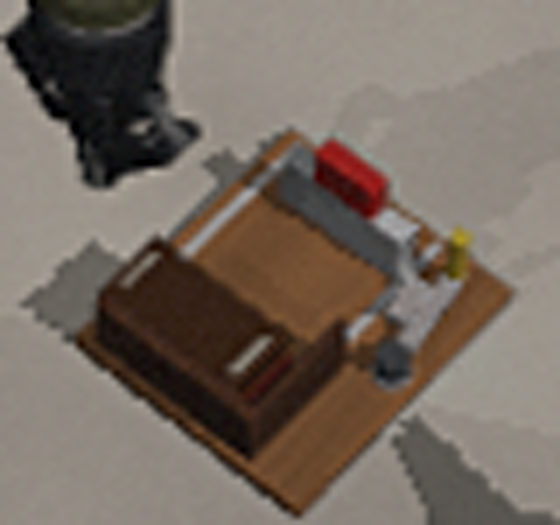

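```bash
python3 -m inch '[{"twist":[0,0,0.006],"travel":[2,22,-3],"claw":0},{"twist":[0,0,0],"travel":[-1,25,0],"claw":0},{"twist":[0,0,0.005],"travel":[-1,20,0],"claw":0},{"twist":[0,0,0],"travel":[0,10,0],"claw":0}]' 40 >/dev/null
python3 - <<'E'
from det import *
plan(50,-90,14,90)
E
```

```text
t39.6 now h [ 45.9 -85.6] z35.5 w [614.6  55.9] yaw rel h 90.3 open-0.00 F [0.1 0.2 0.4]
   travel [ 4.1 21.5 -4.5] twist_y rad 0.006 tilt fix [-0.007  0.     0.   ] j1,j6 [-0.04  0.05]
```

```bash
python3 -m inch '[{"twist":[0,0.006,0],"travel":[4,10,-4],"claw":0},{"twist":[0,0,0],"travel":[0,8,0],"claw":0},{"twist":[0,0,0],"travel":[0,2,0],"claw":0}]' 40 >/dev/null
python3 - <<'E'
from det import *
plan(50,-64.5,14,90)
E
```

```text
t40.0 now h [ 48.9 -88. ] z13.6 w [617.3  53.2] yaw rel h 90.1 open-0.00 F [ 1.2 -0.3  0.1]
   travel [ 1.1 -0.2 23.5] twist_y rad 0.001 tilt fix [-0.007  0.    -0.001] j1,j6 [-0.05  0.05]
```

```bash
python3 -m inch '[{"twist":[0,0,0],"travel":[1,0,6],"claw":0},{"twist":[0,0,0],"travel":[0,0,6],"claw":0},{"twist":[0,0,0],"travel":[0,0,4],"claw":0},{"twist":[0,0,0],"travel":[0,0,3],"claw":0}]' 40 >/dev/null
python3 - <<'E'
from det import *
plan(50,-64.5,14,90)
E
python3 -m inch '[{"twist":[0,0,0],"travel":[0,0,2],"claw":0},{"twist":[0,0,0],"travel":[0,0,1.5],"claw":0}]' 40 >/dev/null
python3 - <<'E'
from det import *
plan(50,-64.5,14,90)
E
```

```text
t40.4 now h [ 51.  -67.9] z15.2 w [621.4  73. ] yaw rel h 90.0 open-0.00 F [ 0.3 -1.1 -2.1]
   travel [-1.   1.2  3.4] twist_y rad 0.001 tilt fix [-0.006  0.     0.001] j1,j6 [-0.01  0.09]
t40.5 now h [ 51.2 -63.9] z15.7 w [622.  77.] yaw rel h 90.1 open0.00 F [-0.4 -1.4 -1.2]
   travel [-1.2  1.7 -0.7] twist_y rad 0.001 tilt fix [-0.005  0.     0.002] j1,j6 [-0.01  0.09]
```

Still only 1.4 N, so I keep going in small steps until I feel the fence.

```bash
for k in 1; do python3 -m inch '[{"twist":[0,0,0],"travel":[0,0,1.5],"claw":0},{"twist":[0,0,0],"travel":[0,0,1],"claw":0}]' 40; done; python3 - <<'E'
from det import *
plan(50,-64.5,14,90)
E
```

```text
t: 40.75
tool_pos: [622.1, 77.5, 15.8]
eef_rot: [0.706, -0.706, 0.036, -0.037]
ft_force: [-1.1, -4.9, 0.1]
opening: -0.005
t40.8 now h [ 51.2 -63.4] z15.8 w [622.1  77.5] yaw rel h 90.0 open-0.00 F [-1.1 -4.9  0.1]
   travel [-1.2  1.8 -1.1] twist_y rad -0.000 tilt fix [-0.001  0.     0.002] j1,j6 [-0.   0.1]
```

```bash
for k in 1; do python3 -m inch '[{"twist":[0,0,0],"travel":[0,0,2],"claw":0},{"twist":[0,0,0],"travel":[0,0,2],"claw":0}]' 40; done; python3 - <<'E'
from det import *
plan(50,-64.5,14,90)
E
```

```text
t: 40.95
tool_pos: [622.0, 77.3, 15.8]
eef_rot: [-0.703, 0.709, -0.037, 0.038]
ft_force: [-1.9, -7.8, 0.7]
opening: -0.001
t41.0 now h [ 51.1 -63.6] z15.8 w [622.   77.3] yaw rel h 89.8 open-0.00 F [-1.9 -7.8  0.7]
   travel [-1.1  1.9 -0.9] twist_y rad -0.003 tilt fix [ 0.007 -0.     0.001] j1,j6 [-0.    0.11]
```

```bash
python3 -m inch '[{"twist":[0,0,0],"travel":[0,0,-12],"claw":0},{"twist":[0,0,0],"travel":[0,-30,-10],"claw":0},{"twist":[0,0,0],"travel":[0,-40,0],"claw":0.4},{"twist":[0,0,0],"travel":[0,-35,0],"claw":0.8},{"twist":[0,0,0],"travel":[-10,0,0],"claw":0.8}]' 40 >/dev/null
python3 - <<'E'
from det import *
plan(-3,0,60,90)
for n,a in(('scene',(slice(195,270),slice(305,385))),):
    c=snap(n,f'l_{n}.png');cv2.imwrite(f'pics/l2_{n}.png',cv2.resize(cv2.imread(f'pics/l_{n}.png')[a],None,fx=7,fy=7,interpolation=cv2.INTER_CUBIC))
E
```

```text
t41.5 now h [ 41.3 -87.2] z123.4 w [609.8  54.8] yaw rel h 89.7 open0.51 F [ 0.6 -1.3  0.1]
   travel [-44.7  63.1  87.3] twist_y rad -0.004 tilt fix [ 0.004 -0.     0.   ] j1,j6 [-0.04  0.07]
```

View pics/l2_scene.png

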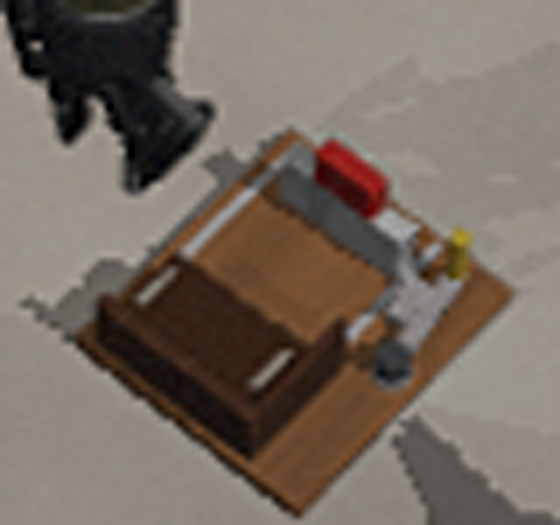

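The pile is in the corner. One more x tap with the spread fingers will remove any rotation.

```bash
python3 -m inch '[{"twist":[0,0,0],"travel":[-22,0,38],"claw":0.8},{"twist":[0,0,0],"travel":[-20,0,35],"claw":0.8},{"twist":[0,0,0],"travel":[-5,5,5],"claw":0.8},{"twist":[0,0,0],"travel":[0,10,0],"claw":0.8}]' 40 >/dev/null
python3 - <<'E'
from det import *
plan(-3,0,6,90)
E
```

```text
t41.9 now h [-10.9  -8.7] z103.8 w [566.  138.3] yaw rel h 89.6 open0.80 F [ 1.  -0.7  0.4]
   travel [ 8.3 97.8  8.9] twist_y rad -0.007 tilt fix [ 0.002  0.    -0.005] j1,j6 [0.1  0.21]
```

```bash
python3 -m inch '[{"twist":[0,-0.007,-0.005],"travel":[4,20,7],"claw":0.8},{"twist":[0,0,0],"travel":[0,22,0],"claw":0.8},{"twist":[0,0,0],"travel":[0,18,0],"claw":0.8}]' 40 >/dev/null
python3 - <<'E'
from det import *
plan(-3,0,6,90)
E
```

```text
t42.2 now h [-6.1 -3.5] z39.6 w [571.3 143. ] yaw rel h 90.0 open0.80 F [-0.7 -0.2 -0.7]
   travel [ 3.1 33.6  3.5] twist_y rad -0.000 tilt fix [ 0.002 -0.     0.   ] j1,j6 [0.11 0.21]
```

```bash
python3 -m inch '[{"twist":[0,0,0],"travel":[0,14,2],"claw":0.8},{"twist":[0,0,0],"travel":[0,9,0],"claw":0.8},{"twist":[0,0,0],"travel":[0,5,0],"claw":0.8},{"twist":[0,0,0],"travel":[0,2,0],"claw":0.8}]' 40 >/dev/null
python3 - <<'E'
from det import *
plan(14,0,6,90)
E
```

```text
t42.6 now h [-8.3 -5.1] z4.6 w [568.9 141.6] yaw rel h 89.8 open0.80 F [-12.    1.   39.5]
   travel [22.2 -1.5  5.1] twist_y rad -0.004 tilt fix [ 0.001  0.    -0.007] j1,j6 [0.11 0.21]
```

```bash
python3 -m inch '[{"twist":[0,0,0],"travel":[2,-2.5,0],"claw":0.8},{"twist":[0,0,0],"travel":[5,0,2],"claw":0.8},{"twist":[0,0,0],"travel":[5,0,1],"claw":0.8}]' 40 >/dev/null
python3 - <<'E'
from det import *
plan(14,0,6,90)
E
```

```text
t42.9 now h [ 2.6 -4.1] z8.1 w [579.9 141.5] yaw rel h 89.8 open0.80 F [-7.7 -3.7  7. ]
   travel [11.4  2.   4.1] twist_y rad -0.004 tilt fix [ 0.003  0.    -0.01 ] j1,j6 [0.11 0.21]
```

```bash
python3 -m inch '[{"twist":[0,0,0],"travel":[0,0,0],"claw":0.8}]' 40 
python3 - <<'E'
from det import *
plan(14,0,6,90)
for n,a in(('scene',(slice(195,270),slice(305,385))),):
    c=snap(n,f'm_{n}.png');cv2.imwrite(f'pics/m2_{n}.png',cv2.resize(cv2.imread(f'pics/m_{n}.png')[a],None,fx=7,fy=7,interpolation=cv2.INTER_CUBIC))
E
```

```text
t: 43.0
tool_pos: [580.5, 141.1, 8.3]
eef_rot: [-0.705, 0.707, -0.042, 0.034]
ft_force: [-1.8, 0.7, 3.1]
opening: 0.8
t43.0 now h [ 3.2 -4.4] z8.3 w [580.5 141.1] yaw rel h 89.7 open0.80 F [-1.8  0.7  3.1]
   travel [10.8  2.2  4.4] twist_y rad -0.004 tilt fix [ 0.003  0.    -0.01 ] j1,j6 [0.1  0.21]
```

View pics/m2_scene.png

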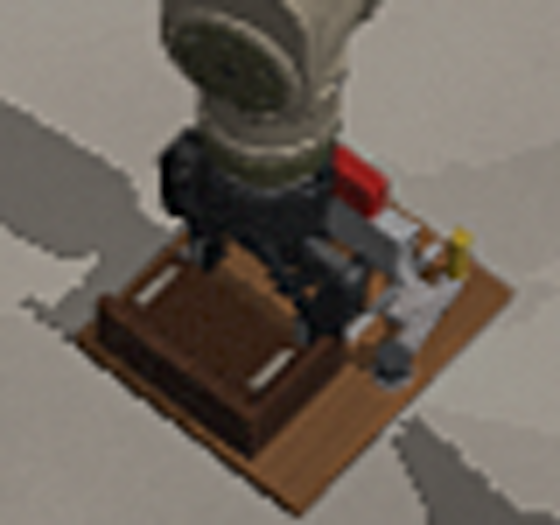

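```bash
python3 -m inch '[{"twist":[0,0,-0.008],"travel":[3,0,-2],"claw":0.8},{"twist":[0,0,0],"travel":[3,0,0],"claw":0.8},{"twist":[0,0,0],"travel":[3,0,0],"claw":0.8},{"twist":[0,0,0],"travel":[2,0,0],"claw":0.8}]' 40 >/dev/null
python3 - <<'E'
from det import *
plan(14,-6,7,90)
E
python3 -m inch '[{"twist":[0,0,0],"travel":[1.5,0,0],"claw":0.8},{"twist":[0,0,0],"travel":[1.5,0,0],"claw":0.8}]' 40 >/dev/null
python3 - <<'E'
from det import *
plan(14,-6,7,90)
E
```

```text
t43.5 now h [14.  -6.5] z7.2 w [590.9 137.9] yaw rel h 89.8 open0.80 F [-13.1   0.4  11.3]
   travel [0.  0.2 0.5] twist_y rad -0.004 tilt fix [ 0.002  0.    -0.004] j1,j6 [0.1 0.2]
t43.6 now h [13.7 -6.5] z7.2 w [590.7 137.9] yaw rel h 89.8 open0.80 F [-6.5 -1.   7.1]
   travel [0.3 0.2 0.5] twist_y rad -0.003 tilt fix [ 0.002  0.    -0.011] j1,j6 [0.1 0.2]
```

```bash
python3 -m inch '[{"twist":[0,0,0],"travel":[-8,0,0],"claw":0.8},{"twist":[0,0,-0.01],"travel":[0,-25,0],"claw":0.8},{"twist":[0,0,0],"travel":[0,-40,0],"claw":0.8},{"twist":[0,0,0],"travel":[0,-35,0],"claw":0.4},{"twist":[0,0,0],"travel":[5,0,-35],"claw":0}]' 40 >/dev/null
python3 -m inch '[{"twist":[0,0,0],"travel":[10,0,-45],"claw":0},{"twist":[0,0,0],"travel":[8,0,-30],"claw":0},{"twist":[0,0,0],"travel":[0,0,0],"claw":0}]' 40 >/dev/null
python3 - <<'E'
from det import *
plan(50,-95,60,90)
for n,a in(('scene',(slice(205,265),slice(305,385))),('top',(slice(165,225),slice(240,320)))):
    c=snap(n,f'n_{n}.png');cv2.imwrite(f'pics/n2_{n}.png',cv2.resize(cv2.imread(f'pics/n_{n}.png')[a],None,fx=9,fy=9,interpolation=cv2.INTER_CUBIC))
    for k,v in plates(c,{'brown':52,'black':52}).items():
        for q in v: print(n,k,q[:5],toh(q[:2]).round(1))
    img=cv2.imread(f'pics/n2_{n}.png');o=(305,205) if n=='scene' else (240,165)
    for zz in(52,12):
      pts=[[int((p[0]-o[0]+.5)*9),int((p[1]-o[1]+.5)*9)] for p in [proj(c,[*fromh(w),zz]) for w in((25,-50),(75,-50),(75,50),(25,50))]]
      if zz==52: cv2.polylines(img,[np.array(pts)],True,(0,255,0),1)
      else: cv2.polylines(img,[np.array(pts)],True,(255,255,0),1)
    cv2.imwrite(f'pics/n2_{n}.png',img)
E
```

```text
t44.5 now h [  29.7 -118.1] z110.0 w [595.1  25.3] yaw rel h 90.1 open0.00 F [ 0.7 -0.7  0.1]
   travel [20.2 49.9 23.3] twist_y rad 0.001 tilt fix [ 0.004 -0.     0.002] j1,j6 [-0.09  0.01]
top copper (625, 220, 28, 85, 86.5) [39.4 78.7]
top copper (538, 166, 62, 116, -85.2) [-41.6  16. ]
top brown (619, 165, 72, 80, -88.5) [39.1 23.3]
```

View pics/n2_scene.png

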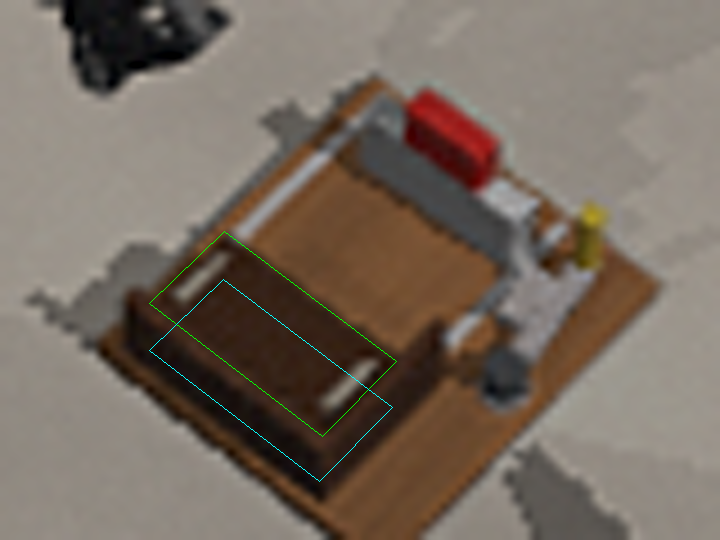

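View pics/n2_top.png

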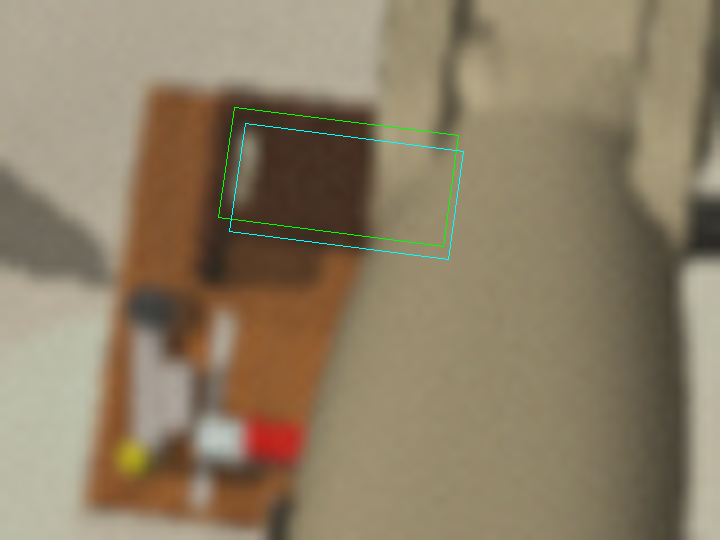

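The pile sits in the corner and the white lines are parallel to the fence. I'll give a second y tap for safety.

```bash
python3 -m inch '[{"twist":[0,0,0],"travel":[18,20,18],"claw":0},{"twist":[0,0,0],"travel":[0,25,4],"claw":0},{"twist":[0,0,0],"travel":[0,20,0],"claw":0},{"twist":[0,0,0],"travel":[0,12,0],"claw":0}]' 40 >/dev/null
python3 - <<'E'
from det import *
plan(50,-85,16,90)
E
```

```text
t45.0 now h [ 47.6 -87.7] z32.2 w [616.   53.6] yaw rel h 90.5 open0.01 F [-0.6 -0.5 -0.1]
   travel [ 2.3 16.2  2.7] twist_y rad 0.008 tilt fix [ 0.001 -0.     0.005] j1,j6 [-0.04  0.05]
```

```bash
python3 -m inch '[{"twist":[0,0.008,0],"travel":[2,10,2],"claw":0},{"twist":[0,0,0],"travel":[0,4,5],"claw":0},{"twist":[0,0,0],"travel":[0,0,6],"claw":0},{"twist":[0,0,0],"travel":[0,0,4],"claw":0}]' 40 >/dev/null
python3 - <<'E'
from det import *
plan(50,-63.5,15.5,90)
E
```

```text
t45.4 now h [ 47.7 -67.4] z15.9 w [618.2  73.9] yaw rel h 90.1 open0.00 F [-0.3  0.  -0.5]
   travel [2.3 0.4 3.9] twist_y rad 0.002 tilt fix [ 0.001 -0.     0.002] j1,j6 [-0.01  0.09]
```

```bash
python3 -m inch '[{"twist":[0,0,0],"travel":[1,0,3],"claw":0},{"twist":[0,0,0],"travel":[0,0,2],"claw":0},{"twist":[0,0,0],"travel":[0,0,1.5],"claw":0},{"twist":[0,0,0],"travel":[0,0,1.5],"claw":0}]' 40 >/dev/null
python3 - <<'E'
from det import *
plan(50,-63.5,15.5,90)
E
```

```text
t45.8 now h [ 49.1 -63.8] z17.8 w [620.   77.3] yaw rel h 89.9 open-0.00 F [-1.2 -4.6 -1.9]
   travel [0.9 2.3 0.3] twist_y rad -0.001 tilt fix [ 0.012 -0.     0.003] j1,j6 [0.   0.11]
```

```bash
python3 -m inch '[{"twist":[0,0,0],"travel":[0,0,-12],"claw":0},{"twist":[0.01,0,0],"travel":[0,-30,-8],"claw":0},{"twist":[0,0,0],"travel":[0,-40,0],"claw":0},{"twist":[0,0,0],"travel":[-30,-35,0],"claw":0},{"twist":[0,0,0],"travel":[-40,0,20],"claw":0}]' 40 >/dev/null
python3 - <<'E'
from det import *
plan(-104,0,62,90)
for n,a in(('scene',(slice(205,265),slice(305,385))),):
    c=snap(n,f'o_{n}.png');cv2.imwrite(f'pics/o2_{n}.png',cv2.resize(cv2.imread(f'pics/o_{n}.png')[a],None,fx=9,fy=9,interpolation=cv2.INTER_CUBIC))
E
```

```text
t46.2 now h [-16.4 -67.9] z127.5 w [554.4  79.9] yaw rel h 89.6 open0.00 F [1.1 0.  0.5]
   travel [-88.7  64.6  67.4] twist_y rad -0.006 tilt fix [ 0.001 -0.     0.009] j1,j6 [0.   0.11]
```

View pics/o2_scene.png

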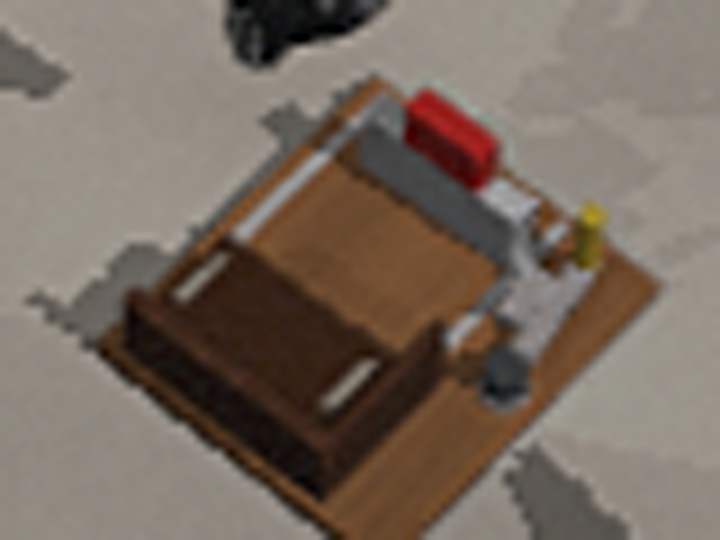

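```bash
python3 -m inch '[{"twist":[0,0,0.009],"travel":[-38,0,18],"claw":0},{"twist":[0,0,0],"travel":[-36,0,25],"claw":0},{"twist":[0,0,0],"travel":[-8,0,15],"claw":0},{"twist":[0,0,0],"travel":[-3,10,0],"claw":0}]' 40 >/dev/null
python3 - <<'E'
from det import *
plan(-104,0,62,90)
E
```

```text
t46.7 now h [-113.5   -5.9] z118.6 w [464.2 151.6] yaw rel h 89.8 open-0.00 F [ 0.4  0.  -1. ]
   travel [ 9.7 56.6  5.7] twist_y rad -0.003 tilt fix [-0.003  0.    -0.005] j1,j6 [0.15 0.25]
```

```bash
python3 -m inch '[{"twist":[0,0,0],"travel":[5,10,5],"claw":0},{"twist":[0,0,0],"travel":[0,20,0],"claw":0},{"twist":[0,0,0],"travel":[0,15,0],"claw":0},{"twist":[0,0,0],"travel":[0,5,0],"claw":0}]' 40 >/dev/null
python3 - <<'E'
from det import *
plan(-88.5,0,62,90)
E
```

```text
t47.1 now h [-105.1   -1.8] z65.4 w [473.  154.8] yaw rel h 89.7 open-0.00 F [-0.7  1.1  0.8]
   travel [16.6  3.4  1.9] twist_y rad -0.005 tilt fix [-0.004  0.    -0.001] j1,j6 [0.15 0.26]
```

Now I push the jaw. TCP x has to go from -88 to about -3.5.

```bash
python3 -m inch '[{"twist":[0,0,0],"travel":[10,2,1],"claw":0},{"twist":[0,0,0],"travel":[12,0,0],"claw":0},{"twist":[0,0,0],"travel":[12,0,0],"claw":0},{"twist":[0,0,0],"travel":[12,0,0],"claw":0},{"twist":[0,0,0],"travel":[12,0,0],"claw":0}]' 40 >/dev/null
python3 - <<'E'
from det import *
plan(-3.5,0,62,90)
E
```

```text
t47.6 now h [-44.   -1.9] z61.6 w [533.7 148.4] yaw rel h 89.7 open0.00 F [-3.4  1.4  0.2]
   travel [40.5 -0.7  2.2] twist_y rad -0.006 tilt fix [-0.005  0.    -0.008] j1,j6 [0.12 0.23]
```

```bash
python3 -m inch '[{"twist":[0,0,-0.005],"travel":[10,0,0],"claw":0},{"twist":[0,0,0],"travel":[10,0,0],"claw":0},{"twist":[0,0,0],"travel":[7,0,0],"claw":0},{"twist":[0,0,0],"travel":[5,0,0],"claw":0}]' 40 >/dev/null
python3 - <<'E'
from det import *
plan(-3.5,0,62,90)
E
python3 -m inch '[{"twist":[0,0,0],"travel":[3,0,0],"claw":0},{"twist":[0,0,0],"travel":[2,0,0],"claw":0}]' 40 >/dev/null
python3 - <<'E'
from det import *
plan(-3.5,0,62,90)
E
```

```text
t48.0 now h [-7.5 -2. ] z61.6 w [570.  144.6] yaw rel h 89.6 open0.00 F [-3.1  1.2 -0.4]
   travel [ 4.  -0.4  2. ] twist_y rad -0.007 tilt fix [-0.006  0.    -0.003] j1,j6 [0.11 0.22]
t48.2 now h [-3.3 -2.1] z61.5 w [574.2 144.1] yaw rel h 89.6 open0.00 F [-10.7   0.9   8. ]
   travel [-0.2 -0.5  2.1] twist_y rad -0.006 tilt fix [-0.006  0.    -0.006] j1,j6 [0.11 0.22]
```

```bash
python3 -m inch '[{"twist":[0,0,0],"travel":[2,0,0],"claw":0},{"twist":[0,0,0],"travel":[2.5,0,0],"claw":0},{"twist":[0,0,0],"travel":[2,0,0],"claw":0}]' 40 
python3 - <<'E'
from det import *
plan(-3.5,0,62,90)
E
python3 -m inch '[{"twist":[0,0,0],"travel":[-10,0,0],"claw":0},{"twist":[0,0,0],"travel":[-15,-25,0],"claw":0},{"twist":[0,0,0],"travel":[-20,-35,10],"claw":0},{"twist":[0,0,0],"travel":[-20,0,25],"claw":0.3},{"twist":[0,0,0],"travel":[-15,0,30],"claw":0.4}]' 40 >/dev/null
python3 - <<'E'
from det import *
plan(-84,73,42,90)
knob()
for n,a in(('scene',(slice(205,265),slice(305,385))),):
    c=snap(n,f'p_{n}.png');cv2.imwrite(f'pics/p2_{n}.png',cv2.resize(cv2.imread(f'pics/p_{n}.png')[a],None,fx=9,fy=9,interpolation=cv2.INTER_CUBIC))
    P=blob(c,'red',83);print(P[:,2:].mean(0),P[:,2:].min(0),P[:,2:].max(0))
E
```

```text
t: 48.5
tool_pos: [574.0, 144.1, 61.7]
eef_rot: [0.708, -0.704, 0.044, -0.032]
ft_force: [-5.8, 1.3, 2.1]
opening: 0.003
t48.5 now h [-3.5 -2.1] z61.7 w [574.  144.1] yaw rel h 89.7 open0.00 F [-5.8  1.3  2.1]
   travel [ 0.  -0.3  2.1] twist_y rad -0.005 tilt fix [-0.005  0.    -0.018] j1,j6 [0.11 0.21]
t49.0 now h [-80.7  60.9] z126.5 w [503.7 214.6] yaw rel h 89.3 open0.33 F [-0.2  0.3 -0.5]
   travel [-2.7 84.6 11.8] twist_y rad -0.013 tilt fix [-0.004  0.    -0.009] j1,j6 [0.25 0.37]
scene knob 5 [-83.2  70.8] lock angle 0.131
[14.66030879  1.16039082] [  7.76517902 -18.90239536] [21.03853219 22.49669333]
```

View pics/p2_scene.png

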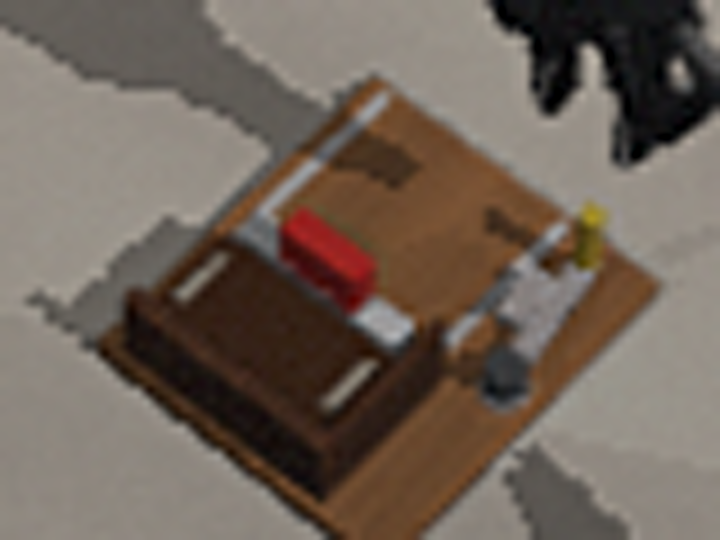

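The jaw is home, with the fin at 14.7 against a nominal 15.5, and the pile is tight. Now I grasp the knob at holder (-84, 72).

```bash
python3 -m inch '[{"twist":[0,-0.013,-0.009],"travel":[-2,15,8],"claw":0.4},{"twist":[0,0,0],"travel":[-1,18,0],"claw":0.4},{"twist":[0,0,0],"travel":[0,10,0],"claw":0.4}]' 40 >/dev/null
python3 - <<'E'
from det import *
plan(-84,71.5,42,90)
E
```

```text
t49.4 now h [-81.3  73. ] z86.2 w [504.4 226.8] yaw rel h 90.5 open0.40 F [ 0.6 -0.5 -0.3]
   travel [-3.3 44.1 -1.8] twist_y rad 0.009 tilt fix [-0.007  0.     0.012] j1,j6 [0.28 0.37]
```

```bash
python3 -m inch '[{"twist":[0,0.009,0.012],"travel":[-3,15,-1],"claw":0.4},{"twist":[0,0,0],"travel":[-1,15,0],"claw":0.4},{"twist":[0,0,0],"travel":[0,9,0],"claw":0.4}]' 40 >/dev/null
python3 - <<'E'
from det import *
plan(-84,71.5,42,90)
E
```

```text
t49.7 now h [-84.1  71. ] z45.2 w [501.4 225.1] yaw rel h 89.8 open0.40 F [-0.1 -0.9 -0.4]
   travel [0.1 3.2 0.5] twist_y rad -0.003 tilt fix [-0.006  0.     0.001] j1,j6 [0.27 0.38]
```

```bash
python3 -m inch '[{"twist":[0,0,0],"travel":[0,3,0],"claw":0.25},{"twist":[0,0,0],"travel":[0,0,0],"claw":0.05},{"twist":[0,0,0],"travel":[0,0,0],"claw":0.05},{"twist":[0,0,0],"travel":[0,0,0],"claw":0.05}]' 40 >/dev/null
python3 - <<'E'
from det import *
plan(-84,71.5,42,90)
E
```

```text
t50.1 now h [-84.7  69.9] z40.5 w [500.7 224. ] yaw rel h 89.7 open0.12 F [-0.4  0.9 -3.6]
   travel [ 0.7 -1.5  1.6] twist_y rad -0.005 tilt fix [-0.006  0.    -0.002] j1,j6 [0.27 0.38]
```

```bash
python3 -m inch '[{"twist":[0,0,0],"travel":[2,0,-9],"claw":0.05},{"twist":[0,0,0],"travel":[3,0,-8],"claw":0.05},{"twist":[0,0,0],"travel":[4,0,-8],"claw":0.05},{"twist":[0,0,0],"travel":[5,0,-7],"claw":0.05}]' 40 >/dev/null
python3 - <<'E'
from det import *
plan(-69.2,37.6,40,90)
E
```

```text
t50.5 now h [-74.4  39.1] z40.4 w [507.7 192.3] yaw rel h 90.1 open0.12 F [-2.8  4.8 -0.3]
   travel [ 5.2  0.3 -1.5] twist_y rad 0.002 tilt fix [-0.011  0.    -0.009] j1,j6 [0.21 0.31]
```

```bash
python3 -m inch '[{"twist":[0,0,-0.009],"travel":[10,0,-7],"claw":0.05},{"twist":[0,0,0],"travel":[7,0,-6],"claw":0.05},{"twist":[0,0,0],"travel":[8,0,-5],"claw":0.05},{"twist":[0,0,0],"travel":[8,0,-4],"claw":0.05}]' 40 >/dev/null
python3 - <<'E'
from det import *
plan(-42,16,40,90)
E
```

```text
t50.9 now h [-42.7  14.7] z40.4 w [536.7 164.9] yaw rel h 90.1 open0.12 F [-1.6  4.6 -0.3]
   travel [0.7 0.4 1.2] twist_y rad 0.002 tilt fix [-0.011  0.    -0.005] j1,j6 [0.15 0.25]
```

```bash
python3 -m inch '[{"twist":[0,0,-0.005],"travel":[8,0,-1],"claw":0.05},{"twist":[0,0,0],"travel":[8,0,-1],"claw":0.05},{"twist":[0,0,0],"travel":[7,0,0],"claw":0.05},{"twist":[0,0,0],"travel":[5,0,0],"claw":0.05}]' 40 >/dev/null
python3 - <<'E'
from det import *
plan(-13.5,10,40,90)
E
```

```text
t51.3 now h [-18.4  10.6] z40.1 w [560.4 158.2] yaw rel h 90.0 open0.12 F [-26.8   4.8  20.6]
   travel [ 4.9 -0.  -0.6] twist_y rad 0.001 tilt fix [-0.01   0.    -0.012] j1,j6 [0.13 0.23]
```

```bash
python3 -m inch '[{"twist":[0,0,0],"travel":[-1,0,0],"claw":0.2},{"twist":[0,0,0],"travel":[-2,0,0],"claw":0.4},{"twist":[0,0,0],"travel":[-2,-25,0],"claw":0.4},{"twist":[0,0,0],"travel":[-25,-40,0],"claw":0.2},{"twist":[0,0,0],"travel":[-45,-20,0],"claw":0}]' 40 >/dev/null
python3 - <<'E'
from det import *
plan(-40,12,44,90)
knob()
for n,a in(('scene',(slice(205,265),slice(305,385))),):
    c=snap(n,f'q_{n}.png');cv2.imwrite(f'pics/q2_{n}.png',cv2.resize(cv2.imread(f'pics/q_{n}.png')[a],None,fx=9,fy=9,interpolation=cv2.INTER_CUBIC))
    P=blob(c,'red',83);print(P[:,2:].mean(0),P[:,2:].min(0),P[:,2:].max(0))
E
```

```text
t51.8 now h [-83.7   8.5] z126.1 w [495.3 162.9] yaw rel h 89.7 open0.07 F [-0.1  0.7  0.8]
   travel [43.9 82.   3.1] twist_y rad -0.005 tilt fix [-0.007  0.    -0.002] j1,j6 [0.16 0.27]
scene knob 6 [-15.6   9.8] lock angle 1.54
[14.31757835  2.06723494] [  7.76517902 -18.90239536] [21.03853219 22.49669333]
```

View pics/q2_scene.png

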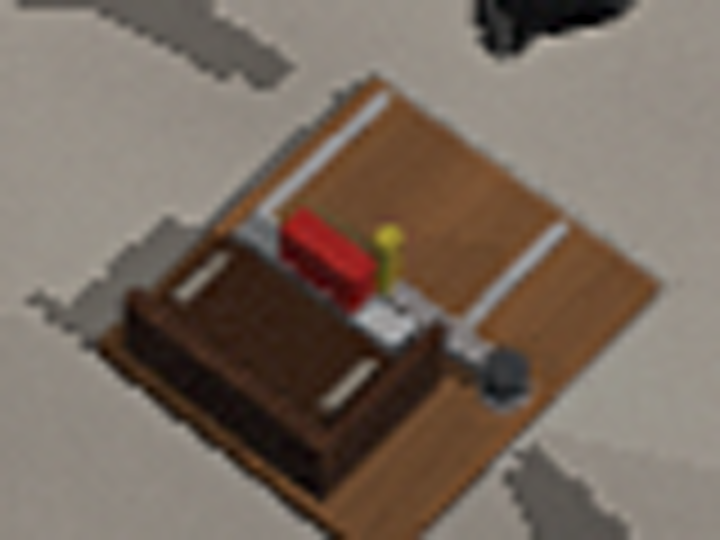

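It reads about 1.54 rad. I'll confirm with a firm push on the knob from behind.

```bash
python3 -m inch '[{"twist":[0,0,0],"travel":[30,15,2],"claw":0},{"twist":[0,0,0],"travel":[4,20,0],"claw":0},{"twist":[0,0,0],"travel":[0,20,0],"claw":0},{"twist":[0,0,0],"travel":[0,12,0],"claw":0}]' 40 >/dev/null
python3 - <<'E'
from det import *
plan(-30.5,11,44,90)
E
```

```text
t52.3 now h [-45.6  11.7] z62.5 w [533.5 162.1] yaw rel h 89.9 open0.01 F [ 0.5 -1.2  0.3]
   travel [14.9 18.7 -0.8] twist_y rad -0.002 tilt fix [-0.008  0.     0.014] j1,j6 [0.15 0.25]
```

```bash
python3 -m inch '[{"twist":[0,0,0.014],"travel":[0,14,0],"claw":0},{"twist":[0,0,0],"travel":[5,3,0],"claw":0},{"twist":[0,0,0],"travel":[4,0,0],"claw":0},{"twist":[0,0,0],"travel":[3,0,0],"claw":0}]' 40 >/dev/null
python3 - <<'E'
from det import *
plan(-30.5,11,44,90)
E
python3 -m inch '[{"twist":[0,0,0],"travel":[2,0,0],"claw":0},{"twist":[0,0,0],"travel":[2,0,0],"claw":0}]' 40 >/dev/null
python3 - <<'E'
from det import *
plan(-30.5,11,44,90)
E
```

```text
t52.7 now h [-30.4  11. ] z42.4 w [548.6 159.9] yaw rel h 89.8 open-0.00 F [-10.8   0.9   2.9]
   travel [-0.1 -1.6 -0. ] twist_y rad -0.004 tilt fix [-0.006  0.    -0.   ] j1,j6 [0.14 0.25]
t52.9 now h [-30.6  11. ] z42.4 w [548.4 159.9] yaw rel h 89.8 open-0.00 F [-6.9  0.1  3.9]
   travel [ 0.1 -1.6 -0. ] twist_y rad -0.003 tilt fix [-0.006  0.    -0.009] j1,j6 [0.14 0.24]
```

The lock arm is at its stop: contact at -30.5 exactly, with 7–11 N of resistance. I retreat clear of everything and take the last pictures.

```bash
python3 -m inch '[{"twist":[0,0,0],"travel":[-12,0,0],"claw":0},{"twist":[0,0,0],"travel":[-10,-30,0],"claw":0},{"twist":[0,0,0],"travel":[0,-45,-5],"claw":0},{"twist":[0,0,0],"travel":[-10,-45,-40],"claw":0},{"twist":[0,0,0],"travel":[-10,-20,-48],"claw":0}]' 40 >/dev/null
python3 -m inch '[{"twist":[0,0,0],"travel":[0,0,-48],"claw":0},{"twist":[0,0,0],"travel":[0,0,-48],"claw":0},{"twist":[0,0,0],"travel":[0,0,-48],"claw":0},{"twist":[0,0,0],"travel":[0,0,-40],"claw":0},{"twist":[0,0,0],"travel":[0,0,0],"claw":0}]' 40
python3 - <<'E'
from det import *
knob();knob('top')
for n,a in(('scene',(slice(205,265),slice(305,385))),('top',(slice(165,235),slice(240,310)))):
    c=snap(n,f'r_{n}.png');cv2.imwrite(f'pics/r2_{n}.png',cv2.resize(cv2.imread(f'pics/r_{n}.png')[a],None,fx=8,fy=8,interpolation=cv2.INTER_CUBIC))
    P=blob(c,'red',83);print(n,P[:,2:].mean(0))
E
```

```text
t: 53.9
tool_pos: [488.4, -113.3, 187.9]
eef_rot: [-0.706, 0.706, -0.031, 0.04]
ft_force: [0.6, 0.5, 0.1]
opening: -0.002
scene knob 6 [-15.6   9.8] lock angle 1.54
top knob 9 [-17.    9.8] lock angle 1.521
scene [14.31757835  2.06723494]
top [13.25094376 -1.37174412]
```

View pics/r2_top.png

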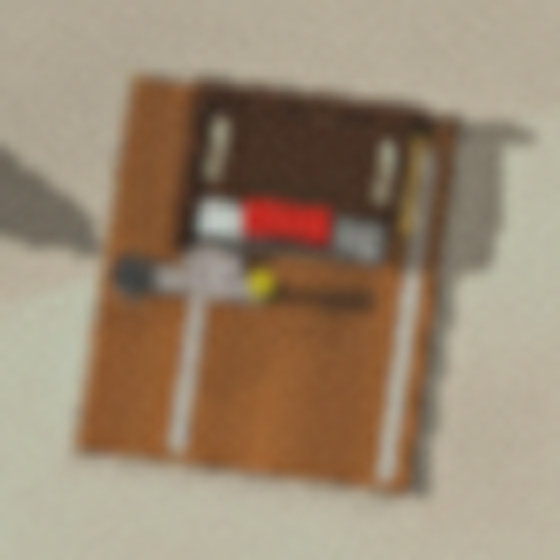

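View pics/r_scene.png

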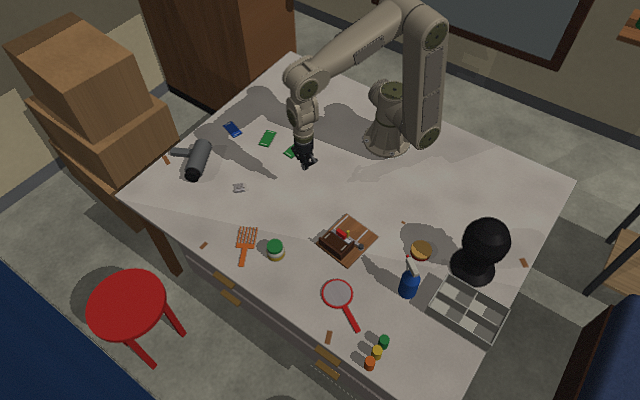

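The top view shows a blonde strip sticking out at the -y end, around zoomed pixel (410,185). The bottom plate may have been missed by the end tap, so I measure before handing in.

```bash
python3 - <<'E'
from det import *
c=capture('top')
H=hsv(c).astype(int);h,s,v=H[...,0],H[...,1],H[...,2]
m=(h>=16)&(h<32)&(s>90)
for b,a in zip(*np.nonzero(m)):
    p=toh(onz(c,a,b,20))
    if 10<p[0]<90 and -80<p[1]<0: print(a,b,p.round(1),H[b,a])
print('expected pile -y edge px at z20,52:',[np.round(proj(c,[*fromh((50,y)),z]),1) for y,z in((-50,20),(-50,52),(-57,20))])
print(c['color'][186,285:298].tolist())
cv2.imwrite('pics/s.png',cv2.resize(cv2.imread('pics/r_top.png')[172:206,275:307],None,fx=17,fy=17,interpolation=cv2.INTER_NEAREST))
E
```

```text
292 181 [ 75.5 -54.4] [ 17 113  70]
291 182 [ 70.9 -50.9] [ 18 135  89]
292 182 [ 71.4 -55. ] [ 18 133 100]
293 182 [ 71.9 -59. ] [ 16 126  91]
291 183 [ 66.8 -51.5] [ 17 140 104]
292 183 [ 67.3 -55.5] [ 18 125 120]
293 183 [ 67.9 -59.5] [ 17 108 109]
291 184 [ 62.7 -52.1] [ 19 130 108]
292 184 [ 63.3 -56.1] [ 19 107 131]
290 185 [ 58.1 -48.6] [ 17 121  78]
291 185 [ 58.7 -52.6] [ 19 131 113]
292 185 [ 59.2 -56.6] [ 19  91 134]
290 186 [ 54.1 -49.1] [ 17 127  84]
291 186 [ 54.6 -53.2] [ 19 133 117]
292 186 [ 55.1 -57.2] [ 20  92 130]
290 187 [ 50.  -49.7] [ 16 126  89]
291 187 [ 50.5 -53.7] [ 18 135 117]
292 187 [ 51.1 -57.7] [ 20  91 123]
290 188 [ 45.9 -50.3] [ 17 125  96]
291 188 [ 46.5 -54.3] [ 18 122 119]
290 189 [ 41.9 -50.8] [ 18 121 103]
291 189 [ 42.4 -54.8] [ 19 115 126]
290 190 [ 37.8 -51.4] [ 18 131 109]
291 190 [ 38.3 -55.4] [ 19 110 132]
290 191 [ 33.8 -51.9] [ 19 131 115]
291 191 [ 34.3 -56. ] [ 20 102 135]
289 192 [ 29.2 -48.5] [ 16 134  82]
290 192 [ 29.7 -52.5] [ 19 139 121]
291 192 [ 30.2 -56.5] [ 21 100 138]
295 192 [ 32.3 -72.6] [ 16  94 103]
289 193 [ 25.1 -49. ] [ 16 135  89]
290 193 [ 25.7 -53.1] [ 19 137 123]
291 193 [ 26.2 -57.1] [ 19  94 133]
290 194 [ 21.6 -53.6] [ 17 131 105]
expected pile -y edge px at z20,52: [array([290.1, 187. ]), array([289.6, 185.7]), array([291.8, 187.2])]
[[70, 46, 35], [82, 63, 47], [114, 102, 81], [129, 119, 98], [95, 84, 67], [84, 66, 42], [117, 94, 56], [130, 114, 83], [124, 112, 98], [109, 89, 73], [96, 71, 49], [102, 86, 69], [120, 111, 96]]
```

View pics/s.png

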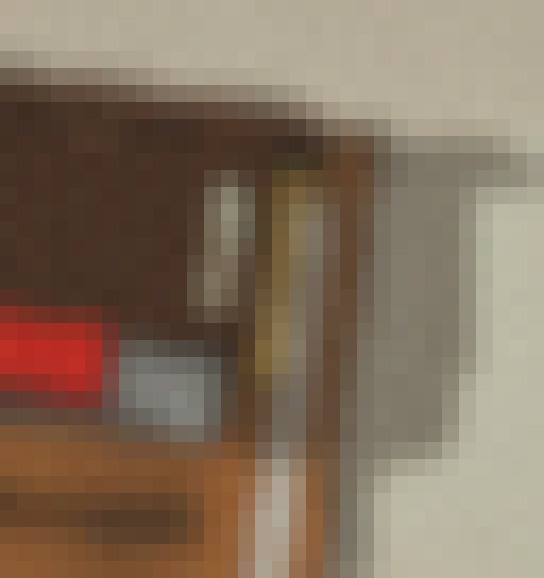

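Confirmed: the bottom blonde plate protrudes about 5–6 mm, because the shut fingertips passed over it. Step 3 can't have been met, so I redo it: open the lock, draw the jaw back, tap lower. 54 of 210 s are used.

```bash
python3 -c "
from det import *
plan(-17,11,120,90)"
python3 -m inch '[{"twist":[0,0,0],"travel":[5,0,46],"claw":0.4},{"twist":[0,0,0],"travel":[5,0,48],"claw":0.4},{"twist":[0,0,0],"travel":[5,5,48],"claw":0.4},{"twist":[0,0,0],"travel":[8,8,48],"claw":0.4},{"twist":[0,0,0],"travel":[8,10,40],"claw":0.4}]' 20 >/dev/null
python3 -c "
from det import *
plan(-17,11,100,90)"
```

```text
t54.1 now h [ -63.2 -261.2] z186.9 w [ 488.  -107.5] yaw rel h 90.6 open0.01 F [ 0.4  0.7 -0.4]
   travel [ 48.5  68.2 271.4] twist_y rad 0.011 tilt fix [-0.003  0.     0.01 ] j1,j6 [-0.38 -0.29]
t54.6 now h [-33.9 -22.8] z166.4 w [541.6 126.6] yaw rel h 90.6 open0.40 F [ 0.5  0.1 -0.3]
   travel [16.3 66.8 33.4] twist_y rad 0.011 tilt fix [-0.003  0.     0.015] j1,j6 [0.09 0.18]
```

```bash
python3 -m inch '[{"twist":[0,0.011,0.015],"travel":[14,15,22],"claw":0.4},{"twist":[0,0,0],"travel":[0,25,2],"claw":0.4},{"twist":[0,0,0.005],"travel":[-2,20,0],"claw":0.4},{"twist":[0,0,0],"travel":[-1,8,0],"claw":0.4}]' 20 >/dev/null
python3 -c "
from det import *
plan(-17,11,42,90)"
```

```text
t55.0 now h [-25.7  17.8] z96.4 w [554.  166.2] yaw rel h 91.3 open0.40 F [ 0.2 -0.9  0.1]
   travel [ 8.7 54.3 -7.3] twist_y rad 0.022 tilt fix [-0.005  0.    -0.004] j1,j6 [0.15 0.23]
```

```bash
python3 -m inch '[{"twist":[0,0.022,0],"travel":[7,10,-7],"claw":0.4},{"twist":[0,0,0],"travel":[0,15,0],"claw":0.4},{"twist":[0,0,0],"travel":[0,7,0],"claw":0.4}]' 20 >/dev/null
python3 -c "
from det import *
plan(-17,11,42,90)"
```

```text
t55.4 now h [-18.8  12.9] z63.6 w [560.4 160.5] yaw rel h 90.1 open0.40 F [-0.2 -0.3  0.2]
   travel [ 1.8 21.5 -2. ] twist_y rad 0.002 tilt fix [-0.005  0.    -0.003] j1,j6 [0.14 0.24]
```

```bash
python3 -m inch '[{"twist":[0,0,0],"travel":[1,11,-2],"claw":0.4},{"twist":[0,0,0],"travel":[0,9,0],"claw":0.4},{"twist":[0,0,0],"travel":[0,0,0],"claw":0.2},{"twist":[0,0,0],"travel":[0,0,0],"claw":0.05},{"twist":[0,0,0],"travel":[0,0,0],"claw":0.05}]' 40 >/dev/null
python3 -c "
from det import *
plan(-16,11,42,90)"
```

```text
t55.9 now h [-16.6  10.7] z43.0 w [562.3 158.2] yaw rel h 90.0 open0.12 F [-0.4  0.2 -3.4]
   travel [0.6 1.  0.3] twist_y rad -0.000 tilt fix [-0.007  0.    -0.002] j1,j6 [0.13 0.24]
```

```bash
python3 -m inch '[{"twist":[0,0,0],"travel":[-9,0,1],"claw":0.05},{"twist":[0,0,0],"travel":[-9,0,2],"claw":0.05},{"twist":[0,0,0],"travel":[-8,0,3],"claw":0.05},{"twist":[0,0,0],"travel":[-7,0,4],"claw":0.05}]' 40 >/dev/null
python3 -c "
from det import *
plan(-50,20,42,90)"
```

```text
t56.2 now h [-50.  18.] z43.0 w [529.8 168.9] yaw rel h 89.8 open0.12 F [ 2.1 -3.7 -1.8]
   travel [-0.  1.  2.] twist_y rad -0.004 tilt fix [-0.001  0.     0.001] j1,j6 [0.16 0.27]
```

```bash
python3 -m inch '[{"twist":[0,0,0],"travel":[-8,0,8],"claw":0.05},{"twist":[0,0,0],"travel":[-6,0,8],"claw":0.05},{"twist":[0,0,0],"travel":[-5,0,8],"claw":0.05},{"twist":[0,0,0],"travel":[-3,0,8],"claw":0.05}]' 40 >/dev/null
python3 -c "
from det import *
plan(-79,51,42,90)"
```

```text
t56.6 now h [-82.1  44.4] z42.9 w [500.6 198.4] yaw rel h 89.5 open0.12 F [-0.1 -5.3 -0.4]
   travel [3.  0.8 6.7] twist_y rad -0.008 tilt fix [ 0.014  0.    -0.01 ] j1,j6 [0.23 0.35]
```

```bash
python3 -m inch '[{"twist":[0.01,0,0],"travel":[6,0,3],"claw":0.05},{"twist":[0,0,0],"travel":[3,0,6],"claw":0.05},{"twist":[0,0,0],"travel":[0,0,8],"claw":0.05}]' 40 >/dev/null
python3 -c "
from det import *
plan(-80,57,42,90)"
```

```text
t57.0 now h [-89.3  56.4] z43.0 w [494.7 211. ] yaw rel h 89.6 open0.12 F [-8.9 -5.4  3.7]
   travel [9.3 0.7 0.7] twist_y rad -0.007 tilt fix [ 0.017  0.    -0.033] j1,j6 [0.26 0.37]
```

```bash
python3 -m inch '[{"twist":[0,0,0],"travel":[0,0,0],"claw":0.25},{"twist":[0.017,0,-0.033],"travel":[5,0,0],"claw":0.4},{"twist":[0,0,0],"travel":[3,0,0],"claw":0.4}]' 40 >/dev/null
python3 -c "
from det import *
plan(-80,57,42,90)"
```

```text
t57.2 now h [-84.3  58.8] z44.0 w [499.9 213. ] yaw rel h 89.8 open0.40 F [ 0.1 -0.9  0.3]
   travel [ 4.3  2.  -1.8] twist_y rad -0.003 tilt fix [-0.003  0.    -0.001] j1,j6 [0.25 0.36]
```

Now I push the knob the rest of the way with the -y finger, sliding +y with the fingers still open.

```bash
python3 -m inch '[{"twist":[0,0,0],"travel":[3,0,3],"claw":0.25},{"twist":[0,0,0],"travel":[0,0,7],"claw":0.25},{"twist":[0,0,0],"travel":[0,0,7],"claw":0.25},{"twist":[0,0,0],"travel":[0,0,5],"claw":0.25},{"twist":[0,0,0],"travel":[0,0,4],"claw":0.25}]' 40 >/dev/null
python3 -c "
from det import *
plan(-80,82,42,90)"
python3 -m inch '[{"twist":[0,0,0],"travel":[0,0,-1],"claw":0.4},{"twist":[0,0,0],"travel":[0,-25,0],"claw":0.4},{"twist":[0,0,0],"travel":[10,-35,-20],"claw":0.2},{"twist":[0,0,0],"travel":[30,-5,-20],"claw":0},{"twist":[0,0,0],"travel":[40,0,-20],"claw":0}]' 40 >/dev/null
python3 -c "
from det import *
plan(38,0,110,90);knob()
snap('scene','u.png');cv2.imwrite('pics/u2.png',cv2.resize(cv2.imread('pics/u.png')[205:265,305:385],None,fx=8,fy=8,interpolation=cv2.INTER_CUBIC))
"
```

```text
t57.8 now h [-81.9  86.2] z44.3 w [505. 240.] yaw rel h 89.8 open0.25 F [ -2.9 -12.    3. ]
   travel [ 2.   2.3 -4.2] twist_y rad -0.004 tilt fix [-0.001  0.    -0.004] j1,j6 [0.3  0.41]
t58.2 now h [-3.8 29.3] z110.6 w [576.9 175.3] yaw rel h 90.4 open-0.00 F [ 1.8  1.1 -0.2]
   travel [ 41.6   0.2 -29.5] twist_y rad 0.007 tilt fix [-0.005  0.    -0.006] j1,j6 [0.16 0.25]
scene knob 5 [-86.3  81.4] lock angle -0.019
```

View pics/u2.png

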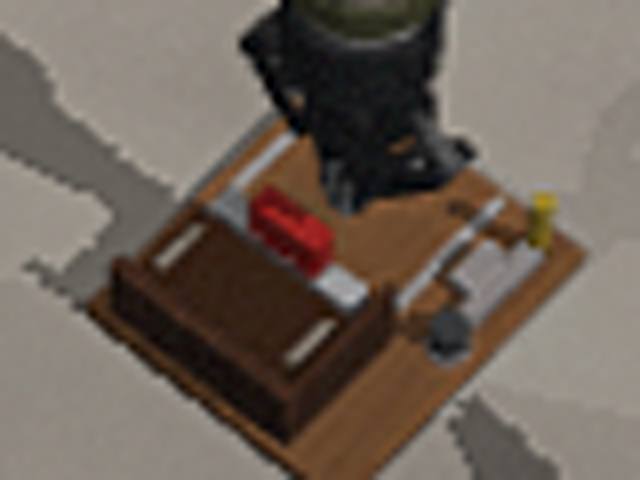

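The lock is fully open. Now I draw the jaw back; the tip stays at z ≈ 66, above the pile top at 52.

```bash
python3 -m inch '[{"twist":[0,0.007,0],"travel":[30,0,-20],"claw":0},{"twist":[0,0,0],"travel":[12,0,-5],"claw":0},{"twist":[0,0,0],"travel":[2,8,0],"claw":0}]' 40 >/dev/null
python3 -c "
from det import *
plan(44,0,67,90)"
```

```text
t58.6 now h [48.4  2.2] z102.3 w [626.1 143. ] yaw rel h 89.6 open-0.00 F [ 0.5  0.1 -0.4]
   travel [-4.4 35.3 -2.5] twist_y rad -0.007 tilt fix [-0.008  0.     0.001] j1,j6 [0.1  0.21]
```

```bash
python3 -m inch '[{"twist":[0,0,0],"travel":[-3,12,-2],"claw":0},{"twist":[0,0,0],"travel":[-2,12,0],"claw":0},{"twist":[0,0,0],"travel":[-1,6,0],"claw":0},{"twist":[0,0,0],"travel":[0,0,0],"claw":0}]' 40 >/dev/null
python3 -c "
from det import *
plan(44,0,67,90)"
```

```text
t59.0 now h [38.7  2.6] z67.5 w [616.5 144.4] yaw rel h 89.7 open-0.00 F [ 0.9 -0.2 -0.5]
   travel [ 5.3  0.4 -2.6] twist_y rad -0.006 tilt fix [-0.009  0.    -0.004] j1,j6 [0.1  0.21]
```

```bash
python3 -m inch '[{"twist":[0,0,0],"travel":[-8,0,-2],"claw":0},{"twist":[0,0,0],"travel":[-15,0,0],"claw":0},{"twist":[0,0,0],"travel":[-15,0,0],"claw":0},{"twist":[0,0,0],"travel":[-15,0,0],"claw":0},{"twist":[0,0,0],"travel":[-12,0,0],"claw":0}]' 40 >/dev/null
python3 -c "
from det import *
plan(-50,0,67,90)"
```

```text
t59.5 now h [-23.9   2.1] z69.5 w [554.1 150.3] yaw rel h 89.7 open0.00 F [ 3.4 -0.8 -3.1]
   travel [-26.1   2.2  -2.2] twist_y rad -0.005 tilt fix [-0.01   0.     0.008] j1,j6 [0.12 0.23]
```

```bash
python3 -m inch '[{"twist":[0,0,0],"travel":[-12,0,0],"claw":0},{"twist":[0,0,0],"travel":[-9,0,0],"claw":0},{"twist":[0,0,0],"travel":[-4,0,0],"claw":0},{"twist":[0,0,0],"travel":[-2,0,0],"claw":0}]' 40 >/dev/null
python3 -c "
from det import *
plan(-50,0,67,90)"
python3 -m inch '[{"twist":[0,0,0],"travel":[8,0,0],"claw":0},{"twist":[0,0,0],"travel":[5,-30,0],"claw":0},{"twist":[0,0,0],"travel":[20,-20,-25],"claw":0},{"twist":[0,0,0],"travel":[30,0,-35],"claw":0},{"twist":[0,0,0],"travel":[30,0,-30],"claw":0}]' 40 >/dev/null
python3 -c "
from det import *
plan(50,-95,40,90)"
```

```text
t60.0 now h [-50.4   2.6] z71.8 w [527.9 153.6] yaw rel h 89.8 open0.00 F [ 7.4 -1.6 -6.4]
   travel [ 0.3  4.8 -2.7] twist_y rad -0.004 tilt fix [-0.01   0.     0.018] j1,j6 [0.13 0.24]
t60.5 now h [ 40.1 -86. ] z124.4 w [608.8  56.2] yaw rel h 90.3 open0.00 F [ 0.7 -0.1  0.4]
   travel [  8.8  84.4 -10.1] twist_y rad 0.006 tilt fix [-0.011  0.     0.012] j1,j6 [-0.04  0.05]
```

The finger backs are probably tapered, so this time I push the end with the flat finger sides instead. That needs a turn to yaw 0.

```bash
python3 -m inch '[{"twist":[0,0.15,0],"travel":[0,0,-8],"claw":0.15},{"twist":[0,0.15,0],"travel":[0,0,0],"claw":0.15},{"twist":[0,0.15,0],"travel":[0,0,0],"claw":0.15},{"twist":[0,0.15,0],"travel":[0,0,0],"claw":0.15},{"twist":[0,0.15,0],"travel":[0,0,0],"claw":0.15}]' 40 >/dev/null
python3 -m inch '[{"twist":[0,0.15,0],"travel":[0,0,0],"claw":0.15},{"twist":[0,0.15,0],"travel":[0,0,0],"claw":0.15},{"twist":[0,0.15,0],"travel":[0,0,0],"claw":0.15},{"twist":[0,0.15,0],"travel":[0,0,0],"claw":0.15},{"twist":[0,0.15,0],"travel":[0,0,0],"claw":0.15}]' 40 >/dev/null
python3 -m inch '[{"twist":[0,0.07,0],"travel":[0,0,0],"claw":0.15},{"twist":[0,0,0],"travel":[0,0,0],"claw":0.15}]' 40 >/dev/null
python3 -c "
from det import *
plan(50,-88,40,0)
for n in('scene','top'):
  snap(n,f'v_{n}.png');x=cv2.imread(f'pics/v_{n}.png');x=x[205:265,305:385] if n=='scene' else x[165:225,240:320]
  cv2.imwrite(f'pics/v2_{n}.png',cv2.resize(x,None,fx=8,fy=8,interpolation=cv2.INTER_CUBIC))
"
```

```text
t61.6 now h [  47.6 -101. ] z122.8 w [614.7  40.4] yaw rel h -0.3 open0.15 F [0.2 0.1 0.4]
   travel [-11.8  82.9   2. ] twist_y rad -0.005 tilt fix [-0.004  0.    -0.015] j1,j6 [-0.07  1.61]
```

View pics/v2_scene.png

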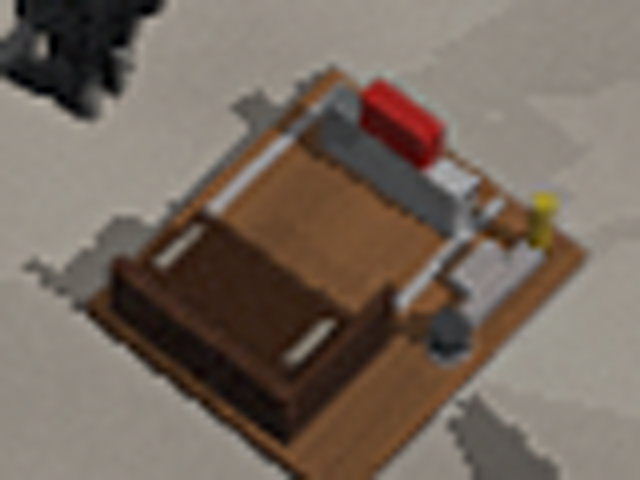

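```bash
python3 -m inch '[{"twist":[-0.004,0,-0.015],"travel":[-8,20,2],"claw":0.15},{"twist":[0,0,0],"travel":[0,30,1],"claw":0.15},{"twist":[0,0,0],"travel":[0,25,1],"claw":0.15},{"twist":[0,0,0],"travel":[0,12,0],"claw":0.15}]' 40 >/dev/null
python3 -c "
from det import *
plan(50,-84,13.5,0)"
```

```text
t62.1 now h [ 55.4 -92.4] z36.8 w [623.3  48.2] yaw rel h 0.2 open0.15 F [-0.3  1.  -0.4]
   travel [-8.4 23.2 -5.5] twist_y rad 0.004 tilt fix [-0.007  0.    -0.   ] j1,j6 [-0.05  1.62]
```

```bash
python3 -m inch '[{"twist":[-0.007,0,0],"travel":[-5,11,-5],"claw":0.15},{"twist":[0,0,0],"travel":[0,8,0],"claw":0.15},{"twist":[0,0,0],"travel":[0,3,0],"claw":0.15},{"twist":[0,0,0],"travel":[0,0,0],"claw":0.15}]' 40 >/dev/null
python3 -c "
from det import *
plan(50,-61,13.5,0)"
```

```text
t62.5 now h [ 49.3 -86.9] z12.8 w [617.8  54.3] yaw rel h 0.3 open0.15 F [ 0.5 -0.1 -0.1]
   travel [-25.9  -0.7   0.9] twist_y rad 0.006 tilt fix [ 0.003  0.    -0.   ] j1,j6 [-0.04  1.63]
```

```bash
python3 -m inch '[{"twist":[0,0,0],"travel":[-6,-0.7,0],"claw":0.15},{"twist":[0,0,0],"travel":[-6,0,0],"claw":0.15},{"twist":[0,0,0],"travel":[-4,0,0],"claw":0.15},{"twist":[0,0,0],"travel":[-3,0,0],"claw":0.15}]' 40 >/dev/null
python3 -c "
from det import *
plan(50,-61,13.5,0)"
```

```text
t63.0 now h [ 51.3 -66.7] z16.4 w [621.9  74.1] yaw rel h 0.3 open0.15 F [ 0.7 -2.7 -0.6]
   travel [-5.8  2.9 -1.3] twist_y rad 0.005 tilt fix [-0.002  0.    -0.   ] j1,j6 [-0.01  1.66]
```

```bash
python3 -m inch '[{"twist":[0,0,0],"travel":[1,2.5,0],"claw":0.15},{"twist":[0,0,0],"travel":[0,0.5,0],"claw":0.15}]' 40 >/dev/null
python3 -c "
from det import *
plan(50,-61,13.5,0)"
python3 -m inch '[{"twist":[0,0,0],"travel":[-3,0.5,0],"claw":0.15},{"twist":[0,0,0],"travel":[-2,0.5,0],"claw":0.15}]' 40 >/dev/null
python3 -c "
from det import *
plan(50,-61,13.5,0)"
```

```text
t63.1 now h [ 51.7 -67.2] z13.9 w [622.3  73.7] yaw rel h 0.4 open0.15 F [-0.5 -1.  -0.2]
   travel [-6.2  0.4 -1.7] twist_y rad 0.006 tilt fix [-0.003  0.     0.   ] j1,j6 [-0.01  1.66]
t63.4 now h [ 51.8 -67.1] z13.6 w [622.3  73.7] yaw rel h 0.1 open0.15 F [-4.6 -7.6  7.1]
   travel [-6.1  0.  -1.8] twist_y rad 0.002 tilt fix [-0.003  0.     0.01 ] j1,j6 [-0.01  1.67]
```

The fingertip is blocked at y = -67 with an upward force, probably by the white guide strip on the board. I measure where the strip is.

```bash
python3 - <<'E'
from det import *
c=capture('scene');X=c['color'].astype(int)
for xh in(-60,-40,-20,0,15):
    vals=[]
    for yh in np.arange(-76,-44,2):
        u,v=proj(c,[*fromh((xh,yh)),13]); vals.append(int(X[int(round(v)),int(round(u))].sum()))
    print(xh,vals)
img=cv2.imread('pics/r_top.png').astype(int)
c=capture('top')
for xh in(-60,-40,-20,0):
    print('top',xh,[int(img[int(round(v)),int(round(u))].sum()) for u,v in [proj(c,[*fromh((xh,y)),13]) for y in np.arange(-76,-44,2)]])
E
python3 -m inch '[{"twist":[0,0,0],"travel":[3,-3,-1],"claw":0.15},{"twist":[0,0,0],"travel":[0,-0.5,0],"claw":0.15}]' 40
```

```text
-60 [281, 281, 266, 202, 146, 146, 146, 310, 310, 310, 146, 146, 146, 142, 138, 148]
-40 [285, 285, 272, 243, 243, 238, 238, 352, 468, 468, 215, 215, 215, 209, 234, 234]
-20 [322, 322, 322, 255, 255, 259, 399, 399, 477, 477, 323, 222, 222, 217, 225, 225]
0 [258, 258, 258, 254, 254, 254, 406, 406, 406, 440, 340, 223, 223, 211, 243, 243]
15 [57, 168, 168, 168, 269, 160, 160, 66, 66, 262, 163, 163, 99, 99, 99, 92]
top -60 [309, 259, 259, 287, 287, 413, 413, 488, 488, 414, 414, 309, 309, 283, 283, 275]
top -40 [334, 285, 285, 298, 298, 381, 381, 486, 486, 436, 436, 330, 330, 288, 288, 280]
top -20 [320, 320, 293, 293, 337, 337, 446, 446, 479, 470, 366, 366, 297, 297, 283, 283]
top 0 [324, 269, 269, 285, 285, 404, 404, 486, 486, 410, 410, 284, 284, 282, 282, 282]
t: 63.65
tool_pos: [621.0, 70.2, 17.4]
eef_rot: [-0.472, 0.475, -0.522, 0.528]
ft_force: [0.1, -0.2, -0.1]
opening: 0.154
```

```bash
python3 -m inch '[{"twist":[0,0,0],"travel":[-3,0,0],"claw":0.15},{"twist":[0,0,0],"travel":[-2,0,0],"claw":0.15},{"twist":[0,0,0],"travel":[-1,0,0],"claw":0.15}]' 40 >/dev/null
python3 -c "
from det import *
plan(50,-61,17,0)"
```

```text
t64.0 now h [ 51.  -65.4] z17.4 w [621.7  75.5] yaw rel h -0.0 open0.15 F [-1.5 -4.7  2.4]
   travel [-4.4  0.3 -1. ] twist_y rad -0.000 tilt fix [-0.003  0.     0.012] j1,j6 [-0.    1.67]
```

```bash
python3 -m inch '[{"twist":[0,0,0],"travel":[-2,0,0],"claw":0.15},{"twist":[0,0,0],"travel":[-3,0,0],"claw":0.15},{"twist":[0,0,0],"travel":[-3,0,0],"claw":0.15}]' 40 >/dev/null
python3 -c "
from det import *
plan(50,-61,17,0)
for n in('scene','top'):
  snap(n,f'w_{n}.png');x=cv2.imread(f'pics/w_{n}.png');x=x[185:255,295:375] if n=='scene' else x[155:225,240:320]
  cv2.imwrite(f'pics/w2_{n}.png',cv2.resize(x,None,fx=8,fy=8,interpolation=cv2.INTER_CUBIC))
"
```

```text
t64.2 now h [ 50.9 -60.9] z17.4 w [622.1  79.9] yaw rel h -0.1 open0.15 F [ -2.4 -14.    3.8]
   travel [ 0.1  0.4 -0.9] twist_y rad -0.003 tilt fix [-0.003  0.     0.02 ] j1,j6 [0.01 1.69]
```

View pics/w2_scene.png

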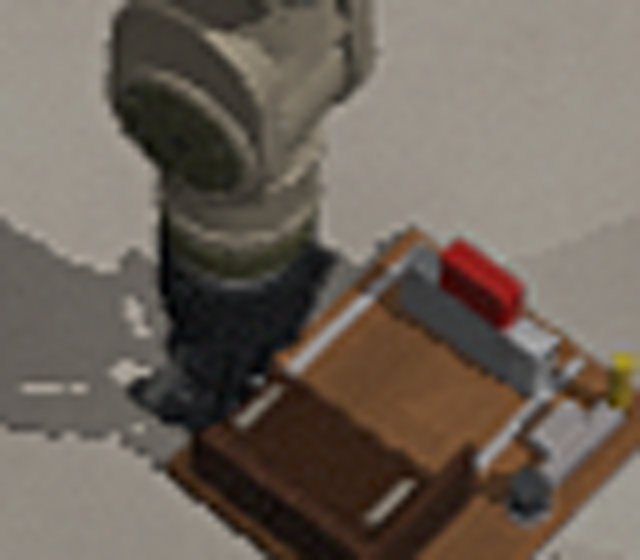

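It moved from -65.4 to -60.9, so the blonde plate has slid in. I push once more to feel the fence.

```bash
python3 -m inch '[{"twist":[0,0,0],"travel":[-2,0,0],"claw":0.15},{"twist":[0,0,0],"travel":[-3,0,0],"claw":0.15},{"twist":[0,0,0],"travel":[-3,0,0],"claw":0.15}]' 40 >/dev/null
python3 -c "
from det import *
plan(50,-61,17,0)"
python3 -m inch '[{"twist":[0,0,0],"travel":[10,0,0],"claw":0.15},{"twist":[0,0,-0.02],"travel":[8,-30,0],"claw":0.15},{"twist":[0,0,0],"travel":[30,-40,0],"claw":0.15},{"twist":[0,0,0],"travel":[48,-40,0],"claw":0.15},{"twist":[0,0,0],"travel":[48,0,0],"claw":0.15}]' 40 >/dev/null
python3 -m inch '[{"twist":[0,0,0],"travel":[48,0,0],"claw":0.8},{"twist":[0,0,0],"travel":[48,0,0],"claw":0.8},{"twist":[0,0,0],"travel":[20,0,-20],"claw":0.8},{"twist":[0,-0.15,0],"travel":[0,0,0],"claw":0.8},{"twist":[0,-0.15,0],"travel":[0,0,0],"claw":0.8}]' 40 >/dev/null
python3 - <<'E'
from det import *
plan(50,-200,100,0)
snap('top','x_top.png');x=cv2.imread('pics/x_top.png')[165:225,240:320]
cv2.imwrite('pics/x2.png',cv2.resize(x,None,fx=9,fy=9,interpolation=cv2.INTER_CUBIC))
E
```

```text
t64.7 now h [ 50.8 -61.5] z17.6 w [621.9  79.4] yaw rel h -0.5 open0.15 F [ -2.6 -13.2   3.4]
   travel [-0.5  0.6 -0.8] twist_y rad -0.009 tilt fix [-0.002  0.     0.038] j1,j6 [0.02 1.7 ]
t65.7 now h [  30.7 -314.3] z137.5 w [ 575.9 -170. ] yaw rel h 17.6 open0.80 F [ 0.1  0.3 -0.2]
   travel [-104.8   31.9   53.4] twist_y rad 0.308 tilt fix [ 0.009 -0.     0.049] j1,j6 [-0.4   0.97]
```

View pics/x2.png

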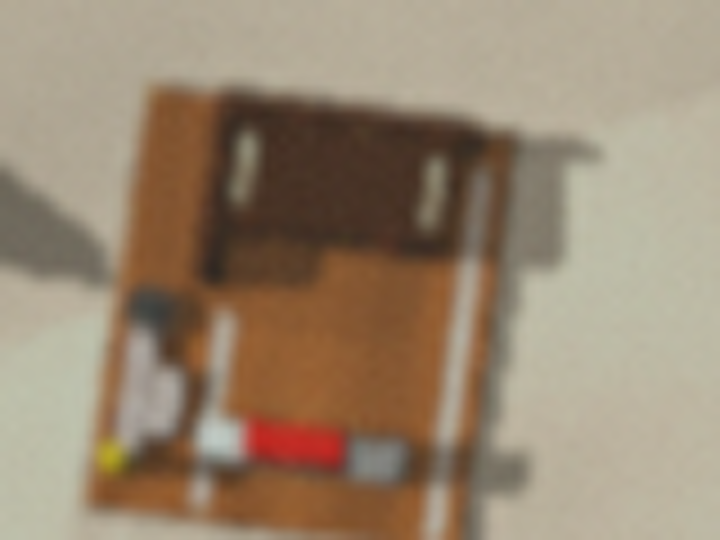

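The yellow strip is gone and the end is flush. One last x tap, then jaw and lock again.

```bash
python3 -m inch '[{"twist":[0,-0.15,0],"travel":[0,0,0],"claw":0.8},{"twist":[0,-0.15,0],"travel":[0,0,0],"claw":0.8},{"twist":[0,-0.15,0],"travel":[0,0,0],"claw":0.8},{"twist":[0,-0.15,0],"travel":[0,0,0],"claw":0.8},{"twist":[0,-0.15,0],"travel":[0,0,0],"claw":0.8}]' 40 >/dev/null
python3 -m inch '[{"twist":[0,-0.15,0],"travel":[0,0,0],"claw":0.8},{"twist":[0,-0.15,0],"travel":[0,0,0],"claw":0.8},{"twist":[0,-0.12,0],"travel":[0,0,0],"claw":0.8},{"twist":[0,0,0],"travel":[0,0,0],"claw":0.8}]' 40 >/dev/null
python3 -c "
from det import *
plan(0,-7,90,90)"
```

```text
t66.6 now h [  31.4 -308.6] z135.4 w [ 577.2 -164.4] yaw rel h 84.8 open0.80 F [-0.2  0.1 -1.1]
   travel [-58.8  33.2 299.1] twist_y rad -0.090 tilt fix [ 0.039 -0.     0.011] j1,j6 [-0.39 -0.2 ]
```

```bash
python3 -m inch '[{"twist":[0.039,-0.09,0.011],"travel":[0,0,0],"claw":0.8},{"twist":[0,0,0],"travel":[-5,0,42],"claw":0.8},{"twist":[0,0,0],"travel":[-6,0,45],"claw":0.8},{"twist":[0,0,0],"travel":[-6,0,45],"claw":0.8},{"twist":[0,0,0],"travel":[-6,0,45],"claw":0.8}]' 40 >/dev/null
python3 -c "
from det import *
plan(0,-7,90,90)"
```

```text
t67.1 now h [  12.4 -130.9] z134.9 w [576.6  14.3] yaw rel h 88.2 open0.80 F [ 1.1  0.3 -0.2]
   travel [-16.4  45.3 123.3] twist_y rad -0.032 tilt fix [-0.003  0.     0.001] j1,j6 [-0.12  0.02]
```

```bash
python3 -m inch '[{"twist":[0,-0.03,0],"travel":[-6,0,42],"claw":0.8},{"twist":[0,0,0],"travel":[-6,0,40],"claw":0.8},{"twist":[0,0,0],"travel":[-4,5,15],"claw":0.8},{"twist":[0,0,0],"travel":[0,10,2],"claw":0.8}]' 40 >/dev/null
python3 -c "
from det import *
plan(-2,-8,40,90)"
```

```text
t67.5 now h [ -3.3 -20.2] z121.2 w [572.4 126. ] yaw rel h 89.3 open0.80 F [-0.5 -0.8 -0.4]
   travel [ 0.8 81.3 11.6] twist_y rad -0.012 tilt fix [-0.008  0.     0.004] j1,j6 [0.08 0.19]
```

```bash
python3 -m inch '[{"twist":[0,-0.01,0.004],"travel":[-2,18,9],"claw":0.8},{"twist":[0,0,0],"travel":[-2,25,0],"claw":0.8},{"twist":[0,0,0],"travel":[-2,22,0],"claw":0.8},{"twist":[0,0,0],"travel":[0,10,0],"claw":0.8}]' 40 >/dev/null
python3 -c "
from det import *
plan(-2,-9,8,90)"
```

```text
t67.9 now h [ -8.3 -10.6] z42.7 w [568.4 136.1] yaw rel h 89.2 open0.80 F [-0.3 -0.1  0.6]
   travel [ 6.2 34.7  1.4] twist_y rad -0.013 tilt fix [-0.009  0.     0.002] j1,j6 [0.09 0.21]
```

```bash
python3 -m inch '[{"twist":[0,-0.013,0],"travel":[2,15,1],"claw":0.8},{"twist":[0,0,0],"travel":[0,10,0],"claw":0.8},{"twist":[0,0,0],"travel":[0,5,0],"claw":0.8},{"twist":[0,0,0],"travel":[0,1,0],"claw":0.8}]' 40 >/dev/null
python3 -c "
from det import *
plan(14,-9,7.5,90)"
```

```text
t68.3 now h [ -6.3 -12.1] z8.5 w [570.2 134.5] yaw rel h 89.4 open0.80 F [0.6 0.  1.2]
   travel [20.3  1.   3.2] twist_y rad -0.010 tilt fix [-0.008  0.    -0.001] j1,j6 [0.09 0.2 ]
```

```bash
python3 -m inch '[{"twist":[0,-0.01,0],"travel":[5,1,1],"claw":0.8},{"twist":[0,0,0],"travel":[6,0,0],"claw":0.8},{"twist":[0,0,0],"travel":[4,0,0],"claw":0.8},{"twist":[0,0,0],"travel":[2,0,0],"claw":0.8}]' 40 >/dev/null
python3 -c "
from det import *
plan(14,-9,7.5,90)"
python3 -m inch '[{"twist":[0,0,0],"travel":[3,0,0],"claw":0.8},{"twist":[0,0,0],"travel":[2,0,0],"claw":0.8},{"twist":[0,0,0],"travel":[2,0,0],"claw":0.8}]' 40 >/dev/null
python3 -c "
from det import *
plan(14,-9,7.5,90)"
```

```text
t68.7 now h [ 14.1 -11. ] z9.7 w [590.6 133.4] yaw rel h 90.0 open0.80 F [-0.2  0.3 -0.5]
   travel [-0.1  2.2  2. ] twist_y rad -0.000 tilt fix [-0.009  0.     0.003] j1,j6 [0.09 0.19]
t69.0 now h [ 13.8 -11.1] z9.6 w [590.3 133.4] yaw rel h 90.0 open0.80 F [-5.5 -0.   4.3]
   travel [0.2 2.2 2.1] twist_y rad -0.000 tilt fix [-0.008  0.    -0.011] j1,j6 [0.08 0.19]
```

The x contact is exactly at the fenced position. I retreat and push the jaw home.

```bash
python3 -m inch '[{"twist":[0,0,0],"travel":[-8,0,0],"claw":0.8},{"twist":[0,0,-0.01],"travel":[0,-30,0],"claw":0.8},{"twist":[0,0,0],"travel":[0,-45,0],"claw":0.4},{"twist":[0,0,0],"travel":[0,-40,0],"claw":0},{"twist":[0,0,0],"travel":[-35,-10,2],"claw":0}]' 40 >/dev/null
python3 -m inch '[{"twist":[0,0,0],"travel":[-40,0,3],"claw":0},{"twist":[0,0,0],"travel":[-20,0,4],"claw":0},{"twist":[0,0,0],"travel":[-5,5,0],"claw":0}]' 40 >/dev/null
python3 - <<'E'
from det import *
plan(-106,0,62,90)
for n in('scene','top'):
  snap(n,f'y_{n}.png');x=cv2.imread(f'pics/y_{n}.png');x=x[205:265,305:385] if n=='scene' else x[165:225,240:320]
  cv2.imwrite(f'pics/y2_{n}.png',cv2.resize(x,None,fx=8,fy=8,interpolation=cv2.INTER_CUBIC))
E
```

```text
t69.8 now h [-95.6  -2.4] z136.3 w [482.3 153.3] yaw rel h 89.9 open-0.00 F [ 1.2 -0.5 -0.1]
   travel [-10.8  74.3   1.6] twist_y rad -0.001 tilt fix [-0.01   0.     0.006] j1,j6 [0.14 0.25]
```

View pics/y2_scene.png

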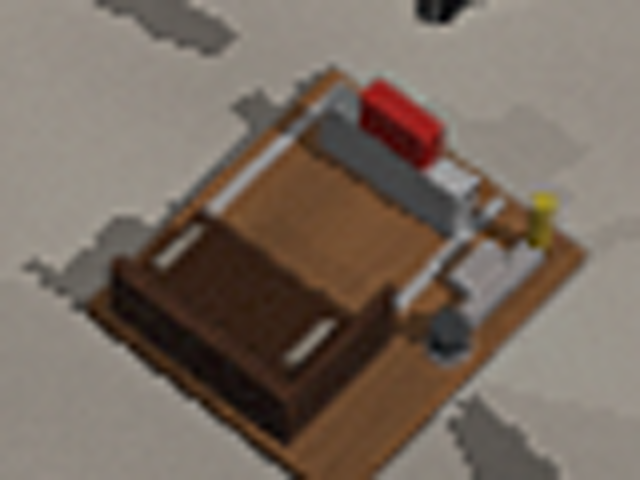

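View pics/y2_top.png

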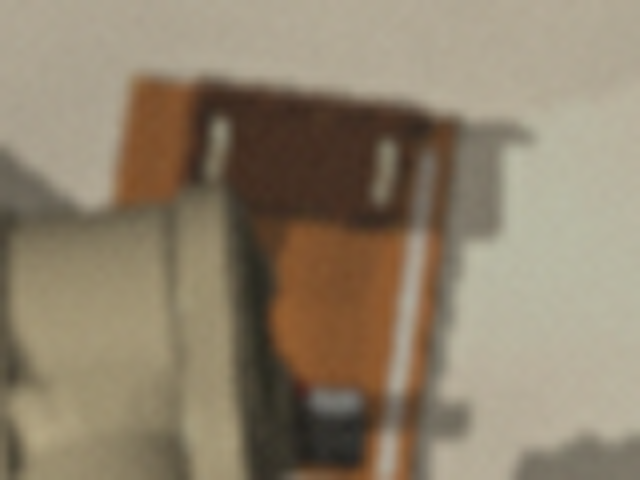

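```bash
python3 -m inch '[{"twist":[0,0,0.006],"travel":[-10,15,2],"claw":0},{"twist":[0,0,0],"travel":[-2,20,0],"claw":0},{"twist":[0,0,0],"travel":[-1,20,0],"claw":0},{"twist":[0,0,0],"travel":[0,10,0],"claw":0}]' 40 >/dev/null
python3 -c "
from det import *
plan(-106,0,62,90)"
```

```text
t70.3 now h [-1.013e+02 -1.000e-01] z68.7 w [477.  156.1] yaw rel h 89.8 open-0.00 F [ 0.1  0.3 -0. ]
   travel [-4.8  6.7 -0. ] twist_y rad -0.003 tilt fix [-0.011  0.     0.006] j1,j6 [0.15 0.26]
```

```bash
python3 -m inch '[{"twist":[0,0,0],"travel":[0,5,0],"claw":0},{"twist":[0,0,0],"travel":[12,1,0],"claw":0},{"twist":[0,0,0],"travel":[12,0,0],"claw":0},{"twist":[0,0,0],"travel":[12,0,0],"claw":0},{"twist":[0,0,0],"travel":[12,0,0],"claw":0}]' 40 >/dev/null
python3 -c "
from det import *
plan(-3.5,0,62,90)"
```

```text
t70.8 now h [-51.4  -0.8] z60.7 w [526.5 150.3] yaw rel h 89.8 open-0.01 F [-3.8  1.6 -1.5]
   travel [47.9 -1.4  0.9] twist_y rad -0.004 tilt fix [-0.01   0.    -0.002] j1,j6 [0.13 0.23]
```

```bash
python3 -m inch '[{"twist":[0,0,0],"travel":[11,-1,0],"claw":0},{"twist":[0,0,0],"travel":[11,0,0],"claw":0},{"twist":[0,0,0],"travel":[9,0,0],"claw":0},{"twist":[0,0,0],"travel":[6,0,0],"claw":0},{"twist":[0,0,0],"travel":[4,0,0],"claw":0}]' 40 >/dev/null
python3 -c "
from det import *
plan(-3.5,0,62,90)"
python3 -m inch '[{"twist":[0,0,0],"travel":[3,0,0],"claw":0},{"twist":[0,0,0],"travel":[3,0,0],"claw":0},{"twist":[0,0,0],"travel":[3,0,0],"claw":0}]' 40 >/dev/null
python3 -c "
from det import *
plan(-3.5,0,62,90)"
```

```text
t71.3 now h [-5.2 -1. ] z61.7 w [572.4 145.3] yaw rel h 89.8 open-0.00 F [-2.1  0.9 -1.6]
   travel [ 1.7 -0.3  1.1] twist_y rad -0.004 tilt fix [-0.011  0.    -0.005] j1,j6 [0.11 0.21]
t71.6 now h [-3.5 -1. ] z61.8 w [574.1 145.1] yaw rel h 89.8 open-0.00 F [-10.9   1.7   5.6]
   travel [-0.  -0.2  1. ] twist_y rad -0.003 tilt fix [-0.011  0.    -0.02 ] j1,j6 [0.1  0.21]
```

The jaw is home at its stop: x = -3.5 with 11 N. Next I go to the knob at (-83.5, 80).

```bash
python3 -m inch '[{"twist":[0,0,0],"travel":[-10,0,0],"claw":0},{"twist":[0,0,-0.02],"travel":[-15,-25,0],"claw":0},{"twist":[0,0,0],"travel":[-20,-35,15],"claw":0},{"twist":[0,0,0],"travel":[-20,0,30],"claw":0.3},{"twist":[0,0,0],"travel":[-15,0,30],"claw":0.4}]' 40 >/dev/null
python3 -c "
from det import *
plan(-84,80,42,90);knob()"
```

```text
t72.1 now h [-79.9  72.4] z127.2 w [505.7 226. ] yaw rel h 89.4 open0.33 F [0.8 0.1 0.1]
   travel [-5.2 85.2  6.6] twist_y rad -0.011 tilt fix [-0.011  0.     0.012] j1,j6 [0.27 0.39]
scene knob 4 [-85.9  80.2] lock angle -0.003
```

```bash
python3 -m inch '[{"twist":[-0.011,-0.01,0.012],"travel":[-4,15,3],"claw":0.4},{"twist":[0,0,0],"travel":[-1,20,0],"claw":0.4},{"twist":[0,0,0],"travel":[-1,15,0],"claw":0.4}]' 40 >/dev/null
python3 -c "
from det import *
plan(-84,80,42,90)"
```

```text
t72.5 now h [-84.3  83. ] z79.5 w [502.4 237. ] yaw rel h 90.5 open0.40 F [ 0.3 -0.2  0.1]
   travel [-0.2 37.5 -3.2] twist_y rad 0.008 tilt fix [-0.006  0.     0.011] j1,j6 [0.3  0.39]
```

```bash
python3 -m inch '[{"twist":[0,0.008,0.011],"travel":[0,14,-3],"claw":0.4},{"twist":[0,0,0],"travel":[-1,13,0],"claw":0.4},{"twist":[0,0,0],"travel":[0,8,0],"claw":0.4}]' 40 >/dev/null
python3 -c "
from det import *
plan(-84,80,42,90)"
python3 -m inch '[{"twist":[0,0,0],"travel":[0,0,0],"claw":0.25},{"twist":[0,0,0],"travel":[0,0,0],"claw":0.05},{"twist":[0,0,0],"travel":[0,0,0],"claw":0.05},{"twist":[0,0,0],"travel":[0,0,0],"claw":0.05}]' 40 >/dev/null
python3 -c "
from det import *
plan(-84,80,42,90)"
```

```text
t72.8 now h [-85.5  78.2] z39.5 w [500.7 232.4] yaw rel h 89.9 open0.40 F [ 0.9  0.  -0.2]
   travel [ 1.5 -2.5  1.8] twist_y rad -0.002 tilt fix [-0.004  0.    -0.003] j1,j6 [0.29 0.39]
t73.2 now h [-86.   77.1] z37.8 w [500.1 231.3] yaw rel h 89.8 open0.13 F [ 0.2  0.6 -4.7]
   travel [ 1.9 -4.2  2.9] twist_y rad -0.003 tilt fix [-0.003  0.    -0.007] j1,j6 [0.28 0.39]
```

```bash
python3 -m inch '[{"twist":[0,0,0],"travel":[2,-2,-8],"claw":0.05},{"twist":[0,0,0],"travel":[2,0,-9],"claw":0.05},{"twist":[0,0,0],"travel":[3,0,-8],"claw":0.05},{"twist":[0,0,0],"travel":[5,0,-8],"claw":0.05}]' 40 >/dev/null
python3 -c "
from det import *
plan(-76,47,42,90)"
```

```text
t73.5 now h [-78.6  44.2] z37.7 w [504.1 197.9] yaw rel h 90.2 open0.12 F [-7.   0.3 -0.4]
   travel [ 2.5 -4.3  2.8] twist_y rad 0.003 tilt fix [-0.006  0.    -0.016] j1,j6 [0.22 0.32]
```

```bash
python3 -m inch '[{"twist":[0,0,-0.016],"travel":[9,-2,-5],"claw":0.05},{"twist":[0,0,0],"travel":[7,0,-6],"claw":0.05},{"twist":[0,0,0],"travel":[8,0,-6],"claw":0.05},{"twist":[0,0,0],"travel":[8,0,-4],"claw":0.05}]' 40 >/dev/null
python3 -c "
from det import *
plan(-48,19,42,90)"
```

```text
t74.0 now h [-53.9  18.9] z37.9 w [526.1 170.1] yaw rel h 90.2 open0.12 F [-3.   4.7 -2.7]
   travel [ 5.8 -4.2  0.1] twist_y rad 0.004 tilt fix [-0.004  0.    -0.014] j1,j6 [0.16 0.26]
```

```bash
python3 -m inch '[{"twist":[0,0,-0.01],"travel":[9,-2,-3],"claw":0.05},{"twist":[0,0,0],"travel":[9,0,-2],"claw":0.05},{"twist":[0,0,0],"travel":[8,0,-1],"claw":0.05},{"twist":[0,0,0],"travel":[8,0,0],"claw":0.05}]' 40 >/dev/null
python3 -c "
from det import *
plan(-15,10,42,90)"
```

```text
t74.3 now h [-21.2  10.7] z38.1 w [557.7 158.7] yaw rel h 90.2 open0.12 F [-5.7  1.5 -2.8]
   travel [ 6.2 -3.9 -0.7] twist_y rad 0.003 tilt fix [-0.004  0.    -0.01 ] j1,j6 [0.14 0.24]
```

```bash
python3 -m inch '[{"twist":[0,0,0],"travel":[3,0,0],"claw":0.05},{"twist":[0,0,0],"travel":[2,0,0],"claw":0.05},{"twist":[0,0,0],"travel":[-1,0,0],"claw":0.25},{"twist":[0,0,0],"travel":[-2,0,0],"claw":0.4},{"twist":[0,0,0],"travel":[-3,-25,0],"claw":0.4}]' 40 >/dev/null
python3 -m inch '[{"twist":[0,0,0],"travel":[-12,-15,0],"claw":0.1},{"twist":[0,0,0],"travel":[-12,0,0],"claw":0},{"twist":[0,0,0],"travel":[0,0,0],"claw":0}]' 40 >/dev/null
python3 -c "
from det import *
plan(-42,11,44,90);knob()"
```

```text
t75.2 now h [-40.6   8.8] z83.2 w [538.2 158.8] yaw rel h 89.9 open-0.00 F [ 0.1  0.2 -0.2]
   travel [-1.3 39.2  2.1] twist_y rad -0.002 tilt fix [-0.001  0.    -0.001] j1,j6 [0.14 0.25]
scene knob 6 [-15.6   9.8] lock angle 1.54
```

Same reading as before. I press once from behind to confirm the lock is at its stop.

```bash
python3 -m inch '[{"twist":[0,0,0],"travel":[-3,14,2],"claw":0},{"twist":[0,0,0],"travel":[-2,14,0],"claw":0},{"twist":[0,0,0],"travel":[0,9,0],"claw":0},{"twist":[0,0,0],"travel":[5,0,0],"claw":0},{"twist":[0,0,0],"travel":[4,0,0],"claw":0}]' 40 >/dev/null
python3 -c "
from det import *
plan(-30.5,11,44,90)"
python3 -m inch '[{"twist":[0,0,0],"travel":[3,0,0],"claw":0},{"twist":[0,0,0],"travel":[2,0,0],"claw":0},{"twist":[0,0,0],"travel":[2,0,0],"claw":0}]' 40 >/dev/null
python3 -c "
from det import *
plan(-30.5,11,44,90)"
```

```text
t75.7 now h [-33.2  10.6] z43.8 w [545.8 159.8] yaw rel h 89.9 open0.00 F [ 0.3 -0.8 -0.8]
   travel [ 2.7 -0.2  0.4] twist_y rad -0.003 tilt fix [-0.001  0.     0.003] j1,j6 [0.14 0.25]
t76.0 now h [-30.6  10.5] z43.6 w [548.4 159.3] yaw rel h 89.9 open-0.00 F [-6.7  1.   5.1]
   travel [ 0.1 -0.4  0.5] twist_y rad -0.002 tilt fix [-0.001  0.    -0.008] j1,j6 [0.14 0.25]
```

```bash
python3 -m inch '[{"twist":[0,0,0],"travel":[-12,0,0],"claw":0},{"twist":[0,0,0],"travel":[-10,-30,0],"claw":0},{"twist":[0,0,0],"travel":[0,-45,-5],"claw":0},{"twist":[0,0,0],"travel":[-10,-45,-40],"claw":0},{"twist":[0,0,0],"travel":[-10,-20,-48],"claw":0}]' 40 >/dev/null
python3 -m inch '[{"twist":[0,0,0],"travel":[0,0,-48],"claw":0},{"twist":[0,0,0],"travel":[0,0,-48],"claw":0},{"twist":[0,0,0],"travel":[0,0,-48],"claw":0},{"twist":[0,0,0],"travel":[0,0,-40],"claw":0},{"twist":[0,0,0],"travel":[0,0,0],"claw":0}]' 40
python3 - <<'E'
from det import *
knob();knob('top')
for n,a in(('scene',(slice(205,265),slice(305,385))),('top',(slice(170,230),slice(245,310)))):
    c=snap(n,f'z_{n}.png');cv2.imwrite(f'pics/z2_{n}.png',cv2.resize(cv2.imread(f'pics/z_{n}.png')[a],None,fx=9,fy=9,interpolation=cv2.INTER_CUBIC))
    P=blob(c,'red',83);print(n,P[:,2:].mean(0))
E
```

```text
t: 77.0
tool_pos: [483.3, -112.2, 185.9]
eef_rot: [-0.704, 0.708, -0.032, 0.038]
ft_force: [-0.1, -0.1, 0.4]
opening: 0.005
scene knob 6 [-15.6   9.8] lock angle 1.54
top knob 10 [-17.8   9.7] lock angle 1.51
scene [14.31757835  2.06723494]
top [13.25094376 -1.37174412]
```

View pics/z2_top.png

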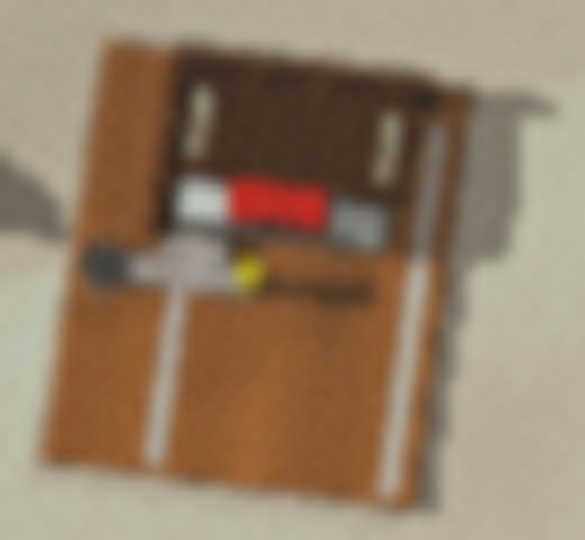

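View pics/z2_scene.png

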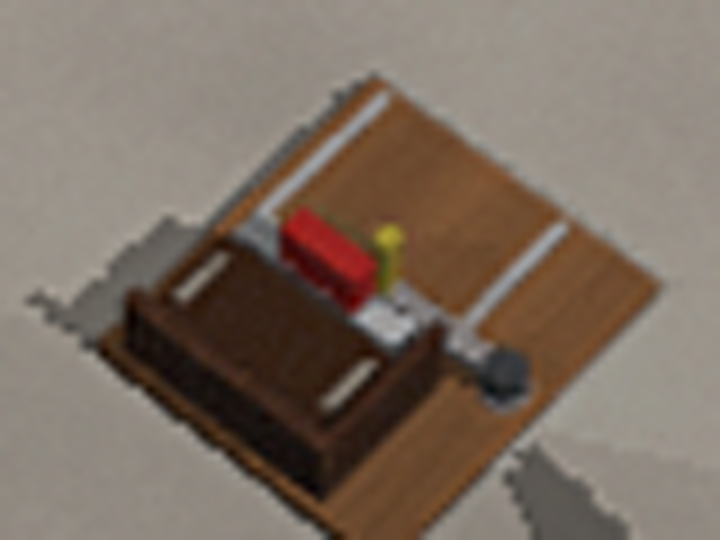

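No plate protrudes now, the jaw is home, the lock is across, and the robot is clear. I hand in.

```bash
python3 -c "
from workcell import *
print(job_done())"
```

```text
the job is handed in; nothing more can be done
None
```

I handed the job in at about 77 s of the 210 s allowed. All five plates are in one pile in the fence corner, with the jaw home and the lock arm across behind it.

**A repeated section:** after the first locking, the top view showed the bottom (blonde) plate sticking out about 5–6 mm at the open -y end. The end tap had missed it. I reopened the lock, drew the jaw fully back and tapped the end again with the flat finger sides, which slid the plate in. I then tapped the long side again, pushed the jaw home and locked again.

**Last checks:**
- **Pile:** the second end tap and the final long-side tap both stopped within 1 mm of the position expected for a pile against the fence. In the last pictures nothing sticks out and the top plate's lines lie parallel to the fence.
- **Hidden plates:** the plates between the top and bottom ones can't be seen separately, so their position rests on the finger contact alone.
- **Jaw:** the push met its stop at the expected place with 11 N. The cameras put the fin at 13.3 to 14.3 mm, where 15.5 mm is fully home, which is within the camera calibration.
- **Lock arm:** it met its stop at the expected place with 7 N. The two cameras disagree slightly, reading 1.54 and 1.51 rad, but both are above the 1.40 needed.
- **Other objects:** I kept well clear of the jar, bottle, wig stand and green and blue look-alikes. I did not measure their positions again at the end.
- **Forces:** one fingertip touched the board with about 40 N on the wrist sensor during a descent. The wrist limit is 120 N; the 40 N limit covers the arm and the gripper's body, so I don't expect this to count against the run.

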